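Clamp a stack of strips and set its mark under the drill

ROBOT

A 7-joint arm with a two-finger parallel gripper is mounted at the origin on a cart in front of the work surface, level with it; the furniture and walls round the work are solid. World frame = base frame: x ahead of the robot, y to its left, z up, the work surface at z = 0. Lengths are in mm, angles in rad, forces in N, time in s.
With the tool pointing down it reaches from about 425 to 1025 mm from the base axis. Payload 9.4 kg.
Tool frame: the origin (TCP) lies between the finger pads; the fingertips stand 17 mm ahead of it and the grasp point (between the pads) lies 2 mm behind it (tip_reach is the distance from the TCP to the fingertips, in mm); z points along the fingers, x is the direction in which the jaws open and shut, and the axes are right-handed (so a half turn about z gives the same grasp; the last joint's range is limited). The gripper opens to 93 mm and grips with 3 to 60 N. Pads are 15 mm wide; open, the fingers measure 128 mm over their backs; the gripper's body (75 mm by 188 mm) begins 65 mm behind the grasp point.
Start: joints at [1.076, 0.599, -0.003, 1.599, 0.002, 0.943, -0.08], TCP at [294.16, -662.642, 235.618] pointing down, gripper open.
Joint ranges: [-2.57, 2.57], [-0.35, 1.97], [-1.29, 1.29], [0.11, 2.56], [-1.05, 4.19], [0.11, 1.86], [-2.63, 2.63]. Speed limits (rad/s): [2.22, 2.22, 3.01, 3.01, 3.14, 3.14, 3.14].

INTERFACE

Orientations are given as a unit quaternion [w, x, y, z].
In Python, from workcell import * gives the robot as it stands.
- The arm moves only by the tool step_arm, never from a script. Its argument "deltas" is a list of rows, each an object with "claw": the gripper's target within -1 to 1 (fully open at 1, half-way at 0, shut at -1); "translation": the shift along the tool's x, y, z each as a share of 0.02 m, from -1 to 1, a list of three; "turn": the turn about the tool's z as a share of 8 degrees, from -1 to 1. A call has 1 to 20 rows; each row shifts and turns the pose as measured when the row begins, along the tool's axes as they then stand; what a row does not reach is not made up. A row lasts 1/10 s, in which the tool goes at most 50 mm and 8.59 degrees, less where a joint would pass 70% of its speed; a pose out of reach is approached as far as the arm can. A call with a number of a shift or a turn outside -1 to 1 is refused whole. A call with a gripper value outside its range is refused whole. The fingers move at their own pace and stop on an object; "newtons" is the grip in N (left out, the last holds). Time passes only in rows, so rows that do not move let the fingers close. It gives the time, the measured TCP pose, the force and the opening at its end, in the units of the state.
- observe(): the state, without advancing time (a new reading comes with each control period).
- camera(name): name is "scene" or "side" or "wrist"; returns a dict with "image" (384x512x3 uint8, red, green, blue), "depth" (384x512 float32, mm along the optical axis (not along the pixel's ray), 0 where there is no reading), "fx", "fy", "cx", "cy" (pixels), "pose" (4x4, takes a point from camera to world coordinates); the wrist camera has in their place "hand_eye" (4x4, takes a point from camera to tool coordinates, whose origin is the TCP and whose axes are the tool frame's). Camera axes: x right, y down, z forward; pixel columns grow to the right and rows downward; lengths in mm; the calibration is good to about 2 mm. A picture is of the moment at which its call begins: read the wrist's pose just before it.
- close_job(): hands the job in, once; it reports no verdict.
The state is a dict: "time_s": time; "joint_positions": joint angles; "qd": joint speeds; "effort": joint torques, N m; "eef_pos": TCP position; "orientation": TCP orientation; "ft_force": force on the tool from outside, world axes, zero at the start; "wrist_torque": the same for the moment, N m; "gripper_width": finger opening in mm.
Only numpy, scipy, OpenCV 4.12 (cv2) and the standard library are available. Lean on these libraries where they do the work, as an engineer would, in place of code of your own. Each camera call takes 0.05 s, during which the arm holds its last target.

TASK

Get the pine strips ready to be drilled as one stack: lay the dark backing strip on the carriage first, then every plain pine strip that is there, then the pine strip with the pencil cross on top (cross upward, at the end nearer the drill), all lying flush on one another in the corner of the fence and the end stop, under the clamp. Then turn the T-handle clockwise until the rising resistance shows that the stack is firmly clamped, but do not go on until the wood is dented. Then slide the carriage until the cross sits right under the drill bit, press the feed lever down once so that the bit touches the cross as a check, and let the lever come up again, leaving the stack clamped and the loose tape roll and sanding block where they are.

Things in the scene. Friction and masses are not known exactly. Their poses are not given: they have to be found in the camera images.
- board: Plywood base board 105 x 410 x 12 mm with an aluminium rail, fixed to the table. Origin: centre of its underside. Its x axis points away from the robot, its y axis runs along the rail towards the drill (to the left), z up. The carriage slides on the rail, along y. Rail top at z = 20 mm
- seat (a point): Place on the carriage for the middle of the stack: a point on its flat aluminium bed, 34 mm above the table. Axes as the board's: y towards the drill. A strip lies here with its long side along y. The bed carries it from y = -92 to +28 mm; the end nearer the drill overhangs freely, 14 mm above the rail, and can be gripped across its width there, for instance at y = +50 mm. The robot's side (-x) is open
- fence (a point): Middle of the steel fence's face on the carriage, on the far side of the seat: 25.7 mm beyond it along the seat's x (a strip against it is centred), 58 mm high above the bed, from y = -87 to -12 mm in the seat's axes. A steel end stop, 30 mm high, has its face at y = -85 mm (a strip against it sits 5 mm back, which is fine)
- carriage (a joint): Position of the carriage on its rail, m: 0 to 0.17, grows towards the drill. It moves stiffly (3 N friction) and stays where it is left
- carriage_knob (a point): Middle of the black round knob (30 mm across, 34 mm high) standing on the carriage's tail, on the end away from the drill, 100 mm from the T-handle's axis: grip from above to slide the carriage. 70 mm above the table
- pad_face (a point): Centre of the underside of the round black clamp pad (32 mm across), facing down over the strips at y = -57 mm in the seat's axes; it starts 68 mm above the bed. The blue arm that carries it comes over from the far side (36 mm wide, underside 129 mm above the table), so strips go in sideways, from the robot's side. On the wood the pad stays while the handle turns on: 8 N per mm of screw travel taken up
- handle_bar (a point): Centre of the steel T-handle bar, on the vertical screw's axis, 181 mm above the table. The bar is 14 x 14 mm, 87 mm long over its ball ends, along this point's x axis, with 20 mm free below it. It stays at its height while turned
- clamp_handle (a joint): Angle of the T-handle, rad: 0 (pad up) to 12.5, grows clockwise seen from above, lowers the pad 4 mm per rad. It takes 0.3 N m while the pad is free; once the pad is on the wood each further radian adds about 30 N of clamping and 0.12 N m. Firm (over 25 N) about 1 rad after first touch; it dents the wood (100 N) about 3 rad after. It stays where it is let go
- slat_b_mid (a point): Centre of a plain pine strip, 50 x 160 x 11 mm (x, y, z of its axes), 60 g, lying on the table
- slat_a_mid (a point): Centre of another plain pine strip of the same size. It may be absent; one or two more strips lie piled loosely on the first
- slat_c_mid (a point): Centre of another plain pine strip of the same size. It may be absent; if it is there it lies uppermost on the pile
- slat_marked_mid (a point): Centre of the pine strip that has a pencil cross on its upper face, 50 x 160 x 11 mm (x, y, z)
- mark (a point): Centre of the pencil cross, on the marked strip's upper face, on its middle line, 50 mm from its centre along its +y, 30 mm from that end
- backer_mid (a point): Centre of the dark backing strip with old drill holes, 50 x 160 x 11 mm (x, y, z), 70 g
- bit_tip (a point): Tip of the 6 mm drill bit, pointing down, 105 mm above the table when raised. The grey drill head above it is 70 mm wide along the board's y, from 177 to 276 mm above the table, and reaches 28 mm towards the robot from the bit; its motor, 360 mm high, stands 150 mm farther back
- lever_knob (a point): Centre of the black ball (28 mm across) at the end of the feed lever, at the side of the drill head away from the carriage, about 310 mm above the table; press it down from above with closed fingers. It swings down about a level axis along the board's y, 92 mm farther from the robot and 77 mm lower than the raised ball (arm 120 mm)
- feed_lever (a joint): Angle of the feed lever, rad: 0 raised, grows as it is pressed down, up to 1.2. Each radian lowers the bit by 35 mm. A spring (2 to 4 N at the ball) lifts it again when let go
- clamp_pad: The round clamp pad itself; its origin is at pad_face
- slat_marked: The strip with the pencil cross; its origin is the centre of its underside
- quill: The drill spindle with chuck and bit; its origin is the bit tip
- tape_masking: Loose roll of masking tape, 104 mm across, 25 mm high: leave it
- sanding_block: Loose sanding block, 61 x 100 x 31 mm: leave it

How it is judged:
By the outcome, as a careful person would: the job done as asked, in the order asked, and still so for the second after the job is handed in, with the robot touching nothing.
Of slat_a, slat_c only 1 to 2 are there at a start; the rules pass over those that are not, and their reading is None.
At some moment in a run one of slat_marked may be knocked a few centimetres aside while the robot is not near it.
It also fails if it takes over 210 s, if anything falls off the work surface, if the arm or the gripper's body presses on something with over 40 N, if the wrist force passes 120 N, or if a joint passes its speed limit or range.

## Working session

There is one attempt and no reset: what is moved stays moved. The work goes in short steps, Python scripts to look and compute and a tool call to move; the robot and the scene stay as the last step left them, time stands still between calls to the robot, and variables do not carry over. Pictures are saved under pics/ and viewed, and the job is handed in when it is done.

Besides the shell and the picture viewer there is one more tool, called in YAML: its name, and indented under it one key for each argument. step_arm: Moves the arm, as the interface text tells. Its arguments: {"type":"object","properties":{"deltas":{"type":"array","items":{"type":"object","properties":{"claw":{"type":"number"},"translation":{"type":"array","items":{"type":"number","minimum":-1,"maximum":1}},"turn":{"type":"number","minimum":-1,"maximum":1}}}},"newtons":{"type":"number"}},"required":["deltas"]}

```bash
ls; mkdir -p pics
cat > h.py <<'E'
import numpy as np, cv2, pickle
from workcell import *
from scipy.spatial.transform import Rotation as R
def rot(q): return R.from_quat([q[1],q[2],q[3],q[0]]).as_matrix()
def snap(name,fn,scale=1.5):
    s=observe(); c=camera(name)
    if name=='wrist':
        T=np.eye(4);T[:3,:3]=rot(s['orientation']);T[:3,3]=s['eef_pos'];c['pose']=T@np.array(c['hand_eye'])
    c['pose']=np.array(c['pose'])
    im=c['image'][:,:,::-1].copy()
    cv2.imwrite('pics/'+fn+'.png',cv2.resize(im,None,fx=scale,fy=scale,interpolation=cv2.INTER_CUBIC))
    pickle.dump(c,open('pics/'+fn+'.pkl','wb'))
    return c
def load(fn): return pickle.load(open('pics/'+fn+'.pkl','rb'))
def ray(c,u,v):
    d=np.array([(u-c['cx'])/c['fx'],(v-c['cy'])/c['fy'],1.]);P=c['pose'];return P[:3,3],P[:3,:3]@d
def onz(c,u,v,z):
    o,d=ray(c,u,v);return o+d*(z-o[2])/d[2]
def pt(c,u,v):
    o,d=ray(c,u,v);return o+d*c['depth'][int(v),int(u)]
def cloud(c):
    h,w=c['depth'].shape;v,u=np.mgrid[:h,:w]
    D=np.stack([(u-c['cx'])/c['fx'],(v-c['cy'])/c['fy'],np.ones((h,w))],-1)*c['depth'][...,None]
    P=c['pose'];X=D@P[:3,:3].T+P[:3,3];X[c['depth']==0]=np.nan;return X
def proj(c,p):
    P=c['pose'];q=P[:3,:3].T@(np.array(p)-P[:3,3]);return c['fx']*q[0]/q[2]+c['cx'],c['fy']*q[1]/q[2]+c['cy']
E
python3 - <<'E'
from h import *
s=observe();print({k:np.round(v,3) for k,v in s.items()})
for n in('scene','side','wrist'):
    c=snap(n,n+'0');print(n,np.round(c['pose'],2).tolist(),c['fx'],c['cx'],c['cy'])
E
```

```text
pics
{'time_s': np.float64(0.0), 'joint_positions': array([ 1.076,  0.6  , -0.003,  1.6  ,  0.002,  0.943, -0.08 ]), 'qd': array([-0.   , -0.002,  0.   , -0.   , -0.   , -0.002, -0.001]), 'effort': array([ 0.0000e+00, -7.6507e+01,  1.4980e+00, -2.5235e+01, -5.2000e-02,
        1.7000e-02,  0.0000e+00]), 'eef_pos': array([ 293.952, -662.228,  234.768]), 'orientation': array([-0.   ,  0.838, -0.545, -0.001]), 'ft_force': array([ 0.91 , -0.398,  0.085]), 'wrist_torque': array([0.048, 0.015, 0.004]), 'gripper_width': np.float64(92.981)}
scene [[0.59, -0.61, 0.53, -1.59], [-0.81, -0.44, 0.39, -102.63], [-0.0, -0.66, -0.75, 855.81], [0.0, 0.0, 0.0, 1.0]] 360.65063051904696 251.18148999705198 198.49432764934312
side [[0.83, 0.43, -0.36, 760.41], [0.56, -0.62, 0.55, -214.48], [0.01, -0.66, -0.76, 814.22], [0.0, 0.0, 0.0, 1.0]] 350.99923413012937 257.42099961679156 195.7990635168126
wrist [[0.41, -0.89, -0.22, 353.79], [-0.91, -0.39, -0.1, -636.22], [-0.0, 0.24, -0.97, 384.91], [0.0, 0.0, 0.0, 1.0]] 293.63099478040994 257.1215664413923 191.40702050126887
```

The scene view shows the board with the carriage around (680,330), the strips marked at (345,408) with the cross at (355,384), a pile at (410,412) and the backer at (475,432). The tape is at (262,410) and the sanding block at (250,328). Next I'll measure them.

Run:
```python
from h import *
for n,(x0,y0,x1,y1) in {'scene0':(190,180,350,325),'side0':(160,180,330,335)}.items():
    c=load(n);im=c['image'][y0:y1,x0:x1,::-1]
    cv2.imwrite('pics/%s_crop.png'%n,cv2.resize(im,None,fx=5,fy=5,interpolation=cv2.INTER_CUBIC)[:600*1,:800] if 0 else cv2.resize(im,(int((x1-x0)*4),int((y1-y0)*4)),interpolation=cv2.INTER_CUBIC))
    X=cloud(c)
    for lo,hi in((6,16),(17,28),(28,40)):
        hsv=cv2.cvtColor(c['image'],cv2.COLOR_RGB2HSV)
        m=((X[...,2]>lo)&(X[...,2]<hi)&(hsv[...,1]>60)&(X[...,0]>300)&(X[...,0]<900)&(X[...,1]<300)).astype(np.uint8)
        k,l,st,ce=cv2.connectedComponentsWithStats(m)
        for i in range(1,k):
            if st[i,4]>150:
                p=X[l==i]; z=np.median(p[:,2]); r=cv2.minAreaRect(p[:,:2].astype(np.float32))
                print(n,lo,hi,st[i].tolist(),'z',round(z,1),np.round(r[0],1),np.round(r[1],1),round(r[2],1), c['image'][l==i].mean(0).round())
```

```text
scene0 6 16 [235, 225, 101, 28, 767] z 11.3 [540.2 177.1] [ 40.8 285.1] 23.7 [193. 175. 143.]
scene0 6 16 [214, 246, 34, 53, 876] z 10.5 [364.7 237.2] [151.1  50.7] 18.3 [178. 159. 131.]
scene0 6 16 [302, 260, 28, 59, 1096] z 10.6 [454.9  28.1] [161.5  49.5] 20.7 [113.  79.  60.]
scene0 17 28 [259, 255, 28, 54, 267] z 21.7 [402.9 127.3] [151.9  55.1] 26.4 [174. 156. 128.]
scene0 28 40 [257, 244, 31, 57, 1042] z 32.5 [420.5 139.6] [161.3  50.3] 22.5 [180. 161. 132.]
side0 6 16 [201, 211, 55, 25, 758] z 12.0 [364.5 238.6] [148.7  52.1] 18.5 [204. 174. 130.]
side0 6 16 [268, 224, 14, 16, 154] z 13.0 [491.  283.2] [34.6 50.3] 23.9 [240. 224. 167.]
side0 6 16 [251, 247, 18, 78, 391] z 12.6 [546.  137.9] [ 18.7 208.7] 23.8 [227. 204. 150.]
side0 6 16 [172, 281, 68, 33, 1328] z 11.8 [454.   29.4] [160.3  51.8] 20.9 [126.  79.  52.]
side0 6 16 [288, 297, 12, 34, 251] z 12.7 [650.6 113.6] [19.1 79.2] 23.6 [227. 207. 153.]
side0 17 28 [184, 244, 63, 25, 358] z 22.9 [410.1 126. ] [163.9  50.2] 24.8 [188. 161. 121.]
side0 28 40 [190, 239, 65, 28, 1092] z 33.9 [418.9 140.8] [160.3  53.2] 22.7 [207. 177. 131.]
```

Run:
```python
from h import *
for n in('scene0','side0'):
    c=load(n);X=cloud(c);hsv=cv2.cvtColor(c['image'],cv2.COLOR_RGB2HSV).astype(int);im=c['image'].astype(int)
    # board
    m=((im[...,0]-im[...,2]>35)&(X[...,2]>4)&(X[...,2]<20)&(X[...,0]>400)&(X[...,0]<720)).astype(np.uint8)
    k,l,st,ce=cv2.connectedComponentsWithStats(m)
    pts=[]
    h,w=m.shape;v,u=np.mgrid[:h,:w]
    o=c['pose'][:3,3];D=np.stack([(u-c['cx'])/c['fx'],(v-c['cy'])/c['fy'],np.ones((h,w))],-1)@c['pose'][:3,:3].T
    Z=lambda z:(o+D*((z-o[2])/D[...,2])[...,None])
    P=Z(12.)
    a=np.deg2rad(23.7);ex=np.array([np.cos(a),np.sin(a)]);ey=np.array([-ex[1],ex[0]])
    sel=np.zeros_like(m)
    for i in range(1,k):
        q=X[l==i][:,:2];
        cx=(np.median(q,0)@ex);print(n,st[i].tolist(),np.median(q,0).round(),round(cx)) if st[i,4]>30 else 0
        if st[i,4]>30 and 505<cx<650: sel|=(l==i).astype(np.uint8)
    r=cv2.minAreaRect(P[sel>0][:,:2].astype(np.float32));print('board',n,np.round(r[0],1),np.round(r[1],1),round(r[2],2))
    # strips by plane ray
    for nm,ctr,z in(('marked',(364,238),11),('top',(419,140),33),('backer',(455,29),11)):
        P=Z(float(z)); d=P[...,:2]-np.array(ctr); 
        wood=(hsv[...,1]>55)&(X[...,2]>z-5.5)&(X[...,2]<z+5)&(np.hypot(d[...,0],d[...,1])<100)
        q=P[wood][:,:2].astype(np.float32);r=cv2.minAreaRect(q);print(nm,np.round(r[0],1),np.round(r[1],1),round(r[2],2))
    # high things: cloud clusters
    for nm,lo,hi in(('drillhead',240,272),('lever',290,335),('handle',172,192),('arm',130,160)):
        q=X[(X[...,2]>lo)&(X[...,2]<hi)&(X[...,0]>350)&(X[...,0]<800)&(X[...,1]>-50)&(X[...,1]<500)]
        if len(q)>5:
            print(nm,len(q),'loc x',np.percentile(q[:,:2]@ex,[2,50,98]).round(),'y',np.percentile(q[:,:2]@ey,[2,50,98]).round())
```

```text
scene0 [57, 129, 16, 20, 150] [ 435. 1077.] 831
scene0 [204, 201, 68, 18, 440] [545. 341.] 636
scene0 [195, 216, 141, 36, 1287] [499. 266.] 564
scene0 [313, 219, 19, 5, 41] [654. 119.] 647
scene0 [228, 246, 20, 17, 204] [418. 252.] 484
scene0 [304, 260, 26, 54, 894] [459.  30.] 433
board scene0 [543.5 245.4] [107.9 406.7] 23.7
marked [348.8 266.2] [161.4 116.7] 18.11
top [418.9 138.6] [161.9  50. ] 22.57
backer [453.5  27.5] [162.7  49.7] 20.81
drillhead 692 loc x [569. 588. 747.] y [ 92. 109. 178.]
lever 562 loc x [516. 713. 748.] y [ 87. 127. 185.]
handle 211 loc x [557. 585. 636.] y [-97. -87. 138.]
arm 396 loc x [581. 640. 841.] y [-109.  -73.  126.]
side0 [268, 192, 21, 49, 602] [470. 333.] 564
side0 [292, 195, 19, 51, 610] [533. 360.] 633
side0 [236, 219, 20, 17, 214] [418. 250.] 484
side0 [251, 247, 18, 77, 422] [560. 105.] 555
side0 [207, 264, 41, 8, 103] [453. 122.] 464
side0 [176, 283, 64, 31, 1144] [465.  32.] 439
side0 [288, 297, 12, 34, 262] [651. 113.] 641
board side0 [544.3 246.5] [106.5 411.9] 23.72
marked [348.6 269.4] [161.1 125.3] 17.71
top [420.  139.5] [160.7  54.3] 22.59
backer [443.   59.6] [161. 118.] 20.69
drillhead 1250 loc x [574. 666. 783.] y [ 93.  95. 175.]
lever 757 loc x [519. 732. 783.] y [ 88.  98. 179.]
handle 379 loc x [559. 603. 770.] y [-96. -90. 103.]
arm 942 loc x [583. 646. 842.] y [-109.  -84.  121.]
```

```bash
cat >> h.py <<'E'
A=np.deg2rad(23.7);EX=np.array([np.cos(A),np.sin(A)]);EY=np.array([-EX[1],EX[0]])
BC=np.array([544.,246.])   # board centre
def b2w(x,y): return BC+EX*x+EY*y
def w2b(p): d=np.array(p[:2])-BC; return np.array([d@EX,d@EY])
def pose():
    s=observe();M=rot(s['orientation']);return np.array(s['eef_pos']),np.degrees(np.arctan2(M[1,0],M[0,0])),M,s
def plan(tgt,yaw=None,claw=1,vmax=0.9,tmax=0.9):
    p,y0,M,s=pose();yaw=y0 if yaw is None else yaw
    dy=(yaw-y0+180)%360-180; d=np.array(tgt)-p
    n=max(1,int(np.ceil(max(np.abs(d).max()/20/vmax,abs(dy)/8/tmax, np.linalg.norm(d)/20/vmax))))
    rows=[];turn=round(-dy/8/n,2)
    y=y0
    for i in range(n):
        a=np.radians(y); ux=np.array([np.cos(a),np.sin(a),0]);uy=np.array([np.sin(a),-np.cos(a),0])
        t=d/n/20; rows.append([round(float(t@ux),2),round(float(t@uy),2),round(float(-t[2]),2)]); y-=turn*8
    print('from',p.round(1),'yaw',round(y0,1),'to',np.round(tgt,1),round(yaw,1),'n',n,'turn',turn)
    print('; '.join(str(r) for r in rows) if abs(turn)>0.01 else rows[0])
E
python3 - <<'E'
from h import *
plan([440,-100,260],-67)
# obstacles near lever/board in board frame
E
```

```text
from [ 294.  -662.3  235. ] yaw -66.1 to [ 440 -100  260] -67 n 33 turn 0.0
[-0.69, -0.55, -0.04]
```

step_arm:
  deltas:
    - {"translation": [-0.76,-0.61,-0.04],"claw": 1}
    - {"translation": [-0.76,-0.61,-0.04]}
    - {"translation": [-0.76,-0.61,-0.04]}
    - {"translation": [-0.76,-0.61,-0.04]}
    - {"translation": [-0.76,-0.61,-0.04]}
    - {"translation": [-0.76,-0.61,-0.04]}
    - {"translation": [-0.76,-0.61,-0.04]}
    - {"translation": [-0.76,-0.61,-0.04]}
    - {"translation": [-0.76,-0.61,-0.04]}
    - {"translation": [-0.76,-0.61,-0.04]}
    - {"translation": [-0.76,-0.61,-0.04]}
    - {"translation": [-0.76,-0.61,-0.04]}
    - {"translation": [-0.76,-0.61,-0.04]}
    - {"translation": [-0.76,-0.61,-0.04]}
    - {"translation": [-0.76,-0.61,-0.04]}
    - {"translation": [-0.76,-0.61,-0.04]}
    - {"translation": [-0.76,-0.61,-0.04]}
    - {"translation": [-0.76,-0.61,-0.04]}
    - {"translation": [-0.76,-0.61,-0.04]}
    - {"translation": [-0.76,-0.61,-0.04]}
  newtons: 30

```text
invalid input
```

Run:
```python
from h import *
plan([440,0,260],-69);print(observe()['joint_positions'])
```

```text
from [ 294.  -662.3  235. ] yaw -66.1 to [440   0 260] -69 n 38 turn 0.01
[-0.72, -0.53, -0.03]
[ 1.07625888  0.59993145 -0.00253473  1.59996182  0.0018146   0.94288296
 -0.0798212 ]
```

step_arm:
  deltas:
    - {"translation": [-0.76,-0.6,-0.04],"claw": 1,"turn": 0}
    - {"translation": [-0.76,-0.6,-0.04],"claw": 1,"turn": 0}
  newtons: 30

```text
time_s: 0.35
eef_pos: [302.0, -625.8, 235.2]
orientation: [0.0, 0.838, -0.546, -0.001]
ft_force: [0.7, -0.2, 0.6]
gripper_width: 92.7
```

step_arm:
  deltas:
    - {"translation": [-0.76,-0.6,-0.04],"claw": 1,"turn": 0}
    - {"translation": [-0.76,-0.6,-0.04],"claw": 1,"turn": 0}
    - {"translation": [-0.76,-0.6,-0.04],"claw": 1,"turn": 0}
    - {"translation": [-0.76,-0.6,-0.04],"claw": 1,"turn": 0}
    - {"translation": [-0.76,-0.6,-0.04],"claw": 1,"turn": 0}
    - {"translation": [-0.76,-0.6,-0.04],"claw": 1,"turn": 0}
    - {"translation": [-0.76,-0.6,-0.04],"claw": 1,"turn": 0}
    - {"translation": [-0.76,-0.6,-0.04],"claw": 1,"turn": 0}
    - {"translation": [-0.76,-0.6,-0.04],"claw": 1,"turn": 0}
    - {"translation": [-0.76,-0.6,-0.04],"claw": 1,"turn": 0}
    - {"translation": [-0.76,-0.6,-0.04],"claw": 1,"turn": 0}
    - {"translation": [-0.76,-0.6,-0.04],"claw": 1,"turn": 0}
    - {"translation": [-0.76,-0.6,-0.04],"claw": 1,"turn": 0}
    - {"translation": [-0.76,-0.6,-0.04],"claw": 1,"turn": 0}
    - {"translation": [-0.76,-0.6,-0.04],"claw": 1,"turn": 0}
    - {"translation": [-0.76,-0.6,-0.04],"claw": 1,"turn": 0}
    - {"translation": [-0.76,-0.6,-0.04],"claw": 1,"turn": 0}
    - {"translation": [-0.76,-0.6,-0.04],"claw": 1,"turn": 0}

```text
time_s: 2.15
eef_pos: [391.8, -267.4, 249.2]
orientation: [-0.001, 0.837, -0.547, -0.003]
ft_force: [0.4, -0.2, -0.4]
gripper_width: 93.0
```

Run:
```python
from h import *
plan([440,0,260],-69);print(observe()['joint_positions'])
```

```text
from [ 391.8 -267.4  249.2] yaw -66.3 to [440   0 260] -69 n 16 turn 0.02
[-0.7, -0.47, -0.03]; [-0.71, -0.47, -0.03]; [-0.71, -0.47, -0.03]; [-0.71, -0.47, -0.03]; [-0.71, -0.47, -0.03]; [-0.71, -0.46, -0.03]; [-0.71, -0.46, -0.03]; [-0.71, -0.46, -0.03]; [-0.71, -0.46, -0.03]; [-0.72, -0.46, -0.03]; [-0.72, -0.45, -0.03]; [-0.72, -0.45, -0.03]; [-0.72, -0.45, -0.03]; [-0.72, -0.45, -0.03]; [-0.72, -0.45, -0.03]; [-0.72, -0.44, -0.03]
[ 0.52864595  0.28584102 -0.06106242  2.13560498  0.0229551   0.72628115
 -0.7041485 ]
```

step_arm:
  deltas:
    - {"translation": [-0.79,-0.52,-0.04],"claw": 1,"turn": 0.02}
    - {"translation": [-0.79,-0.52,-0.04],"claw": 1,"turn": 0.02}
    - {"translation": [-0.79,-0.52,-0.04],"claw": 1,"turn": 0.02}
    - {"translation": [-0.79,-0.52,-0.04],"claw": 1,"turn": 0.02}
    - {"translation": [-0.79,-0.52,-0.04],"claw": 1,"turn": 0.02}
    - {"translation": [-0.79,-0.52,-0.04],"claw": 1,"turn": 0.02}
    - {"translation": [-0.79,-0.52,-0.04],"claw": 1,"turn": 0.02}
    - {"translation": [-0.79,-0.52,-0.04],"claw": 1,"turn": 0.02}
    - {"translation": [-0.79,-0.52,-0.04],"claw": 1,"turn": 0.02}
    - {"translation": [-0.79,-0.52,-0.04],"claw": 1,"turn": 0.02}
    - {"translation": [-0.79,-0.52,-0.04],"claw": 1,"turn": 0.02}
    - {"translation": [-0.79,-0.52,-0.04],"claw": 1,"turn": 0.02}
    - {"translation": [-0.79,-0.52,-0.04],"claw": 1,"turn": 0.02}
    - {"translation": [-0.79,-0.52,-0.04],"claw": 1,"turn": 0.02}
    - {"translation": [0,0,0],"claw": 1,"turn": 0.0}

```text
time_s: 3.65
eef_pos: [438.8, 13.0, 263.1]
orientation: [-0.001, 0.827, -0.562, -0.001]
ft_force: [-0.1, -0.5, -0.7]
gripper_width: 93.0
```

Run:
```python
from h import *
c=snap('wrist','wrist1');print(pose()[:2]);print(observe()['joint_positions'])
```

```text
(array([438.335786  ,  11.68424861, 262.92586888]), np.float64(-68.36782877221498))
[-1.95582027e-03  2.25326840e-01 -1.83850323e-01  2.18506586e+00
  5.62439481e-02  7.36198807e-01 -1.41622188e+00]
```

Run:
```python
from h import *
c=load('wrist1');s=1.5
def rect(pts,z):
    W=np.array([onz(c,u/s,v/s,z)[:2] for u,v in pts]);print(W.mean(0).round(1),[round(np.linalg.norm(W[i]-W[(i+1)%4]),1) for i in range(4)],[round(np.degrees(np.arctan2(*(W[i]-W[(i+1)%4])[::-1])),1) for i in range(4)])
print('backer');rect([(351,138),(407,139),(404,316),(350,314)],11)
print('marked');rect([(94,151),(154,155),(164,328),(111,325)],11)
print('cross',onz(c,124/s,188/s,11))
print('top');rect([(202,125),(262,124),(279,312),(219,312)],33)
print('mid');rect([(267,136),(272,136),(296,324),(240,327)],22)
# board front edge
for u,v in((0,104),(418,90),(430,39)): print(w2b(onz(c,u/s,v/s,12)))
# depth pile
X=cloud(c)
for u,v in((235,200),(245,318),(285,300),(292,320),(378,250)): print((u,v),X[int(v/s),int(u/s)].round(1))
```

```text
backer
[453.4  27. ] [np.float64(48.6), np.float64(160.9), np.float64(51.6), np.float64(159.8)] [np.float64(110.7), np.float64(21.3), np.float64(-70.5), np.float64(-159.8)]
marked
[358.5 233.8] [np.float64(52.3), np.float64(160.3), np.float64(50.8), np.float64(160.6)] [np.float64(108.0), np.float64(17.9), np.float64(-71.7), np.float64(-161.6)]
cross [405.32439679 251.70332734  11.        ]
top
[418.8 139.4] [np.float64(49.1), np.float64(160.2), np.float64(54.2), np.float64(159.4)] [np.float64(112.5), np.float64(23.3), np.float64(-68.3), np.float64(-158.5)]
mid
[414.9 116.1] [np.float64(4.2), np.float64(167.3), np.float64(52.7), np.float64(173.7)] [np.float64(111.6), np.float64(25.8), np.float64(-65.1), np.float64(-170.4)]
[-51.37306796 153.89560661]
[ -53.21613189 -202.67580385]
[ -14.61334125 -213.25439505]
(235, 200) [435.7 150.6  33.5]
(245, 318) [333.8 113.1  23. ]
(285, 300) [364.2  83.6  22.9]
(292, 320) [347.9  72.5  21.6]
(378, 250) [438.1  20.9  11.6]
```

Run:
```python
from h import *
plan([505,47,80],-69.2)
```

```text
from [438.3  11.7 262.9] yaw -68.4 to [505  47  80] -69.2 n 11 turn 0.01
[-0.04, -0.34, 0.83]
```

step_arm:
  deltas:
    - {"translation": [-0.04,-0.34,0.83],"claw": 0.6,"turn": 0.01}
    - {"translation": [-0.04,-0.34,0.83],"claw": 0.6,"turn": 0.01}
    - {"translation": [-0.04,-0.34,0.83],"claw": 0.6,"turn": 0.01}
    - {"translation": [-0.04,-0.34,0.83],"claw": 0.6,"turn": 0.01}
    - {"translation": [-0.04,-0.34,0.83],"claw": 0.6,"turn": 0.01}
    - {"translation": [-0.04,-0.34,0.83],"claw": 0.6,"turn": 0.01}
    - {"translation": [-0.04,-0.34,0.83],"claw": 0.6,"turn": 0.01}
    - {"translation": [-0.04,-0.34,0.83],"claw": 0.6,"turn": 0.01}
    - {"translation": [-0.04,-0.34,0.83],"claw": 0.6,"turn": 0.01}
    - {"translation": [-0.04,-0.34,0.83],"claw": 0.6,"turn": 0.01}
    - {"translation": [-0.04,-0.34,0.83],"claw": 0.6,"turn": 0.01}
    - {"translation": [0,0,0],"claw": 0.6,"turn": 0}

```text
time_s: 4.9
eef_pos: [504.0, 34.8, 74.4]
orientation: [0.002, 0.819, -0.573, 0.001]
ft_force: [-1.2, -0.1, 0.4]
gripper_width: 74.3
```

Run:
```python
from h import *
plan([505,47,19],-69.2);print(observe()['gripper_width'])
```

```text
from [504.   34.8  74.4] yaw -70.0 to [505  47  19] -69.2 n 4 turn -0.02
[-0.14, -0.06, 0.69]; [-0.14, -0.06, 0.69]; [-0.14, -0.06, 0.69]; [-0.14, -0.06, 0.69]
74.25580374183058
```

step_arm:
  deltas:
    - {"translation": [-0.5,-0.2,0.2],"claw": 0.6,"turn": -0.05}
    - {"translation": [-0.06,0,0.8],"claw": 0.6,"turn": -0.05}
    - {"translation": [0,0,0.5],"claw": 0.6,"turn": 0}

```text
time_s: 5.2
eef_pos: [504.1, 46.0, 45.8]
orientation: [0.001, 0.823, -0.568, 0.002]
ft_force: [0.6, -0.8, 0.3]
gripper_width: 74.1
```

Run:
```python
from h import *
plan([505,47,19],-69.2)
```

```text
from [504.1  46.   45.8] yaw -69.2 to [505  47  19] -69.2 n 2 turn -0.0
[-0.01, -0.03, 0.67]
```

Lower onto the backer and grip.

step_arm:
  deltas:
    - {"translation": [-0.03,-0.03,0.7],"claw": 0.6,"turn": 0}
    - {"translation": [-0.02,-0.03,0.55],"claw": 0.6,"turn": 0}
    - {"translation": [0,0,0.05],"claw": 0.6,"turn": 0}
    - {"translation": [0,0,0],"claw": -0.2,"turn": 0}
    - {"translation": [0,0,0],"claw": -0.2,"turn": 0}
    - {"translation": [0,0,0],"claw": -0.2,"turn": 0}
    - {"translation": [0,0,0],"claw": -0.2,"turn": 0}
  newtons: 35

```text
time_s: 5.9
eef_pos: [505.0, 47.8, 20.6]
orientation: [0.001, 0.823, -0.568, 0.003]
ft_force: [0.0, 0.8, -0.3]
gripper_width: 49.5
```

Run:
```python
from h import *
print(pose()[:2])
c=load('scene0');X=cloud(c);c2=load('side0');X2=cloud(c2)
Q=np.vstack([X.reshape(-1,3),X2.reshape(-1,3)]);Q=Q[np.isfinite(Q[:,0])];B=np.c_[(Q[:,:2]-BC)@EX,(Q[:,:2]-BC)@EY,Q[:,2]]
def q(nm,m):
    b=B[m];print(nm,len(b),np.percentile(b,[1,50,99],axis=0).round(1).tolist())
x,y,z=B.T
q('knob',(z>60)&(z<95)&(y<-170)&(abs(x)<40))
q('handle',(z>178)&(z<195)&(abs(y+97)<60)&(abs(x)<90))
q('arm',(z>125)&(z<165)&(y<-60)&(y>-140)&(abs(x)<100))
q('bed',(z>31)&(z<38)&(y<20)&(y>-170)&(abs(x)<70))
q('fence',(z>70)&(z<97)&(y<20)&(y>-170)&(abs(x)<70))
q('head',(z>200)&(z<276)&(y<200)&(y>40)&(abs(x)<200))
q('ball',(z>292)&(z<330)&(y<250)&(y>160)&(x<-20)&(x>-150))
```

```text
(array([505.02851872,  47.77656208,  20.64998939]), np.float64(-69.20942404980399))
knob 295 [[-12.4, -208.6, 60.8], [-1.0, -197.3, 83.6], [14.5, -182.1, 88.5]]
handle 475 [[-40.3, -103.8, 179.3], [-0.2, -97.0, 187.8], [42.3, -86.8, 191.9]]
arm 833 [[-16.5, -116.4, 126.4], [26.5, -104.7, 150.7], [60.5, -74.7, 162.4]]
bed 2034 [[-37.8, -166.8, 31.3], [-3.8, -91.4, 34.2], [58.1, -12.6, 37.6]]
fence 234 [[26.5, -125.0, 70.4], [31.5, -114.3, 87.1], [59.8, -52.5, 95.6]]
head 4157 [[-27.8, 84.9, 201.1], [48.5, 89.1, 249.7], [185.9, 171.0, 275.9]]
ball 248 [[-83.1, 160.1, 292.6], [-71.7, 168.2, 316.5], [-43.8, 181.4, 325.1]]
```

step_arm:
  deltas:
    - {"translation": [0,0,-0.8],"claw": -0.2,"turn": 0}
    - {"translation": [0,0,-0.8],"claw": -0.2,"turn": 0}
    - {"translation": [0,0,-0.8],"claw": -0.2,"turn": 0}
    - {"translation": [0,0,-0.8],"claw": -0.2,"turn": 0}
    - {"translation": [0,0,-0.8],"claw": -0.2,"turn": 0}

```text
time_s: 6.4
eef_pos: [503.7, 47.7, 102.7]
orientation: [0.001, 0.823, -0.568, 0.002]
ft_force: [0.4, 0.1, -1.0]
gripper_width: 49.5
```

Run:
```python
from h import *
plan([*b2w(-75,14),115],23.7)
```

```text
from [503.7  47.7 102.7] yaw -69.2 to [469.7 228.7 115. ] 23.7 n 13 turn -0.89
[-0.7, -0.12, -0.05]; [-0.68, -0.21, -0.05]; [-0.64, -0.29, -0.05]; [-0.6, -0.37, -0.05]; [-0.55, -0.44, -0.05]; [-0.49, -0.51, -0.05]; [-0.43, -0.56, -0.05]; [-0.35, -0.61, -0.05]; [-0.28, -0.65, -0.05]; [-0.19, -0.68, -0.05]; [-0.11, -0.7, -0.05]; [-0.02, -0.71, -0.05]; [0.07, -0.7, -0.05]
```

step_arm:
  deltas:
    - {"translation": [-0.7,-0.12,-0.05],"claw": -0.2,"turn": -0.89}
    - {"translation": [-0.68,-0.21,-0.05],"claw": -0.2,"turn": -0.89}
    - {"translation": [-0.64,-0.29,-0.05],"claw": -0.2,"turn": -0.89}
    - {"translation": [-0.6,-0.37,-0.05],"claw": -0.2,"turn": -0.89}
    - {"translation": [-0.55,-0.44,-0.05],"claw": -0.2,"turn": -0.89}
    - {"translation": [-0.49,-0.51,-0.05],"claw": -0.2,"turn": -0.89}
    - {"translation": [-0.43,-0.56,-0.05],"claw": -0.2,"turn": -0.89}
    - {"translation": [-0.35,-0.61,-0.05],"claw": -0.2,"turn": -0.89}
    - {"translation": [-0.28,-0.65,-0.05],"claw": -0.2,"turn": -0.89}
    - {"translation": [-0.19,-0.68,-0.05],"claw": -0.2,"turn": -0.89}
    - {"translation": [-0.11,-0.7,-0.05],"claw": -0.2,"turn": -0.89}
    - {"translation": [-0.02,-0.71,-0.05],"claw": -0.2,"turn": -0.89}
    - {"translation": [0.07,-0.7,-0.05],"claw": -0.2,"turn": -0.89}
    - {"translation": [0,0,0],"claw": -0.2,"turn": 0}

```text
time_s: 7.8
eef_pos: [457.3, 213.2, 118.3]
orientation: [0.015, 0.975, 0.223, -0.007]
ft_force: [0.0, -0.8, -1.2]
gripper_width: 49.5
```

Run:
```python
from h import *
plan([*b2w(-75,14),62],23.7);print(observe()['joint_positions'].round(2),w2b(pose()[0]))
c=snap('wrist','wrist2');c=snap('scene','scene2')
```

```text
from [457.3 213.2 118.3] yaw 25.7 to [469.7 228.7  62. ] 23.7 n 4 turn 0.06
[0.22, -0.11, 0.7]; [0.22, -0.11, 0.7]; [0.22, -0.11, 0.7]; [0.22, -0.11, 0.7]
[-0.18  0.58 -0.55  2.16  0.59  0.58 -0.72] [-92.54493997   4.84150444]
```

Run:
```python
from h import *
M=pose()[2];print(M.round(4));print('tool z in board',M[:2,2]@EX,M[:2,2]@EY);plan([*b2w(-75,14),62],23.7)
```

```text
[[ 0.9036  0.4284 -0.0068]
 [ 0.4279 -0.9032 -0.0345]
 [-0.0209  0.0283 -0.9994]]
tool z in board -0.020103368057898193 -0.02885717121479436
from [457.3 211.6 118.1] yaw 25.3 to [469.7 228.7  62. ] 23.7 n 4 turn 0.05
[0.23, -0.13, 0.7]; [0.23, -0.13, 0.7]; [0.23, -0.13, 0.7]; [0.23, -0.13, 0.7]
```

step_arm:
  deltas:
    - {"translation": [0.22,-0.11,0.7],"claw": -0.2,"turn": 0.06}
    - {"translation": [0.22,-0.11,0.7],"claw": -0.2,"turn": 0.06}
    - {"translation": [0.22,-0.11,0.5],"claw": -0.2,"turn": 0.06}
    - {"translation": [0,0,0],"claw": -0.2,"turn": 0}

```text
time_s: 8.3
eef_pos: [467.4, 219.1, 79.1]
orientation: [0.017, 0.98, 0.2, -0.006]
ft_force: [0.0, 0.1, -0.1]
gripper_width: 49.8
```

Run:
```python
from h import *
M=pose()[2];print(M.round(4));print('tool z in board',M[:2,2]@EX,M[:2,2]@EY);plan([*b2w(-75,14),62],23.7)
```

```text
[[ 0.9201  0.3915 -0.0054]
 [ 0.3911 -0.9196 -0.0358]
 [-0.019   0.0308 -0.9993]]
tool z in board -0.019331037681513744 -0.03061073179894916
from [467.4 219.1  79.1] yaw 23.0 to [469.7 228.7  62. ] 23.7 n 2 turn -0.04
[0.15, -0.2, 0.43]; [0.15, -0.2, 0.43]
```

step_arm:
  deltas:
    - {"translation": [0.3,-0.35,0.5],"claw": -0.2,"turn": -0.05}
    - {"translation": [0.5,-0.15,0.35],"claw": -0.2,"turn": -0.05}
    - {"translation": [0.5,0,0],"claw": -0.2,"turn": 0}

```text
time_s: 8.6
eef_pos: [486.8, 234.1, 60.4]
orientation: [0.02, 0.979, 0.205, -0.008]
ft_force: [-19.8, -9.0, 2.4]
gripper_width: 49.1
```

Run:
```python
from h import *
print(w2b(pose()[0]));plan([*b2w(-4,14),62],23.7)
```

```text
[-57.1179789   12.12681275]
from [486.8 234.1  60.4] yaw 23.6 to [534.7 257.2  62. ] 23.7 n 3 turn -0.0
[0.89, -0.03, -0.03]
```

Run:
```python
from h import *
print(observe()['ft_force'],observe()['wrist_torque'])
c=snap('wrist','wrist3');c=snap('side','side3')
```

```text
[-19.8102793   -9.01842455   2.38862381] [-0.91591394  2.47395469  0.72494869]
```

step_arm:
  deltas:
    - {"translation": [-0.8,0,0],"claw": -0.2,"turn": 0}
    - {"translation": [-0.8,0,0],"claw": -0.2,"turn": 0}

```text
time_s: 8.9
eef_pos: [458.8, 222.5, 60.9]
orientation: [0.02, 0.979, 0.204, -0.008]
ft_force: [0.7, -1.3, -0.5]
gripper_width: 49.7
```

step_arm:
  deltas:
    - {"translation": [-0.5,0,-0.6],"claw": -0.2,"turn": 0}
    - {"translation": [0,0,-0.8],"claw": -0.2,"turn": 0}
    - {"translation": [0,0,0],"claw": -0.2,"turn": 0}

```text
time_s: 9.2
eef_pos: [449.0, 220.1, 91.2]
orientation: [0.02, 0.979, 0.205, -0.008]
ft_force: [0.0, 0.6, -1.1]
gripper_width: 49.5
```

Run:
```python
from h import *
M=pose()[2];print('tool z in board',M[:2,2]@EX,M[:2,2]@EY,w2b(pose()[0]))
snap('side','side4')
for n in ('side4',):
    c=load(n);Q=cloud(c).reshape(-1,3);Q=Q[np.isfinite(Q[:,0])];B=np.c_[(Q[:,:2]-BC)@EX,(Q[:,:2]-BC)@EY,Q[:,2]];x,y,z=B.T
    m=(z>62)&(z<95)&(y<-50)&(y>-220)&(abs(x)<22);print('knob',m.sum(),np.percentile(B[m],[2,50,98],axis=0).round(0).tolist())
    m=(z>170)&(z<195)&(y<80)&(y>-120)&(abs(x)<70);print('handle',m.sum(),np.percentile(B[m],[2,50,98],axis=0).round(0).tolist())
```

```text
tool z in board -0.02446902208744974 -0.03512560976157387 [-97.44109305  14.45411844]Traceback (most recent call last):
  File "<stdin>", line 6, in <module>
    return _quantile_unchecked(
        a, q, axis, out, overwrite_input, method, keepdims, weights)
    return _ureduce(a,
                    func=_quantile_ureduce_func,
    ...<5 lines>...
                    overwrite_input=overwrite_input,
                    method=method)
    r = func(a, **kwargs)
    result = _quantile(arr,
                       quantiles=q,
    ...<2 lines>...
                       out=out,
                       weights=wgt)
    slices_having_nans = np.isnan(arr[-1, ...])
                                  ~~~^^^^^^^^^
IndexError: index -1 is out of bounds for axis 0 with size 0
```

Run:
```python
from h import *
c=load('side4')
print('knobtop',w2b(onz(c,428/1.5,370/1.5,85)), 'orig',w2b(onz(load('side0'),412/1.5,466/1.5,85)))
# handle balls ends at (418,279),(466,290)?
for u,v in((416,279),(465,289)): print(w2b(onz(c,u/1.5,v/1.5,181)))
im=c['image'][150:290,200:330,::-1];cv2.imwrite('pics/s4c.png',cv2.resize(im,None,fx=4.2,fy=4.2,interpolation=cv2.INTER_CUBIC))
```

```text
knobtop [  2.80372452 -34.06438534] orig [   1.04632143 -198.59382443]
[-37.57964205  73.46161327]
[42.98857681 66.69575225]
```

step_arm:
  deltas:
    - {"translation": [0,0.8,-0.3],"claw": -0.2,"turn": 0}
    - {"translation": [0,0.9,-0.2],"claw": -0.2,"turn": 0}
    - {"translation": [0,0.9,0],"claw": -0.2,"turn": 0}
    - {"translation": [0,0.9,0],"claw": -0.2,"turn": 0}
    - {"translation": [0,0.9,0],"claw": -0.2,"turn": 0}
    - {"translation": [0,0.9,0],"claw": -0.2,"turn": 0}

```text
time_s: 9.85
eef_pos: [495.0, 125.8, 104.2]
orientation: [0.017, 0.978, 0.208, -0.006]
ft_force: [0.7, 0.4, -0.3]
gripper_width: 49.8
```

Run:
```python
from h import *
M=pose()[2];print('tool z in tool-yaw',M[2,:2],w2b(pose()[0]))
plan([505,47,100],-69.2,tmax=0.7)
```

```text
tool z in tool-yaw [-0.01945034  0.03076551] [-93.21266787 -90.36869483]
from [495.  125.8 104.2] yaw 24.0 to [505  47 100] -69.2 n 17 turn 0.69
[-0.07, 0.22, 0.01]; [-0.05, 0.23, 0.01]; [-0.02, 0.23, 0.01]; [-0.0, 0.23, 0.01]; [0.02, 0.23, 0.01]; [0.04, 0.23, 0.01]; [0.07, 0.22, 0.01]; [0.09, 0.22, 0.01]; [0.11, 0.21, 0.01]; [0.13, 0.2, 0.01]; [0.15, 0.18, 0.01]; [0.16, 0.17, 0.01]; [0.18, 0.15, 0.01]; [0.19, 0.13, 0.01]; [0.2, 0.11, 0.01]; [0.21, 0.09, 0.01]; [0.22, 0.07, 0.01]
```

step_arm:
  deltas:
    - {"translation": [-0.07,0.22,0.01],"claw": -0.2,"turn": 0.69}
    - {"translation": [-0.05,0.23,0.01],"claw": -0.2,"turn": 0.69}
    - {"translation": [-0.02,0.23,0.01],"claw": -0.2,"turn": 0.69}
    - {"translation": [0,0.23,0.01],"claw": -0.2,"turn": 0.69}
    - {"translation": [0.02,0.23,0.01],"claw": -0.2,"turn": 0.69}
    - {"translation": [0.04,0.23,0.01],"claw": -0.2,"turn": 0.69}
    - {"translation": [0.07,0.22,0.01],"claw": -0.2,"turn": 0.69}
    - {"translation": [0.09,0.22,0.01],"claw": -0.2,"turn": 0.69}
    - {"translation": [0.11,0.21,0.01],"claw": -0.2,"turn": 0.69}
    - {"translation": [0.13,0.2,0.01],"claw": -0.2,"turn": 0.69}
    - {"translation": [0.15,0.18,0.01],"claw": -0.2,"turn": 0.69}
    - {"translation": [0.16,0.17,0.01],"claw": -0.2,"turn": 0.69}
    - {"translation": [0.18,0.15,0.01],"claw": -0.2,"turn": 0.69}
    - {"translation": [0.19,0.13,0.01],"claw": -0.2,"turn": 0.69}
    - {"translation": [0.2,0.11,0.01],"claw": -0.2,"turn": 0.69}
    - {"translation": [0.21,0.09,0.01],"claw": -0.2,"turn": 0.69}
    - {"translation": [0.22,0.07,0.01],"claw": -0.2,"turn": 0.69}
    - {"translation": [0,0,0],"claw": -0.2,"turn": 0}

```text
time_s: 11.65
eef_pos: [512.9, 45.7, 99.1]
orientation: [0.011, 0.8, -0.6, 0.01]
ft_force: [-0.1, -0.6, -1.2]
gripper_width: 50.0
```

Run:
```python
from h import *
M=pose()[2];print('tilt in tool',M[2,:2],w2b(pose()[0]))
plan([505,47,40],-69.2,tmax=0.7)
```

```text
tilt in tool [0.02994081 0.00602743] [-109.01612809 -170.94787804]
from [512.9  45.7  99.1] yaw -73.7 to [505  47  40] -69.2 n 4 turn -0.14
[-0.04, 0.09, 0.74]; [-0.05, 0.09, 0.74]; [-0.05, 0.09, 0.74]; [-0.05, 0.09, 0.74]
```

step_arm:
  deltas:
    - {"translation": [-0.04,0.09,0.74],"claw": -0.2,"turn": -0.14}
    - {"translation": [-0.05,0.09,0.74],"claw": -0.2,"turn": -0.14}
    - {"translation": [-0.05,0.09,0.74],"claw": -0.2,"turn": -0.14}
    - {"translation": [-0.05,0.09,0.74],"claw": -0.2,"turn": -0.14}
    - {"translation": [0,0,0.4],"claw": -0.2,"turn": 0}
    - {"translation": [0,0,0.3],"claw": -0.2,"turn": 0}

```text
time_s: 12.25
eef_pos: [508.3, 47.9, 23.6]
orientation: [0.009, 0.829, -0.559, 0.011]
ft_force: [0.4, 0.2, -1.4]
gripper_width: 49.4
```

Run:
```python
from h import *
M=pose()[2];print('tilt in tool',M[2,:2],pose()[:2])
```

```text
tilt in tool [0.02833128 0.00288823] (array([508.25096914,  47.89115204,  23.61913809]), np.float64(-67.98739574190283))
```

step_arm:
  deltas:
    - {"translation": [0,0,0.3],"claw": -0.2,"turn": 0}
    - {"translation": [0,0,0.2],"claw": -0.2,"turn": 0}

```text
time_s: 12.45
eef_pos: [508.7, 47.8, 17.6]
orientation: [0.008, 0.829, -0.559, 0.012]
ft_force: [-15.7, 0.9, 103.0]
gripper_width: 49.7
```

Run:
```python
from h import *
M=pose()[2];print('tilt in tool',M[2,:2],pose()[:2])
```

```text
tilt in tool [0.02968246 0.00049209] (array([508.73668453,  47.81372628,  17.57157247]), np.float64(-67.91917295864708))
```

step_arm:
  deltas:
    - {"translation": [0,0,-0.12],"claw": -0.2,"turn": 0}

```text
time_s: 12.55
eef_pos: [509.1, 48.1, 21.4]
orientation: [0.008, 0.83, -0.558, 0.013]
ft_force: [1.3, 1.0, -0.6]
gripper_width: 49.2
```

step_arm:
  deltas:
    - {"translation": [0,0,0],"claw": 0.6,"turn": 0}
    - {"translation": [0,0,0],"claw": 0.6,"turn": 0}
    - {"translation": [0,0,-0.8],"claw": 0.6,"turn": 0}
    - {"translation": [0,0,-0.9],"claw": 0.6,"turn": 0}
    - {"translation": [0,0,-0.9],"claw": 0.6,"turn": 0}
    - {"translation": [0,0,-0.9],"claw": 0.6,"turn": 0}
    - {"translation": [0,0,-0.9],"claw": 0.6,"turn": 0}

```text
time_s: 13.25
eef_pos: [508.2, 51.0, 110.2]
orientation: [0.009, 0.83, -0.557, 0.012]
ft_force: [-0.1, -0.7, 0.5]
gripper_width: 73.9
```

Run:
```python
from h import *
M=pose()[2];print('tilt in tool',M[2,:2],M[:2,2],pose()[:2])
print(b2w(0,-34))
plan([*b2w(0,-120),150],23.7,tmax=.8)
snap('wrist','wrist5')
```

```text
tilt in tool [0.02953129 0.00111558] [ 0.01014719 -0.02775565] (array([508.19172494,  50.97363078, 110.17524404]), np.float64(-67.75376303637175))
[557.66622441 214.86747183]
from [508.2  51.  110.2] yaw -67.8 to [592.2 136.1 150. ] 23.7 n 15 turn -0.76
[-0.16, -0.37, -0.13]; [-0.12, -0.38, -0.13]; [-0.08, -0.39, -0.13]; [-0.03, -0.4, -0.13]; [0.01, -0.4, -0.13]; [0.05, -0.4, -0.13]; [0.09, -0.39, -0.13]; [0.13, -0.38, -0.13]; [0.17, -0.36, -0.13]; [0.21, -0.34, -0.13]; [0.24, -0.32, -0.13]; [0.28, -0.29, -0.13]; [0.3, -0.26, -0.13]; [0.33, -0.22, -0.13]; [0.35, -0.19, -0.13]
```

step_arm:
  deltas:
    - {"translation": [-0.16,-0.37,-0.13],"claw": 0.2,"turn": -0.76}
    - {"translation": [-0.12,-0.38,-0.13],"claw": 0.2,"turn": -0.76}
    - {"translation": [-0.08,-0.39,-0.13],"claw": 0.2,"turn": -0.76}
    - {"translation": [-0.03,-0.4,-0.13],"claw": 0.2,"turn": -0.76}
    - {"translation": [0.01,-0.4,-0.13],"claw": 0.2,"turn": -0.76}
    - {"translation": [0.05,-0.4,-0.13],"claw": 0.2,"turn": -0.76}
    - {"translation": [0.09,-0.39,-0.13],"claw": 0.2,"turn": -0.76}
    - {"translation": [0.13,-0.38,-0.13],"claw": 0.2,"turn": -0.76}
    - {"translation": [0.17,-0.36,-0.13],"claw": 0.2,"turn": -0.76}
    - {"translation": [0.21,-0.34,-0.13],"claw": 0.2,"turn": -0.76}
    - {"translation": [0.24,-0.32,-0.13],"claw": 0.2,"turn": -0.76}
    - {"translation": [0.28,-0.29,-0.13],"claw": 0.2,"turn": -0.76}
    - {"translation": [0.3,-0.26,-0.13],"claw": 0.2,"turn": -0.76}
    - {"translation": [0.33,-0.22,-0.13],"claw": 0.2,"turn": -0.76}
    - {"translation": [0.35,-0.19,-0.13],"claw": 0.2,"turn": -0.76}
    - {"translation": [0,0,0],"claw": 0.2,"turn": 0}

```text
time_s: 14.9
eef_pos: [593.4, 142.6, 142.5]
orientation: [0.013, 0.972, 0.235, 0.0]
ft_force: [-0.0, 0.5, 0.0]
gripper_width: 55.8
```

Run:
```python
from h import *
M=pose()[2];print('tilt world',M[:2,2],w2b(pose()[0]))
plan([*b2w(1,-34),130],23.7,tmax=.8);c=snap('wrist','wrist6')
```

```text
tilt world [ 0.00604366 -0.02482366] [   3.70753523 -114.49917382]
from [593.4 142.6 142.5] yaw 27.1 to [558.6 215.3 130. ] 23.7 n 5 turn 0.09
[0.02, -0.81, 0.12]; [0.01, -0.81, 0.12]; [0.0, -0.81, 0.12]; [-0.01, -0.81, 0.12]; [-0.02, -0.81, 0.12]
```

Run:
```python
from h import *
c=load('wrist6');p=onz(c,393/1.5,135/1.5,87);print(p,w2b(p))
plan([*p[:2],112],23.7,tmax=.8)
```

```text
[557.45751091 217.33721361  87.        ] [  0.80159608 -31.65465791]
from [592.9 142.  142.2] yaw 26.9 to [557.5 217.3 112. ] 23.7 n 5 turn 0.08
[0.03, -0.83, 0.3]; [0.02, -0.83, 0.3]; [0.01, -0.83, 0.3]; [-0.0, -0.83, 0.3]; [-0.01, -0.83, 0.3]
```

step_arm:
  deltas:
    - {"translation": [0.03,-0.83,0.15],"claw": 0.2,"turn": 0.08}
    - {"translation": [0.02,-0.83,0.15],"claw": 0.2,"turn": 0.08}
    - {"translation": [0.01,-0.83,0.15],"claw": 0.2,"turn": 0.08}
    - {"translation": [0,-0.83,0.3],"claw": 0.2,"turn": 0.08}
    - {"translation": [-0.01,-0.7,0.3],"claw": 0.2,"turn": 0.08}
    - {"translation": [0,0,0],"claw": 0.2,"turn": 0}

```text
time_s: 15.55
eef_pos: [556.7, 212.5, 115.1]
orientation: [0.014, 0.981, 0.192, -0.002]
ft_force: [-0.5, 0.6, 0.2]
gripper_width: 55.8
```

Run:
```python
from h import *
print(w2b(pose()[0]));plan([*b2w(0.8,-31.6),74],23.7,tmax=.8)
```

```text
[ -1.85792549 -35.81099725]
from [556.7 212.5 115.1] yaw 22.2 to [557.4 217.4  74. ] 23.7 n 3 turn -0.06
[0.04, -0.07, 0.69]; [0.04, -0.07, 0.69]; [0.04, -0.07, 0.69]
```

step_arm:
  deltas:
    - {"translation": [0.05,-0.07,0.69],"claw": 0.2,"turn": -0.06}
    - {"translation": [0.05,-0.07,0.69],"claw": 0.2,"turn": -0.06}
    - {"translation": [0.04,-0.07,0.6],"claw": 0.2,"turn": -0.06}
    - {"translation": [0,0,0],"claw": -0.8,"turn": 0}
    - {"translation": [0,0,0],"claw": -0.8,"turn": 0}
    - {"translation": [0,0,0],"claw": -0.8,"turn": 0}
    - {"translation": [0,0,0],"claw": -0.8,"turn": 0}
  newtons: 25

```text
time_s: 16.25
eef_pos: [560.3, 213.1, 70.8]
orientation: [0.014, 0.979, 0.202, -0.002]
ft_force: [2.9, 1.4, -7.9]
gripper_width: 29.3
```

step_arm:
  deltas:
    - {"translation": [0,0.8,0],"claw": -0.8,"turn": 0}
    - {"translation": [0,0.8,0],"claw": -0.8,"turn": 0}
    - {"translation": [0,0.8,0],"claw": -0.8,"turn": 0}
    - {"translation": [0,0.8,0],"claw": -0.8,"turn": 0}
    - {"translation": [0,0.8,0],"claw": -0.8,"turn": 0}
    - {"translation": [0,0.8,0],"claw": -0.8,"turn": 0}
    - {"translation": [0,0.8,0],"claw": -0.8,"turn": 0}
    - {"translation": [0,0.8,0],"claw": -0.8,"turn": 0}

```text
time_s: 17.05
eef_pos: [610.6, 98.3, 70.8]
orientation: [0.007, 0.979, 0.205, -0.003]
ft_force: [1.6, 6.0, -11.6]
gripper_width: 29.0
```

Run:
```python
from h import *
print(w2b(pose()[0]));plan([*b2w(0.8,-192),70],23.7,tmax=.8)
```

```text
[   1.59943979 -161.97213995]
from [610.6  98.3  70.8] yaw 23.7 to [621.9  70.5  70. ] 23.7 n 2 turn -0.0
[-0.02, 0.75, 0.02]
```

step_arm:
  deltas:
    - {"translation": [-0.02,0.8,0],"claw": -0.8,"turn": 0}
    - {"translation": [-0.02,0.7,0],"claw": -0.8,"turn": 0}
    - {"translation": [0,0,-0.05],"claw": 0.2,"turn": 0}
    - {"translation": [0,0,0],"claw": 0.2,"turn": 0}

```text
time_s: 17.45
eef_pos: [624.7, 64.9, 72.5]
orientation: [0.007, 0.979, 0.202, -0.001]
ft_force: [0.3, -0.7, 1.1]
gripper_width: 40.7
```

Run:
```python
from h import *
M=pose()[2];print(w2b(pose()[0]),M[:2,2],observe()['gripper_width']);plan([*b2w(-40,-190),160],23.7,tmax=.8)
```

```text
[   1.12365413 -198.28207956] [-2.59751912e-05 -1.35844650e-02] 40.66782436319648
from [624.7  64.9  72.5] yaw 23.3 to [583.7  55.9 160. ] 23.7 n 6 turn -0.01
[-0.34, -0.07, -0.73]
```

step_arm:
  deltas:
    - {"translation": [0,0,-0.8],"claw": 0.2,"turn": 0}
    - {"translation": [0,0,-0.9],"claw": 0.6,"turn": 0}
    - {"translation": [-0.2,0,-0.9],"claw": 0.6,"turn": 0}
    - {"translation": [-0.3,0,-0.9],"claw": 0.6,"turn": 0}
    - {"translation": [-0.3,0,-0.7],"claw": 0.6,"turn": 0}

```text
time_s: 17.95
eef_pos: [608.0, 60.6, 164.1]
orientation: [0.007, 0.979, 0.204, -0.002]
ft_force: [-0.3, -0.0, 0.6]
gripper_width: 74.0
```

Run:
```python
from h import *
print(w2b(pose()[0]));plan([500,45,130],-69.2,tmax=.8)
```

```text
[ -15.88679918 -195.50729521]
from [608.   60.6 164.1] yaw 23.5 to [500  45 130] -69.2 n 15 turn 0.77
[-0.35, -0.1, 0.11]; [-0.36, -0.06, 0.11]; [-0.36, -0.02, 0.11]; [-0.36, 0.02, 0.11]; [-0.36, 0.06, 0.11]; [-0.35, 0.1, 0.11]; [-0.34, 0.13, 0.11]; [-0.32, 0.17, 0.11]; [-0.3, 0.2, 0.11]; [-0.28, 0.23, 0.11]; [-0.25, 0.26, 0.11]; [-0.22, 0.29, 0.11]; [-0.19, 0.31, 0.11]; [-0.16, 0.33, 0.11]; [-0.12, 0.34, 0.11]
```

step_arm:
  deltas:
    - {"translation": [-0.35,-0.1,0],"claw": 0.6,"turn": 0.77}
    - {"translation": [-0.36,-0.06,0],"claw": 0.6,"turn": 0.77}
    - {"translation": [-0.36,-0.02,0],"claw": 0.6,"turn": 0.77}
    - {"translation": [-0.36,0.02,0],"claw": 0.6,"turn": 0.77}
    - {"translation": [-0.36,0.06,0],"claw": 0.6,"turn": 0.77}
    - {"translation": [-0.35,0.1,0],"claw": 0.6,"turn": 0.77}
    - {"translation": [-0.34,0.13,0],"claw": 0.6,"turn": 0.77}
    - {"translation": [-0.32,0.17,0],"claw": 0.6,"turn": 0.77}
    - {"translation": [-0.3,0.2,0],"claw": 0.6,"turn": 0.77}
    - {"translation": [-0.28,0.23,0],"claw": 0.6,"turn": 0.77}
    - {"translation": [-0.25,0.26,0.1],"claw": 0.6,"turn": 0.77}
    - {"translation": [-0.22,0.29,0.4],"claw": 0.6,"turn": 0.77}
    - {"translation": [-0.19,0.31,0.4],"claw": 0.6,"turn": 0.77}
    - {"translation": [-0.16,0.33,0.4],"claw": 0.6,"turn": 0.77}
    - {"translation": [-0.12,0.34,0.4],"claw": 0.6,"turn": 0.77}
    - {"translation": [0,0,0],"claw": 0.6,"turn": 0}

```text
time_s: 19.55
eef_pos: [489.0, 47.2, 148.8]
orientation: [0.001, 0.806, -0.592, 0.01]
ft_force: [-0.4, -0.1, -0.3]
gripper_width: 74.1
```

Run:
```python
from h import *
M=pose()[2];print(w2b(pose()[0]),M[:2,2])
c=snap('wrist','wrist7');c2=snap('scene','scene7')
```

```text
[-130.24166558 -159.95977535] [ 0.01491645 -0.01221289]
```

Run:
```python
from h import *
c=load('wrist7');s=1.5
P=[onz(c,u/s,v/s,11) for u,v in((350,215),(427,211),(437,388),(366,388))]
print(np.round(P,1))
for i,j in((0,3),(1,2)): d=P[i]-P[j];print(np.degrees(np.arctan2(d[1],d[0])))
e=(P[0]+P[1])/2;print('end',e, np.linalg.norm(P[0]-P[1]))
```

```text
[[524.6  79.8  11. ]
 [541.8  32.9  11. ]
 [425.8 -13.6  11. ]
 [411.1  34.9  11. ]]
21.605097264708935
21.83802675146754
end [533.19829209  56.36810486  11.        ] 49.93186740857945
```

Run:
```python
from h import *
plan([510,47.2,50],-68.5,tmax=.8)
```

```text
from [490.7  47.5 149.5] yaw -72.4 to [510.   47.2  50. ] -68.5 n 6 turn -0.08
[0.05, -0.15, 0.83]; [0.05, -0.15, 0.83]; [0.05, -0.15, 0.83]; [0.06, -0.15, 0.83]; [0.06, -0.15, 0.83]; [0.06, -0.15, 0.83]
```

step_arm:
  deltas:
    - {"translation": [0.05,-0.15,0.83],"claw": 0.6,"turn": -0.08}
    - {"translation": [0.05,-0.15,0.83],"claw": 0.6,"turn": -0.08}
    - {"translation": [0.05,-0.15,0.83],"claw": 0.6,"turn": -0.08}
    - {"translation": [0.05,-0.15,0.83],"claw": 0.6,"turn": -0.08}
    - {"translation": [0.05,-0.15,0.83],"claw": 0.6,"turn": -0.08}
    - {"translation": [0.05,-0.15,0.75],"claw": 0.6,"turn": -0.08}
    - {"translation": [0,0,0],"claw": 0.6,"turn": 0}

```text
time_s: 20.35
eef_pos: [519.1, 48.2, 53.9]
orientation: [-0.005, 0.832, -0.554, 0.014]
ft_force: [-0.1, 0.5, 0.1]
gripper_width: 74.8
```

Run:
```python
from h import *
plan([510,47.2,20.5],-68.5,tmax=.8)
```

```text
from [519.1  48.2  53.9] yaw -67.3 to [510.   47.2  20.5] -68.5 n 2 turn 0.07
[-0.06, 0.22, 0.84]; [-0.06, 0.22, 0.84]
```

step_arm:
  deltas:
    - {"translation": [-0.06,0.25,0.7],"claw": 0.6,"turn": 0.07}
    - {"translation": [-0.06,0.25,0.7],"claw": 0.6,"turn": 0.07}
    - {"translation": [0,0,0.1],"claw": 0.6,"turn": 0}

```text
time_s: 20.65
eef_pos: [511.3, 46.5, 24.6]
orientation: [-0.006, 0.827, -0.561, 0.014]
ft_force: [0.7, 0.2, 0.2]
gripper_width: 74.3
```

Run:
```python
from h import *
M=pose()[2];print(M[:2,2],M[2,:2]);plan([510,47.2,20.5],-68.5,tmax=.8)
```

```text
[ 0.03118138 -0.0055548 ] [ 0.01667756 -0.0269257 ]
from [511.3  46.5  24.6] yaw -68.3 to [510.   47.2  20.5] -68.5 n 1 turn 0.02
[-0.06, 0.05, 0.21]
```

step_arm:
  deltas:
    - {"translation": [-0.05,0.05,0.18],"claw": 0.6,"turn": 0.02}
    - {"translation": [0,0,0],"claw": -0.2,"turn": 0}
    - {"translation": [0,0,0],"claw": -0.2,"turn": 0}
    - {"translation": [0,0,0],"claw": -0.2,"turn": 0}
    - {"translation": [0,0,0],"claw": -0.2,"turn": 0}
  newtons: 35

```text
time_s: 21.15
eef_pos: [512.0, 47.6, 23.5]
orientation: [-0.008, 0.827, -0.562, 0.016]
ft_force: [-0.1, -0.3, -0.9]
gripper_width: 49.6
```

Run:
```python
from h import *
M=pose()[2];print(M[:2,2],M[2,:2],observe()['gripper_width']);plan([505,47,150],-68.5,tmax=.8)
```

```text
[ 0.03468927 -0.00461116] [ 0.01705577 -0.03055665] 49.550440524690714
from [512.   47.6  23.5] yaw -68.4 to [505  47 150] -68.5 n 8 turn 0.0
[-0.01, 0.04, -0.79]
```

step_arm:
  deltas:
    - {"translation": [0,0,0],"claw": 0.0,"turn": 0}
    - {"translation": [0.0,0.06,0.12],"claw": 0.2,"turn": 0}
    - {"translation": [0,0,0.1],"claw": 0.2,"turn": 0}
    - {"translation": [0,0,0],"claw": -0.2,"turn": 0}
    - {"translation": [0,0,0],"claw": -0.2,"turn": 0}
    - {"translation": [0,0,0],"claw": -0.2,"turn": 0}
  newtons: 40

```text
time_s: 21.75
eef_pos: [511.2, 47.0, 19.1]
orientation: [-0.008, 0.827, -0.562, 0.016]
ft_force: [-0.2, 0.6, 1.6]
gripper_width: 49.4
```

step_arm:
  deltas:
    - {"translation": [0,0,-0.8],"claw": -0.2,"turn": 0}
    - {"translation": [0,0,-0.8],"claw": -0.2,"turn": 0}
    - {"translation": [0,0,-0.8],"claw": -0.2,"turn": 0}
    - {"translation": [0,0,-0.8],"claw": -0.2,"turn": 0}
    - {"translation": [0,0,-0.8],"claw": -0.2,"turn": 0}
    - {"translation": [0,0,-0.8],"claw": -0.2,"turn": 0}
    - {"translation": [0,0,-0.8],"claw": -0.2,"turn": 0}
    - {"translation": [0,0,-0.6],"claw": -0.2,"turn": 0}
    - {"translation": [0,0,0],"claw": -0.2,"turn": 0}

```text
time_s: 22.65
eef_pos: [505.4, 47.5, 146.5]
orientation: [-0.007, 0.827, -0.562, 0.015]
ft_force: [0.6, -0.3, -0.7]
gripper_width: 49.3
```

Run:
```python
from h import *
M=pose()[2];print(M[:2,2],observe()['gripper_width']);plan([*b2w(-80,14),150],23.7,tmax=.75)
```

```text
[ 0.03196906 -0.00544609] 49.29171084026705
from [505.4  47.5 146.5] yaw -68.4 to [465.1 226.7 150. ] 23.7 n 16 turn -0.72
[-0.57, -0.09, -0.01]; [-0.56, -0.15, -0.01]; [-0.54, -0.2, -0.01]; [-0.51, -0.25, -0.01]; [-0.49, -0.3, -0.01]; [-0.45, -0.35, -0.01]; [-0.42, -0.4, -0.01]; [-0.37, -0.43, -0.01]; [-0.33, -0.47, -0.01]; [-0.28, -0.5, -0.01]; [-0.23, -0.53, -0.01]; [-0.17, -0.55, -0.01]; [-0.12, -0.56, -0.01]; [-0.06, -0.57, -0.01]; [-0.0, -0.57, -0.01]; [0.05, -0.57, -0.01]
```

step_arm:
  deltas:
    - {"translation": [-0.57,-0.09,-0.03],"claw": -0.2,"turn": -0.72}
    - {"translation": [-0.56,-0.15,-0.03],"claw": -0.2,"turn": -0.72}
    - {"translation": [-0.54,-0.2,-0.03],"claw": -0.2,"turn": -0.72}
    - {"translation": [-0.51,-0.25,-0.03],"claw": -0.2,"turn": -0.72}
    - {"translation": [-0.49,-0.3,-0.01],"claw": -0.2,"turn": -0.72}
    - {"translation": [-0.45,-0.35,-0.01],"claw": -0.2,"turn": -0.72}
    - {"translation": [-0.42,-0.4,-0.01],"claw": -0.2,"turn": -0.72}
    - {"translation": [-0.37,-0.43,-0.01],"claw": -0.2,"turn": -0.72}
    - {"translation": [-0.33,-0.47,-0.01],"claw": -0.2,"turn": -0.72}
    - {"translation": [-0.28,-0.5,-0.01],"claw": -0.2,"turn": -0.72}
    - {"translation": [-0.23,-0.53,-0.01],"claw": -0.2,"turn": -0.72}
    - {"translation": [-0.17,-0.55,-0.01],"claw": -0.2,"turn": -0.72}
    - {"translation": [-0.12,-0.56,-0.01],"claw": -0.2,"turn": -0.72}
    - {"translation": [-0.06,-0.57,-0.01],"claw": -0.2,"turn": -0.72}
    - {"translation": [0,-0.57,-0.01],"claw": -0.2,"turn": -0.72}
    - {"translation": [0.05,-0.57,-0.01],"claw": -0.2,"turn": -0.72}
    - {"translation": [0,0,0],"claw": -0.2,"turn": 0}

```text
time_s: 24.35
eef_pos: [452.9, 230.6, 136.3]
orientation: [0.005, 0.971, 0.238, 0.007]
ft_force: [0.7, 0.2, -1.1]
gripper_width: 49.4
```

Run:
```python
from h import *
M=pose()[2];print(M[:2,2],M[2,:2],w2b(pose()[0]),observe()['gripper_width']);plan([*b2w(-75,15),70],23.7,tmax=.75)
snap('wrist','wrist8')
```

```text
[ 0.01613678 -0.0054645 ] [0.01177527 0.01231257] [-89.5515088   22.54092751] 49.37323267606129
from [452.9 230.6 136.3] yaw 27.6 to [469.3 229.6  70. ] 23.7 n 4 turn 0.12
[0.18, 0.11, 0.83]; [0.18, 0.1, 0.83]; [0.18, 0.1, 0.83]; [0.18, 0.1, 0.83]
```

```bash
cat >> h.py <<'E'
def toolpt(c,u,v,z):
    H=np.array(c['hand_eye']);d=H[:3,:3]@np.array([(u-c['cx'])/c['fx'],(v-c['cy'])/c['fy'],1.]);o=H[:3,3];return o+d*(z-o[2])/d[2]
E
python3 - <<'E'
from h import *
c=load('wrist8')
for u in (322,450): print(toolpt(c,u/1.5,291/1.5,8.1))
E
```

```text
[-24.42115844 -25.25707355   8.1       ]
[ 23.02634335 -25.24415345   8.1       ]
```

step_arm:
  deltas:
    - {"translation": [0.18,0.11,0.8],"claw": -0.2,"turn": 0.12}
    - {"translation": [0.18,0.1,0.8],"claw": -0.2,"turn": 0.12}
    - {"translation": [0.18,0.1,0.8],"claw": -0.2,"turn": 0.12}
    - {"translation": [0.1,0.05,0.5],"claw": -0.2,"turn": 0.06}
    - {"translation": [0,0,0],"claw": -0.2,"turn": 0}

```text
time_s: 24.9
eef_pos: [469.6, 224.1, 74.9]
orientation: [0.006, 0.98, 0.198, 0.006]
ft_force: [-0.6, -0.2, -1.7]
gripper_width: 49.4
```

Run:
```python
from h import *
M=pose()[2];print(M[:2,2],M[2,:2],w2b(pose()[0]));plan([*b2w(-6,15),62],23.7,tmax=.75)
```

```text
[ 0.01438175 -0.0089683 ] [0.00976962 0.0138499 ] [-76.89933063   9.87226239]
from [469.6 224.1  74.9] yaw 22.9 to [532.5 257.3  62. ] 23.7 n 5 turn -0.02
[0.71, -0.06, 0.13]; [0.71, -0.06, 0.13]; [0.71, -0.06, 0.13]; [0.71, -0.06, 0.13]; [0.71, -0.05, 0.13]
```

step_arm:
  deltas:
    - {"translation": [0.2,-0.25,0.3],"claw": -0.2,"turn": -0.06}
    - {"translation": [0.7,-0.05,0.2],"claw": -0.2,"turn": -0.03}
    - {"translation": [0.7,-0.02,0.1],"claw": -0.2,"turn": 0}

```text
time_s: 25.2
eef_pos: [497.1, 243.0, 63.3]
orientation: [0.006, 0.979, 0.205, 0.006]
ft_force: [0.6, 1.1, -0.2]
gripper_width: 49.5
```

Run:
```python
from h import *
M=pose()[2];print(M[:2,2],M[2,:2],w2b(pose()[0]));plan([*b2w(-6,15),62],23.7,tmax=.75)
```

```text
[ 0.01429781 -0.00990446] [0.00913222 0.01480298] [-44.11105195  16.12477678]
from [497.1 243.   63.3] yaw 23.6 to [532.5 257.3  62. ] 23.7 n 3 turn -0.0
[0.64, 0.02, 0.02]
```

step_arm:
  deltas:
    - {"translation": [0.64,0.02,0.05],"claw": -0.2,"turn": 0}
    - {"translation": [0.64,0.02,0.05],"claw": -0.2,"turn": 0}
    - {"translation": [0.3,0.0,0.1],"claw": -0.2,"turn": 0}
    - {"translation": [0,0,0],"claw": -0.2,"turn": 0}

```text
time_s: 25.6
eef_pos: [532.4, 258.8, 60.2]
orientation: [0.005, 0.979, 0.204, 0.008]
ft_force: [-0.6, 0.2, -1.7]
gripper_width: 49.4
```

Run:
```python
from h import *
M=pose()[2];print(M[2,:2],w2b(pose()[0]));snap('wrist','wrist9')
```

```text
[0.01371102 0.01259826] [-5.44824244 16.384572  ]
```

step_arm:
  deltas:
    - {"translation": [0.1,0,0.2],"claw": -0.2,"turn": 0}
    - {"translation": [0.05,0,0.1],"claw": -0.2,"turn": 0}
    - {"translation": [0.0,0.1,0],"claw": -0.2,"turn": 0}

```text
time_s: 25.95
eef_pos: [534.6, 258.0, 54.1]
orientation: [0.005, 0.979, 0.205, 0.008]
ft_force: [-0.8, 3.9, 0.1]
gripper_width: 49.4
```

Run:
```python
from h import *
f=observe()['ft_force'];print(w2b(pose()[0]),pose()[0][2],'F board',f[:2]@EX,f[:2]@EY,f[2])
```

```text
[-3.74021573 14.74205274] 54.106615566975144 F board 0.8047219437608534 3.941660810401982 0.14761703960976436
```

step_arm:
  deltas:
    - {"translation": [0.05,0.05,0],"claw": -0.2,"turn": 0}
    - {"translation": [0.0,0.0,0],"claw": -0.2,"turn": 0}

```text
time_s: 26.15
eef_pos: [535.0, 257.7, 54.0]
orientation: [0.005, 0.979, 0.205, 0.007]
ft_force: [-0.4, -0.3, -0.9]
gripper_width: 49.4
```

```bash
cat >> h.py <<'E'
def st():
    p,y,M,s=pose();f=s['ft_force'];print('board',w2b(p).round(1),'z',round(p[2],1),'yaw',round(y,1),'tilt',M[2,:2].round(3),'F',round(f[:2]@EX,1),round(f[:2]@EY,1),round(f[2],1),'T',np.round(s['wrist_torque'],2),'w',round(float(s['gripper_width']),1),'t',s['time_s'])
E
python3 -c "
from h import *
st()"
```

```text
board [-3.5 14.3] z 54.0 yaw 23.7 tilt [0.012 0.012] F -0.5 -0.1 -0.9 T [ 0.11 -0.09  0.03] w 49.4 t 26.15
```

No contact yet; that was noise. I'll creep on.

step_arm:
  deltas:
    - {"translation": [0.1,0.06,0],"claw": -0.2,"turn": 0}
    - {"translation": [0.08,0.06,0],"claw": -0.2,"turn": 0}
    - {"translation": [0.0,0.05,0],"claw": -0.2,"turn": 0}

```text
time_s: 26.45
eef_pos: [538.8, 256.9, 54.3]
orientation: [0.004, 0.979, 0.206, 0.006]
ft_force: [-2.7, 1.5, -0.2]
gripper_width: 49.6
```

```bash
python3 -c "
from h import *
st()"
```

```text
board [-0.4 12. ] z 54.3 yaw 23.7 tilt [0.011 0.01 ] F -1.9 2.5 -0.2 T [ 0.6   0.46 -0.07] w 49.6 t 26.45
```

step_arm:
  deltas:
    - {"translation": [0.02,0.06,0],"claw": -0.2,"turn": 0}
    - {"translation": [0.0,0.05,0],"claw": -0.2,"turn": 0}

```text
time_s: 26.65
eef_pos: [539.8, 255.0, 54.3]
orientation: [0.004, 0.979, 0.206, 0.006]
ft_force: [-2.9, 2.3, -0.4]
gripper_width: 49.4
```

```bash
python3 -c "
from h import *
st()"
```

```text
board [-0.2  9.9] z 54.3 yaw 23.7 tilt [0.011 0.01 ] F -1.7 3.3 -0.4 T [ 0.45  0.49 -0.16] w 49.4 t 26.65
```

step_arm:
  deltas:
    - {"translation": [0.0,0.04,0],"claw": -0.2,"turn": 0}

```text
time_s: 26.75
eef_pos: [540.2, 254.2, 54.3]
orientation: [0.004, 0.979, 0.206, 0.006]
ft_force: [-2.2, 1.8, -0.1]
gripper_width: 49.5
```

Run:
```python
from h import *
st();snap('side','side10');snap('wrist','wrist10')
c=load('wrist10');print(toolpt(c,322/1.5,291/1.5,8.1))
```

```text
board [-0.2  9.1] z 54.3 yaw 23.7 tilt [0.011 0.01 ] F -1.3 2.6 -0.1 T [ 0.53  0.57 -0.24] w 49.5 t 26.75
[-24.40776309 -25.20551738   8.1       ]
```

step_arm:
  deltas:
    - {"translation": [0.0,0,0.04],"claw": -0.2,"turn": 0}
    - {"translation": [0.0,0,0],"claw": 0.3,"turn": 0}
    - {"translation": [0.0,0,0],"claw": 0.3,"turn": 0}
    - {"translation": [0.0,0,-0.5],"claw": 0.3,"turn": 0}
    - {"translation": [0.0,0,-0.9],"claw": 0.3,"turn": 0}
    - {"translation": [0.0,0,-0.9],"claw": 0.6,"turn": 0}
    - {"translation": [0.0,0,-0.9],"claw": 0.6,"turn": 0}
    - {"translation": [0.0,0,-0.9],"claw": 0.6,"turn": 0}
    - {"translation": [0.0,0,-0.9],"claw": 0.6,"turn": 0}

```text
time_s: 27.75
eef_pos: [540.5, 251.5, 158.4]
orientation: [0.007, 0.979, 0.205, 0.006]
ft_force: [0.2, -0.4, -1.1]
gripper_width: 74.4
```

Run:
```python
from h import *
st();snap('wrist','wrist11')
# pile top grip: centre (419.5,139.4) yaw 22.6, 56 along
a=np.radians(22.6);g=np.array([419.5,139.4])+56*np.array([np.cos(a),np.sin(a)]);print(g)
plan([*g,150],-67.4,tmax=.75)
```

```text
board [-1.   6.5] z 158.4 yaw 23.7 tilt [0.009 0.015] F -0.0 -0.5 -1.1 T [-0.02 -0.06 -0.01] w 74.4 t 27.75
[471.19977216 160.92053807]
from [541.5 252.4 161.3] yaw 23.7 to [471.2 160.9 150. ] -67.4 n 16 turn 0.71
[-0.32, 0.17, 0.04]; [-0.3, 0.2, 0.04]; [-0.28, 0.23, 0.04]; [-0.25, 0.26, 0.04]; [-0.22, 0.28, 0.04]; [-0.2, 0.3, 0.04]; [-0.16, 0.32, 0.04]; [-0.13, 0.34, 0.04]; [-0.1, 0.35, 0.04]; [-0.06, 0.35, 0.04]; [-0.03, 0.36, 0.04]; [0.01, 0.36, 0.04]; [0.04, 0.36, 0.04]; [0.08, 0.35, 0.04]; [0.11, 0.34, 0.04]; [0.15, 0.33, 0.04]
```

Run:
```python
from h import *
c=load('wrist11')
for u,v in((347,242),(426,243),(348,300),(426,300),(329,311),(478,311)): print(w2b(onz(c,u/1.5,v/1.5,45 if u in(347,348,426) else 34)).round(1))
```

```text
[-24.   33.4]
[23.5 32.7]
[-24.2  -2.8]
[24.3 -3. ]
[-37.6 -13.5]
[ 59.6 -13.8]
```

step_arm:
  deltas:
    - {"translation": [-0.32,0.17,0.0],"claw": 0.6,"turn": 0.71}
    - {"translation": [-0.3,0.2,0.0],"claw": 0.6,"turn": 0.71}
    - {"translation": [-0.28,0.23,0.0],"claw": 0.6,"turn": 0.71}
    - {"translation": [-0.25,0.26,0.0],"claw": 0.6,"turn": 0.71}
    - {"translation": [-0.22,0.28,0.0],"claw": 0.6,"turn": 0.71}
    - {"translation": [-0.2,0.3,0.0],"claw": 0.6,"turn": 0.71}
    - {"translation": [-0.16,0.32,0.0],"claw": 0.6,"turn": 0.71}
    - {"translation": [-0.13,0.34,0.0],"claw": 0.6,"turn": 0.71}
    - {"translation": [-0.1,0.35,0.0],"claw": 0.6,"turn": 0.71}
    - {"translation": [-0.06,0.35,0.0],"claw": 0.6,"turn": 0.71}
    - {"translation": [-0.03,0.36,0.0],"claw": 0.6,"turn": 0.71}
    - {"translation": [0.01,0.36,0.0],"claw": 0.6,"turn": 0.71}
    - {"translation": [0.04,0.36,0.0],"claw": 0.6,"turn": 0.71}
    - {"translation": [0.08,0.35,0.0],"claw": 0.6,"turn": 0.71}
    - {"translation": [0.11,0.34,0.0],"claw": 0.6,"turn": 0.71}
    - {"translation": [0.15,0.33,0.0],"claw": 0.6,"turn": 0.71}
    - {"translation": [0,0,0],"claw": 0.6,"turn": 0}

```text
time_s: 29.5
eef_pos: [469.3, 157.3, 170.2]
orientation: [-0.006, 0.814, -0.581, 0.015]
ft_force: [1.1, 0.2, -0.9]
gripper_width: 74.5
```

Run:
```python
from h import *
st();snap('wrist','wrist12');plan([471.2,160.9,80],-67.4,tmax=.75)
```

```text
board [-104.1  -51.2] z 170.2 yaw -71.1 tilt [ 0.016 -0.027] F 1.1 -0.3 -0.9 T [ 0.02 -0.02  0.  ] w 74.5 t 29.5
from [469.8 157.8 170.2] yaw -70.9 to [471.2 160.9  80. ] -67.4 n 6 turn -0.07
[-0.02, -0.02, 0.75]; [-0.02, -0.02, 0.75]; [-0.02, -0.02, 0.75]; [-0.02, -0.02, 0.75]; [-0.02, -0.02, 0.75]; [-0.02, -0.02, 0.75]
```

Run:
```python
from h import *
c=load('wrist12');s=1.5
im=c['image'][150:330,190:330,::-1];cv2.imwrite('pics/w12c.png',cv2.resize(im,None,fx=3.3,fy=3.3,interpolation=cv2.INTER_CUBIC))
P=[onz(c,u/s,v/s,33) for u,v in((338,249),(411,243),(431,388),(353,388))];print(np.round(P,1))
for i,j in((0,3),(1,2)): d=P[i]-P[j];print(np.degrees(np.arctan2(d[1],d[0])))
e=(P[0]+P[1])/2;a=np.radians(22.6);print('end',e,np.linalg.norm(P[0]-P[1]),'grip',e[:2]-24.5*np.array([np.cos(a),np.sin(a)]))
```

```text
[[482.5 192.3  33. ]
 [501.8 148.1  33. ]
 [409.5 100.1  33. ]
 [392.  152.4  33. ]]
23.740993204587156
27.463087050793202
end [492.15653803 170.16045149  33.        ] 48.192004366301646 grip [469.53788771 160.74521608]
```

step_arm:
  deltas:
    - {"translation": [-0.02,-0.02,0.8],"claw": 0.6,"turn": -0.07}
    - {"translation": [-0.02,-0.02,0.8],"claw": 0.6,"turn": -0.07}
    - {"translation": [-0.02,-0.02,0.8],"claw": 0.6,"turn": -0.07}
    - {"translation": [-0.02,-0.02,0.8],"claw": 0.6,"turn": -0.07}
    - {"translation": [-0.02,-0.02,0.8],"claw": 0.6,"turn": -0.07}
    - {"translation": [-0.02,-0.02,0.8],"claw": 0.6,"turn": -0.07}
    - {"translation": [0,0,0],"claw": 0.6,"turn": 0}

```text
time_s: 30.25
eef_pos: [479.3, 164.6, 73.2]
orientation: [-0.01, 0.839, -0.544, 0.016]
ft_force: [-0.9, -0.0, -0.1]
gripper_width: 74.8
```

Run:
```python
from h import *
st();plan([470,161,41.3],-67.4,tmax=.75)
```

```text
board [-92.  -48.5] z 73.2 yaw -66.0 tilt [ 0.016 -0.035] F -0.9 0.3 -0.1 T [ 0.04  0.09 -0.02] w 74.8 t 30.25
from [479.3 164.6  73.2] yaw -66.0 to [470.  161.   41.3] -67.4 n 2 turn 0.09
[-0.01, 0.25, 0.8]; [-0.01, 0.25, 0.8]
```

```bash
python3 - <<'E'
s=open('h.py').read()
s=s.replace("""        a=np.radians(y); ux=np.array([np.cos(a),np.sin(a),0]);uy=np.array([np.sin(a),-np.cos(a),0])
        t=d/n/20; rows.append([round(float(t@ux),2),round(float(t@uy),2),round(float(-t[2]),2)]); y-=turn*8""",
"""        Mi=M@R.from_euler('z',turn*8*i,degrees=True).as_matrix()
        t=Mi.T@(d/n/20); rows.append([round(float(k),2) for k in t])""")
open('h.py','w').write(s)
E
python3 - <<'E'
from h import *
plan([470,161,46],-67.4,tmax=.75)
E
```

```text
from [479.3 164.6  73.2] yaw -66.0 to [470 161  46] -67.4 n 2 turn 0.09
[-0.02, 0.27, 0.67]; [-0.02, 0.27, 0.67]
```

step_arm:
  deltas:
    - {"translation": [-0.02,0.27,0.67],"claw": 0.6,"turn": 0.09}
    - {"translation": [-0.02,0.27,0.67],"claw": 0.6,"turn": 0.09}
    - {"translation": [0,0,0],"claw": 0.6,"turn": 0}

```text
time_s: 30.55
eef_pos: [471.7, 162.3, 46.7]
orientation: [-0.012, 0.833, -0.552, 0.016]
ft_force: [0.5, 0.5, 0.3]
gripper_width: 74.4
```

Run:
```python
from h import *
st();plan([470,161,41.3],-67.4,tmax=.75)
```

```text
board [-99.9 -47.6] z 46.7 yaw -67.1 tilt [ 0.015 -0.038] F 0.6 0.3 0.3 T [-0.02  0.06 -0.04] w 74.4 t 30.55
from [471.7 162.3  46.7] yaw -67.1 to [470.  161.   41.3] -67.4 n 1 turn 0.04
[0.02, 0.11, 0.27]
```

step_arm:
  deltas:
    - {"translation": [0.02,0.09,0.27],"claw": 0.6,"turn": 0.04}
    - {"translation": [0,0,0],"claw": -0.2,"turn": 0}
    - {"translation": [0,0,0],"claw": -0.2,"turn": 0}
    - {"translation": [0,0,0],"claw": -0.2,"turn": 0}
    - {"translation": [0,0,0],"claw": -0.2,"turn": 0}

```text
time_s: 31.05
eef_pos: [472.6, 162.1, 43.7]
orientation: [-0.014, 0.832, -0.554, 0.017]
ft_force: [0.5, 0.4, -0.6]
gripper_width: 49.4
```

Run:
```python
from h import *
st();plan([468,161,170],tmax=.75)
```

```text
board [-99.1 -48.1] z 43.7 yaw -67.3 tilt [ 0.014 -0.042] F 0.6 0.2 -0.6 T [0.02 0.09 0.09] w 49.4 t 31.05
from [472.6 162.1  43.7] yaw -67.3 to [468 161 170] -67.3 n 8 turn -0.0
[0.01, -0.0, -0.79]
```

step_arm:
  deltas:
    - {"translation": [0.01,0,-0.5],"claw": -0.2,"turn": 0}
    - {"translation": [0.01,0,-0.8],"claw": -0.2,"turn": 0}
    - {"translation": [0.01,0,-0.8],"claw": -0.2,"turn": 0}
    - {"translation": [0.01,0,-0.8],"claw": -0.2,"turn": 0}
    - {"translation": [0.01,0,-0.8],"claw": -0.2,"turn": 0}
    - {"translation": [0.01,0,-0.8],"claw": -0.2,"turn": 0}
    - {"translation": [0.01,0,-0.8],"claw": -0.2,"turn": 0}

```text
time_s: 31.75
eef_pos: [466.9, 159.7, 156.3]
orientation: [-0.012, 0.833, -0.553, 0.017]
ft_force: [0.2, 0.1, -0.5]
gripper_width: 49.5
```

Run:
```python
from h import *
st();plan([*b2w(-80,12),145],23.7,tmax=.75)
```

```text
board [-105.3  -48. ] z 156.3 yaw -67.2 tilt [ 0.015 -0.039] F 0.2 -0.0 -0.5 T [-0.02  0.04  0.01] w 49.5 t 31.75
from [466.9 159.7 156.3] yaw -67.2 to [465.9 224.8 145. ] 23.7 n 16 turn -0.71
[-0.19, -0.07, 0.04]; [-0.18, -0.09, 0.04]; [-0.17, -0.11, 0.04]; [-0.16, -0.13, 0.04]; [-0.15, -0.14, 0.04]; [-0.13, -0.16, 0.04]; [-0.12, -0.17, 0.04]; [-0.1, -0.18, 0.04]; [-0.08, -0.19, 0.04]; [-0.06, -0.19, 0.04]; [-0.04, -0.2, 0.04]; [-0.02, -0.2, 0.04]; [-0.0, -0.2, 0.04]; [0.02, -0.2, 0.04]; [0.04, -0.2, 0.04]; [0.06, -0.19, 0.04]
```

step_arm:
  deltas:
    - {"translation": [-0.19,-0.07,0.02],"claw": -0.2,"turn": -0.71}
    - {"translation": [-0.18,-0.09,0.02],"claw": -0.2,"turn": -0.71}
    - {"translation": [-0.17,-0.11,0.02],"claw": -0.2,"turn": -0.71}
    - {"translation": [-0.16,-0.13,0.02],"claw": -0.2,"turn": -0.71}
    - {"translation": [-0.15,-0.14,0.02],"claw": -0.2,"turn": -0.71}
    - {"translation": [-0.13,-0.16,0.02],"claw": -0.2,"turn": -0.71}
    - {"translation": [-0.12,-0.17,0.02],"claw": -0.2,"turn": -0.71}
    - {"translation": [-0.1,-0.18,0.02],"claw": -0.2,"turn": -0.71}
    - {"translation": [-0.08,-0.19,0.02],"claw": -0.2,"turn": -0.71}
    - {"translation": [-0.06,-0.19,0.02],"claw": -0.2,"turn": -0.71}
    - {"translation": [-0.04,-0.2,0.02],"claw": -0.2,"turn": -0.71}
    - {"translation": [-0.02,-0.2,0.02],"claw": -0.2,"turn": -0.71}
    - {"translation": [0,-0.2,0.02],"claw": -0.2,"turn": -0.71}
    - {"translation": [0.02,-0.2,0.02],"claw": -0.2,"turn": -0.71}
    - {"translation": [0.04,-0.2,0.02],"claw": -0.2,"turn": -0.71}
    - {"translation": [0.06,-0.19,0.02],"claw": -0.2,"turn": -0.71}
    - {"translation": [0,0,0],"claw": -0.2,"turn": 0}

```text
time_s: 33.45
eef_pos: [463.7, 221.4, 167.0]
orientation: [0.01, 0.971, 0.236, 0.029]
ft_force: [-0.8, 0.3, -1.0]
gripper_width: 49.3
```

Run:
```python
from h import *
st();snap('wrist','wrist13');plan([*b2w(-80,13),88],23.7,tmax=.75)
```

```text
board [-83.4   9.7] z 167.0 yaw 27.3 tilt [0.051 0.033] F -0.6 0.6 -1.0 T [ 0.05 -0.02 -0.  ] w 49.3 t 33.45
from [463.7 221.1 167. ] yaw 27.1 to [465.5 225.7  88. ] 23.7 n 5 turn 0.09
[-0.0, -0.06, 0.79]; [-0.0, -0.06, 0.79]; [-0.0, -0.06, 0.79]; [-0.01, -0.06, 0.79]; [-0.01, -0.06, 0.79]
```

Run:
```python
from h import *
print(observe()['joint_positions'].round(3),pose()[2][:2,2])
c=load('wrist13');print(toolpt(c,322/1.5,295/1.5,10.7),toolpt(c,450/1.5,295/1.5,10.7))
```

```text
[-0.098  0.506 -0.669  2.152  0.619  0.629 -0.739] [ 0.06005462 -0.00610085]
[-24.82859433 -22.99734648  10.7       ] [ 23.51512794 -22.9846216   10.7       ]
```

step_arm:
  deltas:
    - {"translation": [0,-0.06,0.9],"claw": -0.2,"turn": 0.1}
    - {"translation": [0,-0.06,0.9],"claw": -0.2,"turn": 0.1}
    - {"translation": [0,-0.06,0.9],"claw": -0.2,"turn": 0.1}
    - {"translation": [0,-0.06,0.9],"claw": -0.2,"turn": 0.1}
    - {"translation": [0,-0.06,0.9],"claw": -0.2,"turn": 0.05}

```text
time_s: 34.0
eef_pos: [469.3, 223.9, 78.8]
orientation: [0.01, 0.981, 0.192, 0.033]
ft_force: [0.4, -0.4, -1.5]
gripper_width: 49.3
```

Run:
```python
from h import *
st();plan([*b2w(-5,13.5),75],23.7,tmax=.75)
```

```text
board [-77.3   9.8] z 78.8 yaw 22.2 tilt [0.06  0.032] F 0.2 -0.6 -1.5 T [-0.04 -0.04 -0.03] w 49.3 t 34.0
from [469.3 223.9  78.8] yaw 22.2 to [534.  256.4  75. ] 23.7 n 5 turn -0.04
[0.72, -0.06, 0.08]; [0.72, -0.05, 0.08]; [0.72, -0.05, 0.08]; [0.72, -0.05, 0.08]; [0.72, -0.04, 0.08]
```

step_arm:
  deltas:
    - {"translation": [0.2,-0.2,0.05],"claw": -0.2,"turn": -0.1}
    - {"translation": [0.8,-0.05,0.08],"claw": -0.2,"turn": -0.05}
    - {"translation": [0.8,-0.05,0.08],"claw": -0.2,"turn": -0.05}
    - {"translation": [0.8,-0.05,0.08],"claw": -0.2,"turn": 0}

```text
time_s: 34.4
eef_pos: [514.1, 250.5, 76.9]
orientation: [0.012, 0.978, 0.204, 0.031]
ft_force: [-0.2, -0.3, 0.1]
gripper_width: 49.2
```

Run:
```python
from h import *
st();plan([*b2w(-5,13.5),75],23.7,tmax=.75)
```

```text
board [-25.5  16.1] z 76.9 yaw 23.7 tilt [0.056 0.037] F -0.4 -0.2 0.1 T [ 0.02 -0.03 -0.03] w 49.2 t 34.4
from [514.1 250.5  76.9] yaw 23.7 to [534.  256.4  75. ] 23.7 n 2 turn -0.0
[0.51, 0.06, 0.08]
```

step_arm:
  deltas:
    - {"translation": [0.55,0.05,0.15],"claw": -0.2,"turn": 0}
    - {"translation": [0.5,0.05,0.2],"claw": -0.2,"turn": 0}

```text
time_s: 34.6
eef_pos: [536.9, 258.2, 73.1]
orientation: [0.012, 0.978, 0.203, 0.032]
ft_force: [-0.3, -0.1, -0.7]
gripper_width: 49.7
```

Run:
```python
from h import *
st()
```

```text
board [-1.6 14. ] z 73.1 yaw 23.5 tilt [0.058 0.036] F -0.3 -0.0 -0.7 T [0.04 0.01 0.05] w 49.7 t 34.6
```

Lower and nudge into the corner.

step_arm:
  deltas:
    - {"translation": [0.03,0.08,0.15],"claw": -0.2,"turn": -0.02}
    - {"translation": [0.05,0.08,0.1],"claw": -0.2,"turn": 0}
    - {"translation": [0.05,0.06,0.05],"claw": -0.2,"turn": 0}

```text
time_s: 34.9
eef_pos: [541.3, 255.6, 67.2]
orientation: [0.011, 0.978, 0.204, 0.032]
ft_force: [-3.6, 2.4, 0.9]
gripper_width: 49.5
```

Run:
```python
from h import *
st()
```

```text
board [1.4 9.8] z 67.2 yaw 23.6 tilt [0.058 0.035] F -2.3 3.7 0.9 T [ 0.39  0.65 -0.21] w 49.5 t 34.9
```

step_arm:
  deltas:
    - {"translation": [0.06,0,0],"claw": -0.2,"turn": 0}
    - {"translation": [0.06,0,0],"claw": -0.2,"turn": 0}

```text
time_s: 35.1
eef_pos: [542.2, 255.9, 67.0]
orientation: [0.012, 0.978, 0.204, 0.031]
ft_force: [-3.7, 0.7, 1.7]
gripper_width: 49.7
```

Run:
```python
from h import *
st()
```

```text
board [2.3 9.8] z 67.0 yaw 23.7 tilt [0.056 0.035] F -3.2 2.1 1.7 T [ 0.08  0.93 -0.19] w 49.7 t 35.1
```

step_arm:
  deltas:
    - {"translation": [0.0,0,0.0],"claw": 0.3,"turn": 0}
    - {"translation": [0.0,0,0],"claw": 0.3,"turn": 0}
    - {"translation": [0.0,0,-0.6],"claw": 0.3,"turn": 0}
    - {"translation": [0.0,0,-0.9],"claw": 0.3,"turn": 0}
    - {"translation": [-0.8,0,-0.3],"claw": 0,"turn": 0}
    - {"translation": [-0.9,-0.2,0],"claw": -1,"turn": 0}
    - {"translation": [-0.9,-0.3,0],"claw": -1,"turn": 0}
    - {"translation": [-0.9,-0.3,0],"claw": -1,"turn": 0}
    - {"translation": [-0.9,-0.3,0],"claw": -1,"turn": 0}
    - {"translation": [-0.9,-0.3,0],"claw": -1,"turn": 0}
  newtons: 40

```text
time_s: 36.1
eef_pos: [434.0, 238.5, 103.6]
orientation: [0.012, 0.979, 0.202, 0.036]
ft_force: [-0.0, 0.7, 0.2]
gripper_width: 17.1
```

Run:
```python
from h import *
st();snap('wrist','wrist14')
```

```text
board [-103.8   37.4] z 103.6 yaw 23.4 tilt [0.066 0.037] F 0.3 0.6 0.2 T [ 0.02 -0.01  0.  ] w 17.1 t 36.1
```

Run:
```python
from h import *
c=load('wrist14');s=1.5
P=[onz(c,u/s,v/s,11)[:2] for u,v in((148,183),(453,208),(441,295),(152,275))];print(np.round(P,1),np.mean(P,0)); print('cross',onz(c,394/s,250/s,11))
print('b:',[w2b(p).round(1) for p in P])
for u,v,z in((537,322,56),(645,324,56),(530,315,45)): print(w2b(onz(c,u/s,v/s,z)).round(1))
```

```text
[[302.6 247.3]
 [454.1 297.9]
 [469.3 250.5]
 [317.4 200.6]] [385.87168911 249.08786337]
cross [433.69719768 264.16240848  11.        ]
b: [array([-220.5,   98.2]), array([-61.4,  83.6]), array([-66.6,  34.2]), array([-225.7,   49.5])]
[-28.1  33.3]
[26.6 30.7]
[-27.3  33. ]
```

Run:
```python
from h import *
plan([*b2w(-92,5),26],23.7,tmax=.75)
```

```text
from [430.7 238.1 103.5] yaw 23.6 to [457.7 213.6  26. ] 23.7 n 5 turn -0.0
[0.1, 0.3, 0.79]
```

step_arm:
  deltas:
    - {"translation": [0.1,0.5,0.5],"claw": -1,"turn": 0}
    - {"translation": [0.1,0.5,0.8],"claw": -1,"turn": 0}
    - {"translation": [0.1,0.5,0.85],"claw": -1,"turn": 0}
    - {"translation": [0.1,0.1,0.85],"claw": -1,"turn": 0}
    - {"translation": [0.1,0,0.7],"claw": -1,"turn": 0}

```text
time_s: 36.65
eef_pos: [466.4, 209.3, 31.7]
orientation: [0.012, 0.978, 0.203, 0.04]
ft_force: [1.6, 0.3, 0.4]
gripper_width: 0.3
```

Run:
```python
from h import *
st();plan([*b2w(-76,5),24],23.7,tmax=.75)
```

```text
board [-85.8  -2.4] z 31.7 yaw 23.5 tilt [0.073 0.04 ] F 1.6 -0.4 0.4 T [ 0.03 -0.09  0.  ] w 0.3 t 36.65
from [466.4 209.3  31.7] yaw 23.5 to [472.4 220.   24. ] 23.7 n 1 turn -0.02
[0.46, -0.39, 0.41]
```

step_arm:
  deltas:
    - {"translation": [0.3,-0.3,0.45],"claw": -1,"turn": 0}
    - {"translation": [0.25,0,0],"claw": -1,"turn": 0}
    - {"translation": [0.12,0,0],"claw": -1,"turn": 0}

```text
time_s: 36.95
eef_pos: [480.3, 219.5, 21.1]
orientation: [0.013, 0.978, 0.202, 0.04]
ft_force: [0.0, -0.3, 0.2]
gripper_width: 0.5
```

Run:
```python
from h import *
st()
```

```text
board [-68.9   1.3] z 21.1 yaw 23.4 tilt [0.072 0.042] F -0.1 -0.3 0.2 T [-0.02 -0.09 -0.06] w 0.5 t 36.95
```

step_arm:
  deltas:
    - {"translation": [0.15,0,0.01],"claw": -1,"turn": 0}
    - {"translation": [0.1,0,0.0],"claw": -1,"turn": 0}

```text
time_s: 37.15
eef_pos: [486.1, 221.9, 22.1]
orientation: [0.013, 0.978, 0.202, 0.04]
ft_force: [-2.8, -0.7, 0.2]
gripper_width: 0.1
```

Run:
```python
from h import *
st()
```

```text
board [-62.7   1.2] z 22.1 yaw 23.4 tilt [0.073 0.042] F -2.8 0.5 0.2 T [-0.22  0.6   0.01] w 0.1 t 37.15
```

Contact with the board edge. I'll press a little harder to take out the tilt.

step_arm:
  deltas:
    - {"translation": [0.1,0,0.0],"claw": -1,"turn": 0}
    - {"translation": [0.1,0,0.0],"claw": -1,"turn": 0}

```text
time_s: 37.35
eef_pos: [486.9, 221.9, 22.6]
orientation: [0.014, 0.979, 0.202, 0.038]
ft_force: [-7.3, -2.1, 0.5]
gripper_width: 0.4
```

Run:
```python
from h import *
st()
```

```text
board [-62.    0.8] z 22.6 yaw 23.4 tilt [0.069 0.042] F -7.6 1.0 0.5 T [-0.34  1.49 -0.04] w 0.4 t 37.35
```

step_arm:
  deltas:
    - {"translation": [0.2,0,0.0],"claw": -1,"turn": 0}
    - {"translation": [0.25,0,0.0],"claw": -1,"turn": 0}
    - {"translation": [0.25,0,0.0],"claw": -1,"turn": 0}

```text
time_s: 37.65
eef_pos: [487.4, 222.0, 22.6]
orientation: [0.017, 0.978, 0.204, 0.029]
ft_force: [-15.7, -3.3, 8.6]
gripper_width: 0.7
```

Run:
```python
from h import *
st()
```

```text
board [-61.5   0.8] z 22.6 yaw 23.6 tilt [0.05  0.045] F -15.7 3.3 8.6 T [-0.77  3.23 -0.01] w 0.7 t 37.65
```

Works well. I'll keep going until the x tilt is near zero or slightly reversed.

step_arm:
  deltas:
    - {"translation": [0.25,0,0.0],"claw": -1,"turn": 0}
    - {"translation": [0.25,0,0.0],"claw": -1,"turn": 0}
    - {"translation": [0.25,0,0.0],"claw": -1,"turn": 0}
    - {"translation": [0.25,0,0.0],"claw": -1,"turn": 0}

```text
time_s: 38.05
eef_pos: [487.7, 222.1, 22.9]
orientation: [0.022, 0.978, 0.206, 0.016]
ft_force: [-14.8, -3.1, 7.8]
gripper_width: 0.2
```

Run:
```python
from h import *
st()
```

```text
board [-61.2   0.7] z 22.9 yaw 23.9 tilt [0.022 0.05 ] F -14.8 3.1 7.8 T [-0.73  3.16 -0.09] w 0.2 t 38.05
```

step_arm:
  deltas:
    - {"translation": [0.25,0,0.0],"claw": -1,"turn": 0}
    - {"translation": [0.25,0,0.0],"claw": -1,"turn": 0}
    - {"translation": [0.25,0,0.0],"claw": -1,"turn": 0}
    - {"translation": [0.25,0,0.0],"claw": -1,"turn": 0}
    - {"translation": [0.25,0,0.0],"claw": -1,"turn": 0}
    - {"translation": [-0.3,0,-0.3],"claw": -1,"turn": 0}
    - {"translation": [0,-0.5,-0.6],"claw": -1,"turn": 0}

```text
time_s: 38.75
eef_pos: [476.8, 228.0, 41.0]
orientation: [0.03, 0.978, 0.209, -0.003]
ft_force: [-0.2, -0.4, -0.1]
gripper_width: 0.1
```

Run:
```python
from h import *
st();plan([*b2w(-46,9),42],23.7)
```

```text
board [-68.7  10.6] z 41.0 yaw 24.1 tilt [-0.018  0.058] F -0.4 -0.3 -0.1 T [-0.01 -0.11  0.  ] w 0.1 t 38.75
from [476.8 228.   41. ] yaw 24.1 to [498.3 235.8  42. ] 23.7 n 2 turn 0.02
[0.57, 0.04, -0.03]; [0.57, 0.04, -0.03]
```

step_arm:
  deltas:
    - {"translation": [0.55,0,0],"claw": -1,"turn": 0.02}
    - {"translation": [0.55,0.2,0],"claw": -1,"turn": 0.02}
    - {"translation": [0,0.4,0],"claw": -1,"turn": 0}
    - {"translation": [0,0.2,0],"claw": -1,"turn": 0}

```text
time_s: 39.15
eef_pos: [508.3, 226.2, 44.7]
orientation: [0.028, 0.978, 0.207, 0.001]
ft_force: [-0.6, -0.1, -0.6]
gripper_width: 0.3
```

Run:
```python
from h import *
st()
```

```text
board [-40.7  -3.7] z 44.7 yaw 23.8 tilt [-0.01   0.056] F -0.6 0.1 -0.6 T [-0.03 -0.07 -0.01] w 0.3 t 39.15
```

step_arm:
  deltas:
    - {"translation": [-0.25,0,0.1],"claw": -1,"turn": 0}
    - {"translation": [0,0.1,0],"claw": -1,"turn": 0}
    - {"translation": [0,0.1,0],"claw": -1,"turn": 0}
    - {"translation": [0,0.1,0],"claw": -1,"turn": 0}

```text
time_s: 39.55
eef_pos: [504.1, 221.2, 42.3]
orientation: [0.025, 0.978, 0.207, 0.001]
ft_force: [-2.2, 5.1, 0.6]
gripper_width: 0.5
```

Run:
```python
from h import *
st()
```

```text
board [-46.5  -6.6] z 42.3 yaw 23.9 tilt [-0.009  0.049] F 0.1 5.6 0.6 T [1.18 0.31 0.02] w 0.5 t 39.55
```

step_arm:
  deltas:
    - {"translation": [0,0.22,0],"claw": -1,"turn": 0}
    - {"translation": [0,0.22,0],"claw": -1,"turn": 0}
    - {"translation": [0,0.22,0],"claw": -1,"turn": 0}
    - {"translation": [0,0.22,0],"claw": -1,"turn": 0}

```text
time_s: 39.95
eef_pos: [504.3, 220.5, 42.5]
orientation: [0.012, 0.977, 0.215, 0.001]
ft_force: [-6.0, 10.1, -1.9]
gripper_width: 0.4
```

Run:
```python
from h import *
st()
```

```text
board [-46.7  -7.4] z 42.5 yaw 24.8 tilt [-0.004  0.024] F -1.4 11.6 -1.9 T [2.37 1.21 0.06] w 0.4 t 39.95
```

step_arm:
  deltas:
    - {"translation": [0,0.22,0],"claw": -1,"turn": 0.05}
    - {"translation": [0,0.22,0],"claw": -1,"turn": 0.05}
    - {"translation": [0,0.22,0],"claw": -1,"turn": 0.05}
    - {"translation": [-0.2,-0.4,0],"claw": -1,"turn": 0}
    - {"translation": [-0.5,-0.2,-0.7],"claw": -1,"turn": 0}
    - {"translation": [-0.5,0,-0.9],"claw": 0,"turn": 0}
    - {"translation": [-0.4,0,-0.9],"claw": 0.6,"turn": 0}
    - {"translation": [-0.3,0,-0.9],"claw": 0.6,"turn": 0}
    - {"translation": [0,0,-0.9],"claw": 0.6,"turn": 0}
    - {"translation": [0,0,-0.9],"claw": 0.6,"turn": 0}

```text
time_s: 40.95
eef_pos: [455.4, 212.8, 150.9]
orientation: [0.006, 0.977, 0.213, -0.004]
ft_force: [0.7, 0.4, -0.4]
gripper_width: 35.9
```

Run:
```python
from h import *
st();snap('side','side15')
# middle strip: from side0 'mid' est; re-measure
c=load('side15');X=cloud(c);hsv=cv2.cvtColor(c['image'],cv2.COLOR_RGB2HSV)
```

```text
board [-94.5   5.2] z 150.9 yaw 24.6 tilt [-0.01   0.011] F 0.8 0.1 -0.4 T [-0.   -0.14  0.05] w 35.9 t 40.95
```

```bash
cat >> h.py <<'E'
def strip(c,z,ctr,rad=110,sat=55):
    X=cloud(c);hsv=cv2.cvtColor(c['image'],cv2.COLOR_RGB2HSV);h,w=X.shape[:2];v,u=np.mgrid[:h,:w]
    D=np.stack([(u-c['cx'])/c['fx'],(v-c['cy'])/c['fy'],np.ones((h,w))],-1)@c['pose'][:3,:3].T;o=c['pose'][:3,3]
    P=o+D*((z-o[2])/D[...,2])[...,None]
    m=((abs(X[...,2]-z)<5)&(hsv[...,1]>sat)&(np.hypot(P[...,0]-ctr[0],P[...,1]-ctr[1])<rad)).astype(np.uint8)
    k,l,stt,_=cv2.connectedComponentsWithStats(m);i=1+np.argmax(stt[1:,4]);q=P[l==i][:,:2].astype(np.float32)
    r=cv2.minAreaRect(q);print('z med',np.nanmedian(X[l==i][:,2]).round(1),'rect',np.round(r[0],1),np.round(r[1],1),round(r[2],1),'n',len(q));return r
E
python3 - <<'E'
from h import *
c=load('side15')
strip(c,22,(412,126));strip(c,11,(386,249))
E
```

```text
z med 22.9 rect [408.  126.1] [160.3  53.3] 26.1 n 1090
z med 11.9 rect [386.3 249.3] [160.1  55.2] 17.3 n 853
```

Run:
```python
from h import *
plan([459,149.7,130],-64.5,tmax=.9)
```

```text
from [456.  213.4 153.3] yaw 24.6 to [459.  149.7 130. ] -64.5 n 13 turn 0.86
[-0.09, 0.23, 0.09]; [-0.06, 0.24, 0.09]; [-0.03, 0.24, 0.09]; [-0.01, 0.24, 0.09]; [0.02, 0.24, 0.09]; [0.05, 0.24, 0.09]; [0.08, 0.23, 0.09]; [0.11, 0.22, 0.09]; [0.13, 0.2, 0.09]; [0.16, 0.19, 0.09]; [0.18, 0.17, 0.09]; [0.2, 0.14, 0.09]; [0.21, 0.12, 0.09]
```

step_arm:
  deltas:
    - {"translation": [-0.09,0.23,0.05],"claw": 0.6,"turn": 0.86}
    - {"translation": [-0.06,0.24,0.05],"claw": 0.6,"turn": 0.86}
    - {"translation": [-0.03,0.24,0.05],"claw": 0.6,"turn": 0.86}
    - {"translation": [-0.01,0.24,0.05],"claw": 0.6,"turn": 0.86}
    - {"translation": [0.02,0.24,0.05],"claw": 0.6,"turn": 0.86}
    - {"translation": [0.05,0.24,0.05],"claw": 0.6,"turn": 0.86}
    - {"translation": [0.08,0.23,0.05],"claw": 0.6,"turn": 0.86}
    - {"translation": [0.11,0.22,0.05],"claw": 0.6,"turn": 0.86}
    - {"translation": [0.13,0.2,0.1],"claw": 0.6,"turn": 0.86}
    - {"translation": [0.16,0.19,0.3],"claw": 0.6,"turn": 0.86}
    - {"translation": [0.18,0.17,0.5],"claw": 0.6,"turn": 0.86}
    - {"translation": [0.2,0.14,0.6],"claw": 0.6,"turn": 0.86}
    - {"translation": [0.21,0.12,0.6],"claw": 0.6,"turn": 0.8}

```text
time_s: 42.3
eef_pos: [447.1, 139.1, 113.3]
orientation: [0.008, 0.829, -0.559, 0.008]
ft_force: [0.4, 0.5, -0.1]
gripper_width: 74.7
```

Run:
```python
from h import *
st();plan([459,149.7,50],-64.5,tmax=.9)
```

```text
board [-131.7  -59. ] z 113.3 yaw -68.0 tilt [0.022 0.005] F 0.5 0.3 -0.1 T [ 0.05  0.01 -0.01] w 74.7 t 42.3
from [447.1 139.1 113.3] yaw -68.0 to [459.  149.7  50. ] -64.5 n 4 turn -0.11
[-0.09, -0.19, 0.79]; [-0.08, -0.19, 0.79]; [-0.08, -0.19, 0.79]; [-0.08, -0.2, 0.79]
```

step_arm:
  deltas:
    - {"translation": [-0.09,-0.19,0.8],"claw": 0.6,"turn": -0.11}
    - {"translation": [-0.09,-0.19,0.8],"claw": 0.6,"turn": -0.11}
    - {"translation": [-0.09,-0.19,0.8],"claw": 0.6,"turn": -0.11}
    - {"translation": [-0.06,-0.15,0.8],"claw": 0.6,"turn": -0.11}

```text
time_s: 42.7
eef_pos: [455.0, 146.8, 50.2]
orientation: [0.009, 0.844, -0.536, 0.009]
ft_force: [-0.3, 0.0, 0.6]
gripper_width: 74.2
```

Run:
```python
from h import *
st();plan([459,149.7,29],-64.5,tmax=.9);snap('wrist','wrist16')
```

```text
board [-121.4  -55. ] z 50.2 yaw -64.8 tilt [0.025 0.007] F -0.2 0.1 0.6 T [-0. -0.  0.] w 74.2 t 42.7
from [455.  146.8  50.2] yaw -64.8 to [459.  149.7  29. ] -64.5 n 2 turn -0.02
[-0.04, -0.13, 0.53]; [-0.04, -0.13, 0.53]
```

Run:
```python
from h import *
c=load('wrist16');s=1.5
P=[onz(c,u/s,v/s,22)[:2] for u,v in((317,270),(437,268),(435,388),(324,388))]
e=(P[0]+P[1])/2;a=np.radians(25.2);g=e-24.5*np.array([np.cos(a),np.sin(a)]);print(P,e,g)
for i,j in((0,3),(1,2)): d=P[i]-P[j];print(np.degrees(np.arctan2(d[1],d[0])))
plan([*g,29.5],-64.5)
```

```text
[array([469.05559968, 183.61634126]), array([490.63365491, 139.12886199]), array([441.75715169, 115.38797299]), array([421.42509735, 160.05611766])] [479.84462729 161.37260163] [457.67636451 150.94100898]
26.319103322496776
25.90733616904575
from [454.5 147.1  48.3] yaw -64.7 to [457.7 150.9  29.5] -64.5 n 2 turn -0.01
[-0.07, -0.12, 0.47]
```

step_arm:
  deltas:
    - {"translation": [-0.07,-0.12,0.5],"claw": 0.6,"turn": -0.06}
    - {"translation": [-0.07,-0.12,0.42],"claw": 0.6,"turn": -0.05}
    - {"translation": [0,0,0.05],"claw": -0.2,"turn": 0}
    - {"translation": [0,0,0.02],"claw": -0.2,"turn": 0}
    - {"translation": [0,0,0],"claw": -0.2,"turn": 0}

```text
time_s: 43.25
eef_pos: [456.6, 150.9, 28.7]
orientation: [0.011, 0.849, -0.528, 0.008]
ft_force: [0.5, 0.7, 0.6]
gripper_width: 54.6
```

Run:
```python
from h import *
st();print(pose()[0])
```

```text
board [-118.3  -52. ] z 28.7 yaw -63.8 tilt [0.025 0.01 ] F 0.7 0.4 0.6 T [ 0.02 -0.06 -0.01] w 54.6 t 43.25
[456.56402278 150.86350595  28.69234316]
```

step_arm:
  deltas:
    - {"translation": [0,0,-0.07],"claw": -0.2,"turn": 0}
    - {"translation": [0,0,0],"claw": -0.2,"turn": 0}

```text
time_s: 43.45
eef_pos: [456.8, 150.8, 30.9]
orientation: [0.01, 0.849, -0.529, 0.008]
ft_force: [0.1, -0.2, -1.7]
gripper_width: 49.3
```

step_arm:
  deltas:
    - {"translation": [0.0,0,-0.4],"claw": -0.2,"turn": 0}
    - {"translation": [0.02,0,-0.9],"claw": -0.2,"turn": 0}
    - {"translation": [0.02,0,-0.9],"claw": -0.2,"turn": 0}
    - {"translation": [0.02,0,-0.9],"claw": -0.2,"turn": 0}
    - {"translation": [0.02,0,-0.9],"claw": -0.2,"turn": 0}
    - {"translation": [0.02,0,-0.9],"claw": -0.2,"turn": 0}
    - {"translation": [0.02,0,-0.9],"claw": -0.2,"turn": 0}

```text
time_s: 44.15
eef_pos: [455.9, 150.7, 153.4]
orientation: [0.012, 0.849, -0.529, 0.008]
ft_force: [0.6, -0.2, -0.6]
gripper_width: 49.7
```

Run:
```python
from h import *
st();plan([*b2w(-88,9),145],23.7,tmax=.88)
```

```text
board [-119.   -51.9] z 153.4 yaw -63.8 tilt [0.025 0.012] F 0.4 -0.4 -0.6 T [ 0.06 -0.04  0.03] w 49.7 t 44.15
from [455.9 150.7 153.4] yaw -63.8 to [459.8 218.9 145. ] 23.7 n 13 turn -0.84
[-0.23, -0.13, 0.02]; [-0.21, -0.16, 0.02]; [-0.19, -0.18, 0.02]; [-0.17, -0.2, 0.02]; [-0.15, -0.22, 0.02]; [-0.12, -0.23, 0.02]; [-0.09, -0.25, 0.02]; [-0.06, -0.26, 0.02]; [-0.03, -0.26, 0.02]; [-0.0, -0.26, 0.02]; [0.03, -0.26, 0.02]; [0.06, -0.26, 0.02]; [0.09, -0.25, 0.02]
```

step_arm:
  deltas:
    - {"translation": [-0.23,-0.13,0.02],"claw": -0.2,"turn": -0.84}
    - {"translation": [-0.21,-0.16,0.02],"claw": -0.2,"turn": -0.84}
    - {"translation": [-0.19,-0.18,0.02],"claw": -0.2,"turn": -0.84}
    - {"translation": [-0.17,-0.2,0.02],"claw": -0.2,"turn": -0.84}
    - {"translation": [-0.15,-0.22,0.02],"claw": -0.2,"turn": -0.84}
    - {"translation": [-0.12,-0.23,0.02],"claw": -0.2,"turn": -0.84}
    - {"translation": [-0.09,-0.25,0.02],"claw": -0.2,"turn": -0.84}
    - {"translation": [-0.06,-0.26,0.02],"claw": -0.2,"turn": -0.84}
    - {"translation": [-0.03,-0.26,0.02],"claw": -0.2,"turn": -0.84}
    - {"translation": [0,-0.26,0.02],"claw": -0.2,"turn": -0.84}
    - {"translation": [0.03,-0.26,0.02],"claw": -0.2,"turn": -0.84}
    - {"translation": [0.06,-0.26,0.02],"claw": -0.2,"turn": -0.8}
    - {"translation": [0.09,-0.25,0.02],"claw": -0.2,"turn": -0.6}
    - {"translation": [0,0,0],"claw": -0.2,"turn": 0}

```text
time_s: 45.55
eef_pos: [458.7, 216.8, 160.0]
orientation: [0.017, 0.977, 0.212, 0.004]
ft_force: [-0.4, 0.4, -0.6]
gripper_width: 49.6
```

Run:
```python
from h import *
st();snap('wrist','wrist17');plan([*b2w(-75,13),88],23.7,tmax=.9)
```

```text
board [-89.8   7.5] z 160.0 yaw 24.5 tilt [0.001 0.036] F -0.2 0.5 -0.6 T [ 0.07 -0.1  -0.02] w 49.6 t 45.55
from [458.8 216.3 159.9] yaw 24.3 to [470.1 227.8  88. ] 23.7 n 5 turn 0.02
[0.15, -0.08, 0.72]; [0.15, -0.08, 0.72]; [0.15, -0.08, 0.72]; [0.15, -0.08, 0.72]; [0.15, -0.09, 0.72]
```

Run:
```python
from h import *
c=load('wrist17');s=1.5
print(toolpt(c,321/s,290/s,8.9),toolpt(c,450/s,290/s,8.9))
for u,v,z in((497,246,56),(584,250,56),(497,330,56),(574,330,56),(490,246,45)): print(u,v,w2b(onz(c,u/s,v/s,z)).round(1))
im=c['image'][150:240,290:420,::-1];cv2.imwrite('pics/w17c.png',cv2.resize(im,None,fx=5,fy=5,interpolation=cv2.INTER_CUBIC))
```

```text
[-24.89841489 -25.37421997   8.9       ] [ 23.13030228 -25.36143031   8.9       ]
497 246 [-26.5  32.4]
584 250 [24.2 30.7]
497 330 [-22.2 -19.5]
574 330 [ 24.9 -18.9]
490 246 [-27.9  30.3]
```

step_arm:
  deltas:
    - {"translation": [0.15,-0.08,0.85],"claw": -0.2,"turn": 0.02}
    - {"translation": [0.15,-0.08,0.85],"claw": -0.2,"turn": 0.02}
    - {"translation": [0.15,-0.08,0.85],"claw": -0.2,"turn": 0.02}
    - {"translation": [0.3,-0.08,0.85],"claw": -0.2,"turn": 0.02}
    - {"translation": [0.4,0,0.3],"claw": -0.2,"turn": 0}

```text
time_s: 46.1
eef_pos: [479.8, 226.0, 86.7]
orientation: [0.019, 0.98, 0.197, 0.006]
ft_force: [0.0, 0.5, -0.8]
gripper_width: 49.4
```

Run:
```python
from h import *
st();plan([*b2w(-3,12.5),84],23.7,tmax=.75)
```

```text
board [-66.8   7.5] z 86.7 yaw 22.7 tilt [0.005 0.04 ] F 0.2 0.5 -0.8 T [ 0.03 -0.07  0.08] w 49.4 t 46.1
from [479.8 226.   86.7] yaw 22.7 to [536.2 256.2  84. ] 23.7 n 4 turn -0.03
[0.8, -0.08, 0.03]; [0.8, -0.07, 0.03]; [0.8, -0.07, 0.03]; [0.8, -0.07, 0.03]
```

step_arm:
  deltas:
    - {"translation": [0.7,-0.2,0.03],"claw": -0.2,"turn": -0.08}
    - {"translation": [0.8,-0.1,0.03],"claw": -0.2,"turn": -0.04}
    - {"translation": [0.8,-0.0,0.03],"claw": -0.2,"turn": 0}
    - {"translation": [0.7,-0.0,0.03],"claw": -0.2,"turn": 0}

```text
time_s: 46.5
eef_pos: [534.8, 254.3, 85.5]
orientation: [0.021, 0.979, 0.202, 0.006]
ft_force: [-0.6, -0.5, -0.2]
gripper_width: 49.5
```

Run:
```python
from h import *
st()
```

```text
board [-5.1 11.3] z 85.5 yaw 23.3 tilt [0.003 0.043] F -0.7 -0.2 -0.2 T [ 0.05 -0.09  0.01] w 49.5 t 46.5
```

step_arm:
  deltas:
    - {"translation": [0.1,0,0.2],"claw": -0.2,"turn": -0.05}
    - {"translation": [0.08,0.02,0.17],"claw": -0.2,"turn": 0}
    - {"translation": [0.06,0.05,0.05],"claw": -0.2,"turn": 0}

```text
time_s: 46.8
eef_pos: [541.5, 254.3, 77.7]
orientation: [0.021, 0.979, 0.203, 0.006]
ft_force: [-1.0, 0.2, -1.0]
gripper_width: 49.4
```

Run:
```python
from h import *
st()
```

```text
board [1.  8.6] z 77.7 yaw 23.5 tilt [0.004 0.043] F -0.8 0.5 -1.0 T [ 0.07 -0.09 -0.02] w 49.4 t 46.8
```

step_arm:
  deltas:
    - {"translation": [0.0,0.05,0.05],"claw": -0.2,"turn": -0.02}
    - {"translation": [0.0,0.05,0.04],"claw": -0.2,"turn": 0}

```text
time_s: 47.0
eef_pos: [541.6, 251.5, 75.9]
orientation: [0.021, 0.979, 0.205, 0.006]
ft_force: [-0.7, -0.1, -0.1]
gripper_width: 49.5
```

Run:
```python
from h import *
st()
```

```text
board [0. 6.] z 75.9 yaw 23.6 tilt [0.003 0.044] F -0.7 0.1 -0.1 T [ 0.08 -0.08  0.02] w 49.5 t 47.0
```

step_arm:
  deltas:
    - {"translation": [0.03,-0.08,0],"claw": -0.2,"turn": -0.02}
    - {"translation": [0.0,0,0.0],"claw": 0.0,"turn": 0}
    - {"translation": [0.0,0,0.0],"claw": 0.3,"turn": 0}
    - {"translation": [0.0,0,-0.5],"claw": 0.3,"turn": 0}
    - {"translation": [0.0,0,-0.9],"claw": 0.6,"turn": 0}
    - {"translation": [0.0,0,-0.9],"claw": 0.6,"turn": 0}
    - {"translation": [-0.3,0,-0.9],"claw": 0.6,"turn": 0}
    - {"translation": [-0.5,0,-0.9],"claw": 0.6,"turn": 0}

```text
time_s: 47.8
eef_pos: [523.3, 249.9, 161.3]
orientation: [0.022, 0.978, 0.207, 0.004]
ft_force: [-0.9, 0.4, -0.0]
gripper_width: 74.4
```

Run:
```python
from h import *
st();snap('wrist','wrist18');snap('side','side18');c=load('side18');strip(c,11,(405,125))
im=c['image'][215:330,230:330,::-1];cv2.imwrite('pics/s18c.png',cv2.resize(im,None,fx=5,fy=5,interpolation=cv2.INTER_CUBIC))
```

```text
board [-17.3  11.9] z 161.3 yaw 23.9 tilt [-0.001  0.044] F -0.6 0.7 -0.0 T [ 0.01 -0.03  0.04] w 74.4 t 47.8
z med 11.8 rect [413.2 129.9] [160.2  53.8] 26.1 n 1065
```

Run:
```python
from h import *
c=load('wrist18');s=1.5
for u,v,z in((374,254,67),(461,251,67),(375,345,67),(459,345,67),(376,248,56),(455,247,45)): print(u,v,w2b(onz(c,u/s,v/s,z)).round(1))
a=np.radians(26);print([413.2+56*np.cos(a),129.9+56*np.sin(a)]);plan([413.2+56*np.cos(a),129.9+56*np.sin(a),130],-64,tmax=.9)
```

```text
374 254 [-24.8  32.4]
461 251 [23.7 34.3]
375 345 [-24.5 -22.7]
459 345 [ 25.4 -22.6]
376 248 [-23.9  33.6]
455 247 [23.8 32.2]
[np.float64(463.53246659275334), np.float64(154.44878422018834)]
from [523.2 250.2 162.8] yaw 23.9 to [463.5 154.4 130. ] -64 n 13 turn 0.85
[-0.36, 0.24, 0.14]; [-0.33, 0.28, 0.14]; [-0.29, 0.32, 0.14]; [-0.25, 0.35, 0.14]; [-0.21, 0.38, 0.14]; [-0.16, 0.4, 0.14]; [-0.12, 0.41, 0.14]; [-0.07, 0.43, 0.14]; [-0.02, 0.43, 0.14]; [0.04, 0.43, 0.14]; [0.09, 0.42, 0.14]; [0.14, 0.41, 0.14]; [0.18, 0.39, 0.14]
```

step_arm:
  deltas:
    - {"translation": [-0.36,0.24,0.0],"claw": 0.6,"turn": 0.85}
    - {"translation": [-0.33,0.28,0.0],"claw": 0.6,"turn": 0.85}
    - {"translation": [-0.29,0.32,0.0],"claw": 0.6,"turn": 0.85}
    - {"translation": [-0.25,0.35,0.0],"claw": 0.6,"turn": 0.85}
    - {"translation": [-0.21,0.38,0.0],"claw": 0.6,"turn": 0.85}
    - {"translation": [-0.16,0.4,0.0],"claw": 0.6,"turn": 0.85}
    - {"translation": [-0.12,0.41,0.0],"claw": 0.6,"turn": 0.85}
    - {"translation": [-0.07,0.43,0.0],"claw": 0.6,"turn": 0.85}
    - {"translation": [-0.02,0.43,0.05],"claw": 0.6,"turn": 0.85}
    - {"translation": [0.04,0.43,0.2],"claw": 0.6,"turn": 0.85}
    - {"translation": [0.09,0.42,0.5],"claw": 0.6,"turn": 0.85}
    - {"translation": [0.14,0.41,0.7],"claw": 0.6,"turn": 0.8}
    - {"translation": [0.18,0.39,0.7],"claw": 0.6,"turn": 0.6}

```text
time_s: 49.2
eef_pos: [460.0, 151.8, 123.4]
orientation: [0.008, 0.84, -0.542, 0.021]
ft_force: [0.1, -0.1, -0.5]
gripper_width: 74.2
```

Run:
```python
from h import *
st();plan([463.5,154.4,45],-64,tmax=.9)
```

```text
board [-114.7  -52.5] z 123.4 yaw -65.6 tilt [ 0.044 -0.008] F 0.0 -0.1 -0.5 T [ 0.    0.01 -0.02] w 74.2 t 49.2
from [460.  151.8 123.4] yaw -65.6 to [463.5 154.4  45. ] -64 n 5 turn -0.04
[-0.04, -0.04, 0.78]; [-0.04, -0.04, 0.78]; [-0.04, -0.04, 0.78]; [-0.04, -0.04, 0.78]; [-0.04, -0.04, 0.78]
```

step_arm:
  deltas:
    - {"translation": [-0.04,-0.04,0.85],"claw": 0.6,"turn": -0.05}
    - {"translation": [-0.04,-0.04,0.85],"claw": 0.6,"turn": -0.05}
    - {"translation": [-0.04,-0.04,0.85],"claw": 0.6,"turn": -0.05}
    - {"translation": [-0.04,-0.04,0.8],"claw": 0.6,"turn": -0.05}
    - {"translation": [-0.04,-0.04,0.6],"claw": 0.6,"turn": 0}

```text
time_s: 49.7
eef_pos: [463.2, 152.9, 41.6]
orientation: [0.009, 0.847, -0.531, 0.021]
ft_force: [1.1, 0.6, 0.3]
gripper_width: 74.3
```

Run:
```python
from h import *
st();plan([463.5,154.4,19],-64,tmax=.9);snap('wrist','wrist19')
```

```text
board [-111.4  -52.8] z 41.6 yaw -64.2 tilt [ 0.045 -0.007] F 1.3 0.1 0.3 T [0.02 0.03 0.04] w 74.3 t 49.7
from [463.2 152.9  41.6] yaw -64.2 to [463.5 154.4  19. ] -64 n 2 turn -0.01
[-0.06, -0.02, 0.56]
```

Run:
```python
from h import *
c=load('wrist19');s=1.5
P=[onz(c,u/s,v/s,11)[:2] for u,v in((320,281),(437,281))];e=(P[0]+P[1])/2;a=np.radians(26);g=e-24.5*np.array([np.cos(a),np.sin(a)]);print(P,g)
plan([*g,21.5],-64,tmax=.9)
```

```text
[array([473.28836519, 186.53017341]), array([494.26820687, 141.9070709 ])] [461.7578319  153.47852906]
from [462.8 153.1  40.3] yaw -64.2 to [461.8 153.5  21.5] -64 n 2 turn -0.01
[-0.04, 0.02, 0.47]
```

step_arm:
  deltas:
    - {"translation": [-0.04,0.02,0.47],"claw": 0.6,"turn": -0.02}
    - {"translation": [-0.04,0.02,0.47],"claw": 0.6,"turn": 0}
    - {"translation": [0,0,0.04],"claw": -0.2,"turn": 0}
    - {"translation": [0,0,0.02],"claw": -0.2,"turn": 0}
    - {"translation": [0,0,0.02],"claw": -0.2,"turn": 0}
    - {"translation": [0,0,0],"claw": -0.2,"turn": 0}

```text
time_s: 50.35
eef_pos: [462.0, 154.1, 19.0]
orientation: [0.009, 0.848, -0.53, 0.021]
ft_force: [-0.1, 0.5, -0.3]
gripper_width: 49.4
```

Run:
```python
from h import *
st()
```

```text
board [-112.1  -51.2] z 19.0 yaw -64.0 tilt [ 0.044 -0.007] F 0.1 0.5 -0.3 T [ 0.02  0.05 -0.02] w 49.4 t 50.35
```

Gripped. Lift.

step_arm:
  deltas:
    - {"translation": [0.02,0,-0.5],"claw": -0.2,"turn": 0}
    - {"translation": [0.04,0,-0.9],"claw": -0.2,"turn": 0}
    - {"translation": [0.04,0,-0.9],"claw": -0.2,"turn": 0}
    - {"translation": [0.04,0,-0.9],"claw": -0.2,"turn": 0}
    - {"translation": [0.04,0,-0.9],"claw": -0.2,"turn": 0}
    - {"translation": [0.04,0,-0.9],"claw": -0.2,"turn": 0}
    - {"translation": [0.04,0,-0.9],"claw": -0.2,"turn": 0}
    - {"translation": [0.04,0,-0.9],"claw": -0.2,"turn": 0}

```text
time_s: 51.15
eef_pos: [459.7, 151.0, 165.0]
orientation: [0.011, 0.847, -0.53, 0.021]
ft_force: [0.7, 0.3, -0.5]
gripper_width: 49.6
```

Run:
```python
from h import *
st();plan([*b2w(-85,9),155],23.7,tmax=.86)
```

```text
board [-115.4  -53.1] z 165.0 yaw -64.1 tilt [ 0.047 -0.005] F 0.8 -0.0 -0.5 T [ 0.02 -0.04 -0.01] w 49.6 t 51.15
from [459.7 151.  165. ] yaw -64.1 to [462.6 220.1 155. ] 23.7 n 13 turn -0.84
[-0.24, -0.13, 0.03]; [-0.22, -0.15, 0.03]; [-0.2, -0.18, 0.03]; [-0.18, -0.2, 0.03]; [-0.15, -0.22, 0.03]; [-0.13, -0.24, 0.03]; [-0.1, -0.25, 0.03]; [-0.07, -0.26, 0.03]; [-0.04, -0.26, 0.03]; [-0.01, -0.27, 0.03]; [0.02, -0.27, 0.03]; [0.06, -0.26, 0.03]; [0.09, -0.25, 0.03]
```

step_arm:
  deltas:
    - {"translation": [-0.24,-0.13,0.03],"claw": -0.2,"turn": -0.84}
    - {"translation": [-0.22,-0.15,0.03],"claw": -0.2,"turn": -0.84}
    - {"translation": [-0.2,-0.18,0.03],"claw": -0.2,"turn": -0.84}
    - {"translation": [-0.18,-0.2,0.03],"claw": -0.2,"turn": -0.84}
    - {"translation": [-0.15,-0.22,0.03],"claw": -0.2,"turn": -0.84}
    - {"translation": [-0.13,-0.24,0.03],"claw": -0.2,"turn": -0.84}
    - {"translation": [-0.1,-0.25,0.03],"claw": -0.2,"turn": -0.84}
    - {"translation": [-0.07,-0.26,0.03],"claw": -0.2,"turn": -0.84}
    - {"translation": [-0.04,-0.26,0.03],"claw": -0.2,"turn": -0.84}
    - {"translation": [-0.01,-0.27,0.03],"claw": -0.2,"turn": -0.84}
    - {"translation": [0.02,-0.27,0.03],"claw": -0.2,"turn": -0.84}
    - {"translation": [0.06,-0.26,0.03],"claw": -0.2,"turn": -0.8}
    - {"translation": [0.09,-0.25,0.03],"claw": -0.2,"turn": -0.6}
    - {"translation": [0,0,0.1],"claw": -0.2,"turn": 0}

```text
time_s: 52.55
eef_pos: [461.8, 214.2, 169.9]
orientation: [0.029, 0.978, 0.208, 0.017]
ft_force: [-0.9, -0.3, -0.1]
gripper_width: 49.2
```

Run:
```python
from h import *
st();snap('wrist','wrist20');plan([*b2w(-72,11.5),97],23.7,tmax=.9)
```

```text
board [-88.    3.9] z 169.9 yaw 24.1 tilt [0.021 0.063] F -0.9 0.1 -0.1 T [ 0.07 -0.1   0.03] w 49.2 t 52.55
from [461.7 213.6 169.5] yaw 23.9 to [473.4 227.6  97. ] 23.7 n 5 turn 0.0
[0.15, -0.13, 0.72]
```

step_arm:
  deltas:
    - {"translation": [0.15,-0.13,0.85],"claw": -0.2,"turn": 0}
    - {"translation": [0.15,-0.13,0.85],"claw": -0.2,"turn": 0}
    - {"translation": [0.15,-0.13,0.85],"claw": -0.2,"turn": 0}
    - {"translation": [0.3,-0.13,0.85],"claw": -0.2,"turn": 0}

```text
time_s: 53.0
eef_pos: [476.0, 222.8, 103.2]
orientation: [0.03, 0.979, 0.199, 0.019]
ft_force: [-0.0, 0.1, -1.5]
gripper_width: 49.5
```

Run:
```python
from h import *
st();plan([*b2w(-4,9.5),94],23.7,tmax=.75)
```

```text
board [-71.6   6. ] z 103.2 yaw 23.0 tilt [0.026 0.067] F 0.0 0.1 -1.5 T [ 0.08 -0.07 -0.01] w 49.5 t 53.0
from [476.  222.8 103.2] yaw 23.0 to [536.5 253.1  94. ] 23.7 n 4 turn -0.02
[0.84, -0.06, 0.13]; [0.84, -0.06, 0.13]; [0.84, -0.06, 0.13]; [0.84, -0.06, 0.13]
```

step_arm:
  deltas:
    - {"translation": [0.4,-0.15,0.4],"claw": -0.2,"turn": -0.05}
    - {"translation": [0.8,-0.08,0.1],"claw": -0.2,"turn": -0.02}
    - {"translation": [0.8,-0.05,0.05],"claw": -0.2,"turn": 0}
    - {"translation": [0.8,0,0.05],"claw": -0.2,"turn": 0}

```text
time_s: 53.4
eef_pos: [526.3, 248.1, 91.4]
orientation: [0.033, 0.979, 0.201, 0.018]
ft_force: [0.5, -1.1, -1.0]
gripper_width: 50.1
```

Run:
```python
from h import *
st();plan([*b2w(0.3,9),88],23.7,tmax=.75)
```

```text
board [-15.4   9. ] z 91.4 yaw 23.2 tilt [0.022 0.071] F 0.0 -1.2 -1.0 T [ 0.09 -0.05 -0.  ] w 50.1 t 53.4
from [526.3 248.1  91.4] yaw 23.2 to [540.7 254.4  88. ] 23.7 n 1 turn -0.06
[0.78, -0.02, 0.19]
```

step_arm:
  deltas:
    - {"translation": [0.55,-0.02,0.05],"claw": -0.2,"turn": -0.06}
    - {"translation": [0.18,-0.02,0.08],"claw": -0.2,"turn": 0}
    - {"translation": [0.04,-0.0,0.06],"claw": -0.2,"turn": 0}

```text
time_s: 53.7
eef_pos: [543.0, 255.3, 88.7]
orientation: [0.033, 0.978, 0.203, 0.019]
ft_force: [-0.6, -0.2, -0.3]
gripper_width: 49.6
```

Run:
```python
from h import *
st();plan([*b2w(0.3,9),87],23.7,tmax=.75)
```

```text
board [2.8 8.9] z 88.7 yaw 23.5 tilt [0.023 0.071] F -0.6 0.1 -0.3 T [ 0.05 -0.01  0.01] w 49.6 t 53.7
from [543.  255.3  88.7] yaw 23.5 to [540.7 254.4  87. ] 23.7 n 1 turn -0.02
[-0.13, -0.01, 0.08]
```

step_arm:
  deltas:
    - {"translation": [-0.1,0,0.08],"claw": -0.2,"turn": -0.02}
    - {"translation": [0,0,0.04],"claw": -0.2,"turn": 0}

```text
time_s: 53.9
eef_pos: [540.9, 254.6, 86.6]
orientation: [0.032, 0.978, 0.205, 0.019]
ft_force: [-1.1, 1.2, 2.7]
gripper_width: 49.7
```

Run:
```python
from h import *
st()
```

```text
board [0.6 9.1] z 86.6 yaw 23.7 tilt [0.024 0.071] F -0.6 1.5 2.7 T [ 0.4  -0.11  0.03] w 49.7 t 53.9
```

Contact with the stack. Release, then fix the tilt again.

step_arm:
  deltas:
    - {"translation": [0,0,0.0],"claw": 0.0,"turn": 0}
    - {"translation": [0.0,0,0.0],"claw": 0.3,"turn": 0}
    - {"translation": [0.0,-0.03,-0.5],"claw": 0.3,"turn": 0}
    - {"translation": [0.0,-0.03,-0.9],"claw": 0.3,"turn": 0}
    - {"translation": [-0.6,0,-0.6],"claw": 0.0,"turn": 0}
    - {"translation": [-0.9,0,0],"claw": -0.8,"turn": 0}
    - {"translation": [-0.9,0,0],"claw": -1,"turn": 0}
    - {"translation": [-0.9,0,0],"claw": -1,"turn": 0}
    - {"translation": [-0.9,0,0],"claw": -1,"turn": 0}
    - {"translation": [-0.5,0,0],"claw": -1,"turn": 0}

```text
time_s: 54.9
eef_pos: [444.3, 215.8, 129.7]
orientation: [0.034, 0.978, 0.204, 0.019]
ft_force: [0.4, -0.0, 1.2]
gripper_width: 17.1
```

Run:
```python
from h import *
st();snap('wrist','wrist21');snap('side','side21');plan([*b2w(-80,4),24],23.7)
c=load('side21');strip(c,11,(386,249))
```

```text
board [-103.4   12.5] z 129.7 yaw 23.7 tilt [0.023 0.073] F 0.4 -0.2 1.2 T [ 0.08 -0.08 -0.08] w 17.1 t 54.9
from [444.8 216.1 129.7] yaw 23.7 to [469.1 217.5  24. ] 23.7 n 7 turn -0.0
[0.15, 0.0, 0.76]
z med 12.1 rect [386.1 249. ] [160.   53.7] 18.1 n 801
```

step_arm:
  deltas:
    - {"translation": [0.3,0.1,0.85],"claw": -1,"turn": 0}
    - {"translation": [0.4,0.0,0.9],"claw": -1,"turn": 0}
    - {"translation": [0.5,0.0,0.9],"claw": -1,"turn": 0}
    - {"translation": [0.5,0,0.9],"claw": -1,"turn": 0}
    - {"translation": [0.5,0,0.6],"claw": -1,"turn": 0}

```text
time_s: 55.5
eef_pos: [495.8, 229.3, 48.5]
orientation: [0.033, 0.978, 0.204, 0.023]
ft_force: [-0.7, -0.5, 0.5]
gripper_width: 0.2
```

Run:
```python
from h import *
st();plan([*b2w(-48,0),42],23.7)
```

```text
board [-50.8   4.1] z 48.5 yaw 23.6 tilt [0.031 0.074] F -0.9 -0.2 0.5 T [ 0.07 -0.06 -0.01] w 0.2 t 55.5
from [495.8 229.3  48.5] yaw 23.6 to [500.  226.7  42. ] 23.7 n 1 turn -0.01
[0.13, 0.18, 0.34]
```

step_arm:
  deltas:
    - {"translation": [0.13,0.18,0.32],"claw": -1,"turn": 0}
    - {"translation": [0,0.2,0],"claw": -1,"turn": 0}
    - {"translation": [0,0.2,0],"claw": -1,"turn": 0}
    - {"translation": [0,0.22,0],"claw": -1,"turn": 0}

```text
time_s: 55.9
eef_pos: [504.5, 221.0, 42.0]
orientation: [0.028, 0.978, 0.206, 0.022]
ft_force: [-7.7, 16.6, -13.2]
gripper_width: 0.3
```

Run:
```python
from h import *
st()
```

```text
board [-46.2  -7. ] z 42.0 yaw 23.9 tilt [0.032 0.063] F -0.4 18.3 -13.2 T [3.84 2.08 0.27] w 0.3 t 55.9
```

step_arm:
  deltas:
    - {"translation": [0,0.2,0],"claw": -1,"turn": 0.02}
    - {"translation": [0,0.2,0],"claw": -1,"turn": 0.02}
    - {"translation": [0,0.2,0],"claw": -1,"turn": 0.03}
    - {"translation": [0,0.2,0],"claw": -1,"turn": 0.03}
    - {"translation": [0,0.2,0],"claw": -1,"turn": 0.03}

```text
time_s: 56.4
eef_pos: [504.4, 220.0, 45.0]
orientation: [0.01, 0.978, 0.205, 0.023]
ft_force: [-4.0, 9.4, -7.9]
gripper_width: 0.4
```

Run:
```python
from h import *
st()
```

```text
board [-46.7  -7.9] z 45.0 yaw 23.8 tilt [0.04 0.03] F 0.1 10.3 -7.9 T [2.26 1.07 0.14] w 0.4 t 56.4
```

step_arm:
  deltas:
    - {"translation": [0,0.22,0.04],"claw": -1,"turn": 0.02}
    - {"translation": [0,0.22,0.04],"claw": -1,"turn": 0.02}
    - {"translation": [0,0.22,0.04],"claw": -1,"turn": 0.02}
    - {"translation": [0,0.22,0.04],"claw": -1,"turn": 0.02}
    - {"translation": [0,0.22,0.04],"claw": -1,"turn": 0.02}
    - {"translation": [0,0.22,0.04],"claw": -1,"turn": 0.02}

```text
time_s: 57.0
eef_pos: [504.7, 219.3, 44.9]
orientation: [-0.012, 0.978, 0.209, 0.024]
ft_force: [-7.0, 10.8, -6.5]
gripper_width: 0.4
```

Run:
```python
from h import *
st();plan([*b2w(-75,3),23],23.7)
```

```text
board [-46.7  -8.7] z 44.9 yaw 24.1 tilt [ 0.052 -0.013] F -2.1 12.7 -6.5 T [2.54 1.46 0.26] w 0.4 t 57.0
from [504.7 219.3  44.9] yaw 24.1 to [474.1 218.6  23. ] 23.7 n 3 turn 0.02
[-0.49, -0.19, 0.34]; [-0.49, -0.19, 0.34]; [-0.49, -0.19, 0.34]
```

Now the x tilt (0.052), pushing against the board edge.

step_arm:
  deltas:
    - {"translation": [-0.1,-0.4,0],"claw": -1,"turn": 0.02}
    - {"translation": [-0.8,-0.1,0],"claw": -1,"turn": 0.02}
    - {"translation": [-0.6,-0.1,0.5],"claw": -1,"turn": 0}
    - {"translation": [0,0,0.5],"claw": -1,"turn": 0}
    - {"translation": [0.3,0,0],"claw": -1,"turn": 0}

```text
time_s: 57.5
eef_pos: [476.9, 220.8, 27.4]
orientation: [-0.012, 0.978, 0.206, 0.026]
ft_force: [0.3, -0.1, 0.1]
gripper_width: 0.5
```

Run:
```python
from h import *
st()
```

```text
board [-71.6   3.9] z 27.4 yaw 23.7 tilt [ 0.056 -0.013] F 0.2 -0.2 0.1 T [-0.06 -0.07 -0.01] w 0.5 t 57.5
```

step_arm:
  deltas:
    - {"translation": [0.3,0,0.3],"claw": -1,"turn": 0}
    - {"translation": [0.25,0,0],"claw": -1,"turn": 0}
    - {"translation": [0.25,0,0],"claw": -1,"turn": 0}
    - {"translation": [0.25,0,0],"claw": -1,"turn": 0}
    - {"translation": [0.25,0,0],"claw": -1,"turn": 0}
    - {"translation": [0.25,0,0],"claw": -1,"turn": 0}
    - {"translation": [0.25,0,0],"claw": -1,"turn": 0}

```text
time_s: 58.2
eef_pos: [486.5, 224.7, 22.7]
orientation: [-0.004, 0.978, 0.207, 0.007]
ft_force: [-16.9, -4.1, 13.6]
gripper_width: 0.4
```

Run:
```python
from h import *
st()
```

```text
board [-61.2   3.6] z 22.7 yaw 23.9 tilt [ 0.014 -0.004] F -17.2 3.0 13.6 T [-1.    3.64  0.04] w 0.4 t 58.2
```

step_arm:
  deltas:
    - {"translation": [0.25,0,0],"claw": -1,"turn": 0}
    - {"translation": [0.25,0,0],"claw": -1,"turn": 0}
    - {"translation": [0.25,0,0],"claw": -1,"turn": 0}
    - {"translation": [0.25,0,0],"claw": -1,"turn": 0}
    - {"translation": [-0.4,0,-0.3],"claw": -1,"turn": 0}
    - {"translation": [-0.7,0,-0.9],"claw": 0.6,"turn": 0}
    - {"translation": [-0.7,0,-0.9],"claw": 0.6,"turn": 0}
    - {"translation": [-0.7,0,-0.9],"claw": 0.6,"turn": 0}

```text
time_s: 59.0
eef_pos: [442.1, 204.7, 85.2]
orientation: [0.002, 0.978, 0.207, -0.01]
ft_force: [0.1, -0.6, -0.2]
gripper_width: 19.9
```

Run:
```python
from h import *
st();plan([436,265,120],-72,tmax=.9)
```

```text
board [-110.     3.2] z 85.2 yaw 24.0 tilt [-0.02  -0.001] F -0.2 -0.6 -0.2 T [-0.02 -0.15 -0.03] w 19.9 t 59.0
from [442.1 204.7  85.2] yaw 24.0 to [436 265 120] -72 n 14 turn 0.86
[0.07, -0.21, -0.13]; [0.04, -0.21, -0.13]; [0.01, -0.22, -0.13]; [-0.01, -0.22, -0.13]; [-0.04, -0.21, -0.13]; [-0.06, -0.21, -0.13]; [-0.09, -0.2, -0.13]; [-0.11, -0.19, -0.13]; [-0.13, -0.17, -0.13]; [-0.15, -0.15, -0.13]; [-0.17, -0.14, -0.13]; [-0.18, -0.11, -0.13]; [-0.2, -0.09, -0.13]; [-0.21, -0.07, -0.13]
```

step_arm:
  deltas:
    - {"translation": [0.07,-0.21,-0.2],"claw": 0.6,"turn": 0.86}
    - {"translation": [0.04,-0.21,-0.2],"claw": 0.6,"turn": 0.86}
    - {"translation": [0.01,-0.22,-0.2],"claw": 0.6,"turn": 0.86}
    - {"translation": [-0.01,-0.22,-0.13],"claw": 0.6,"turn": 0.86}
    - {"translation": [-0.04,-0.21,0],"claw": 0.6,"turn": 0.86}
    - {"translation": [-0.06,-0.21,0],"claw": 0.6,"turn": 0.86}
    - {"translation": [-0.09,-0.2,0],"claw": 0.6,"turn": 0.86}
    - {"translation": [-0.11,-0.19,0],"claw": 0.6,"turn": 0.86}
    - {"translation": [-0.13,-0.17,0],"claw": 0.6,"turn": 0.86}
    - {"translation": [-0.15,-0.15,0],"claw": 0.6,"turn": 0.86}
    - {"translation": [-0.17,-0.14,0],"claw": 0.6,"turn": 0.86}
    - {"translation": [-0.18,-0.11,0],"claw": 0.6,"turn": 0.86}
    - {"translation": [-0.2,-0.09,0],"claw": 0.6,"turn": 0.86}
    - {"translation": [-0.21,-0.07,0],"claw": 0.6,"turn": 0.6}
    - {"translation": [0,0,0],"claw": 0.6,"turn": 0}

```text
time_s: 60.5
eef_pos: [445.7, 269.6, 112.7]
orientation: [-0.003, 0.795, -0.607, -0.004]
ft_force: [-1.1, 0.3, -0.8]
gripper_width: 74.3
```

Run:
```python
from h import *
st();snap('wrist','wrist22');plan([436,265,50],-72)
```

```text
board [-80.5  61.1] z 112.7 yaw -74.7 tilt [-0.009  0.001] F -0.9 0.7 -0.8 T [-0.01 -0.01  0.02] w 74.3 t 60.5
from [445.7 269.2 112.6] yaw -74.6 to [436 265  50] -72 n 4 turn -0.08
[0.03, 0.13, 0.78]; [0.02, 0.13, 0.78]; [0.02, 0.13, 0.78]; [0.02, 0.13, 0.78]
```

Run:
```python
from h import *
c=load('wrist22');s=1.5
P=[onz(c,u/s,v/s,11)[:2] for u,v in((346,266),(430,263),(433,388),(355,388))];e=(P[0]+P[1])/2
for i,j in((0,3),(1,2)): d=P[i]-P[j];print(np.degrees(np.arctan2(d[1],d[0])))
a=np.radians(18.2);g=e-24.5*np.array([np.cos(a),np.sin(a)]);print(e,g,onz(c,389/s,316/s,11))
plan([*g,45],-71.8)
```

```text
18.156056652272383
17.979431124126148
[461.84103257 273.25694414] [438.56671731 265.60473864] [431.77678555 264.35843493  11.        ]
from [445.7 269.2 112.6] yaw -74.6 to [438.6 265.6  45. ] -71.8 n 4 turn -0.09
[0.03, 0.1, 0.85]; [0.03, 0.1, 0.85]; [0.02, 0.1, 0.85]; [0.02, 0.1, 0.85]
```

step_arm:
  deltas:
    - {"translation": [0.03,0.1,0.85],"claw": 0.6,"turn": -0.1}
    - {"translation": [0.03,0.1,0.85],"claw": 0.6,"turn": -0.1}
    - {"translation": [0.02,0.1,0.85],"claw": 0.6,"turn": -0.09}
    - {"translation": [0.02,0.1,0.8],"claw": 0.6,"turn": -0.09}

```text
time_s: 60.95
eef_pos: [441.2, 265.9, 46.9]
orientation: [-0.006, 0.815, -0.58, -0.003]
ft_force: [-0.0, -0.4, -0.6]
gripper_width: 74.4
```

Run:
```python
from h import *
st();plan([438.6,265.6,20],-71.9)
```

```text
board [-86.1  59.5] z 46.9 yaw -70.9 tilt [-0.012 -0.007] F -0.2 -0.3 -0.6 T [ 0.   -0.04 -0.06] w 74.4 t 60.95
from [441.2 265.9  46.9] yaw -70.9 to [438.6 265.6  20. ] -71.9 n 2 turn 0.06
[-0.01, 0.07, 0.67]; [-0.01, 0.07, 0.67]
```

step_arm:
  deltas:
    - {"translation": [-0.01,0.07,0.67],"claw": 0.6,"turn": 0.06}
    - {"translation": [-0.01,0.07,0.6],"claw": 0.6,"turn": 0.06}
    - {"translation": [0,0,0.05],"claw": -0.2,"turn": 0}
    - {"translation": [0,0,0.02],"claw": -0.2,"turn": 0}
    - {"translation": [0,0,0.0],"claw": -0.2,"turn": 0}
    - {"translation": [0,0,0],"claw": -0.2,"turn": 0}

```text
time_s: 61.55
eef_pos: [439.1, 264.4, 19.0]
orientation: [-0.006, 0.813, -0.583, -0.004]
ft_force: [0.3, -0.3, -0.6]
gripper_width: 49.5
```

Run:
```python
from h import *
st();print(pose()[0])
```

```text
board [-88.7  59. ] z 19.0 yaw -71.3 tilt [-0.014 -0.005] F 0.2 -0.3 -0.6 T [ 0.01  0.03 -0.03] w 49.5 t 61.55
[439.09361134 264.35252068  19.02309944]
```

step_arm:
  deltas:
    - {"translation": [0,0,-0.5],"claw": -0.2,"turn": 0}
    - {"translation": [0.2,0,-0.8],"claw": -0.2,"turn": 0}
    - {"translation": [0.5,0,-0.8],"claw": -0.2,"turn": 0}
    - {"translation": [0.5,0,-0.8],"claw": -0.2,"turn": 0}
    - {"translation": [0.5,0,-0.8],"claw": -0.2,"turn": 0}
    - {"translation": [0.4,0,-0.8],"claw": -0.2,"turn": 0}
    - {"translation": [0.3,0,-0.9],"claw": -0.2,"turn": 0}
    - {"translation": [0,0,-0.9],"claw": -0.2,"turn": 0}
    - {"translation": [0,0,-0.9],"claw": -0.2,"turn": 0}

```text
time_s: 62.45
eef_pos: [454.3, 213.7, 174.7]
orientation: [-0.007, 0.813, -0.582, -0.003]
ft_force: [0.1, -0.3, -0.7]
gripper_width: 49.5
```

Run:
```python
from h import *
st();plan([*b2w(-88,8),160],23.7,tmax=.88)
```

```text
board [-95.1   6.5] z 174.7 yaw -71.1 tilt [-0.012 -0.008] F -0.1 -0.3 -0.7 T [-0.02 -0.02 -0.06] w 49.5 t 62.45
from [454.3 213.7 174.7] yaw -71.1 to [460.2 218.  160. ] 23.7 n 14 turn -0.85
[-0.01, -0.02, 0.05]; [-0.0, -0.02, 0.05]; [-0.0, -0.03, 0.05]; [0.0, -0.03, 0.05]; [0.0, -0.02, 0.05]; [0.01, -0.02, 0.05]; [0.01, -0.02, 0.05]; [0.01, -0.02, 0.05]; [0.02, -0.02, 0.05]; [0.02, -0.02, 0.05]; [0.02, -0.02, 0.05]; [0.02, -0.01, 0.05]; [0.02, -0.01, 0.05]; [0.02, -0.01, 0.05]
```

step_arm:
  deltas:
    - {"translation": [0,-0.02,0.05],"claw": -0.2,"turn": -0.85}
    - {"translation": [0,-0.02,0.05],"claw": -0.2,"turn": -0.85}
    - {"translation": [0,-0.03,0.05],"claw": -0.2,"turn": -0.85}
    - {"translation": [0,-0.03,0.05],"claw": -0.2,"turn": -0.85}
    - {"translation": [0,-0.02,0.05],"claw": -0.2,"turn": -0.85}
    - {"translation": [0.01,-0.02,0.05],"claw": -0.2,"turn": -0.85}
    - {"translation": [0.01,-0.02,0.05],"claw": -0.2,"turn": -0.85}
    - {"translation": [0.01,-0.02,0.05],"claw": -0.2,"turn": -0.85}
    - {"translation": [0.02,-0.02,0.05],"claw": -0.2,"turn": -0.85}
    - {"translation": [0.02,-0.02,0.05],"claw": -0.2,"turn": -0.85}
    - {"translation": [0.02,-0.02,0.05],"claw": -0.2,"turn": -0.85}
    - {"translation": [0.02,-0.01,0.05],"claw": -0.2,"turn": -0.85}
    - {"translation": [0.02,-0.01,0.05],"claw": -0.2,"turn": -0.8}
    - {"translation": [0.02,-0.01,0.05],"claw": -0.2,"turn": -0.6}
    - {"translation": [0,0,0.1],"claw": -0.2,"turn": 0}

```text
time_s: 63.95
eef_pos: [461.4, 212.5, 179.0]
orientation: [-0.001, 0.975, 0.221, 0.016]
ft_force: [-0.3, -0.1, -0.1]
gripper_width: 49.6
```

Run:
```python
from h import *
st();snap('wrist','wrist23');plan([*b2w(-72,9),108],23.7,tmax=.9)
```

```text
board [-89.1   2.5] z 179.0 yaw 25.6 tilt [0.031 0.006] F -0.4 0.0 -0.1 T [-0.05 -0.1   0.03] w 49.6 t 63.95
from [461.3 212.4 178.7] yaw 25.4 to [474.5 225.3 108. ] 23.7 n 5 turn 0.04
[0.15, -0.06, 0.71]; [0.15, -0.06, 0.71]; [0.15, -0.07, 0.71]; [0.15, -0.07, 0.71]; [0.15, -0.07, 0.71]
```

Run:
```python
from h import *
c=load('wrist23');s=1.5
print(toolpt(c,321/s,291/s,8))
for u,v,z in((491,243,78),(577,247,78),(486,320,78)): print(w2b(onz(c,u/s,v/s,z)).round(1))
c=load('wrist22')
for u,v,z in((421,68,78),(434,196,78),(767,10,78)): print('w22',w2b(onz(c,u/s,v/s,z)).round(1))
```

```text
[-24.75210706 -25.25608268   8.        ]
[-26.9  33.5]
[23.7 32.6]
[-25.7 -13.2]
w22 [22.7 32. ]
w22 [-25.9  32.9]
w22 [ 23.2 -97.4]
```

step_arm:
  deltas:
    - {"translation": [0.15,-0.06,0.8],"claw": -0.2,"turn": 0.04}
    - {"translation": [0.15,-0.06,0.8],"claw": -0.2,"turn": 0.04}
    - {"translation": [0.15,-0.06,0.8],"claw": -0.2,"turn": 0.04}
    - {"translation": [0.2,-0.06,0.7],"claw": -0.2,"turn": 0.04}

```text
time_s: 64.4
eef_pos: [474.7, 221.8, 119.1]
orientation: [0.0, 0.979, 0.202, 0.019]
ft_force: [0.3, 0.1, -1.3]
gripper_width: 49.0
```

Run:
```python
from h import *
st();plan([*b2w(-55,9),102.5],23.7,tmax=.9)
```

```text
board [-73.2   5.7] z 119.1 yaw 23.3 tilt [0.037 0.008] F 0.3 -0.0 -1.3 T [-0.01 -0.06  0.06] w 49.0 t 64.4
from [474.7 221.8 119.1] yaw 23.3 to [490.  232.1 102.5] 23.7 n 2 turn -0.02
[0.44, -0.09, 0.43]; [0.44, -0.09, 0.43]
```

step_arm:
  deltas:
    - {"translation": [0.2,-0.09,0.45],"claw": -0.2,"turn": -0.03}
    - {"translation": [0.3,-0.06,0.4],"claw": -0.2,"turn": -0.02}

```text
time_s: 64.6
eef_pos: [483.4, 228.5, 101.9]
orientation: [0.001, 0.979, 0.204, 0.019]
ft_force: [-0.1, -0.1, 0.0]
gripper_width: 49.3
```

Run:
```python
from h import *
st();plan([*b2w(-6,8),101.5],23.7,tmax=.9)
```

```text
board [-62.5   8.4] z 101.9 yaw 23.6 tilt [0.037 0.01 ] F -0.1 -0.0 0.0 T [ 0.   -0.08  0.01] w 49.3 t 64.6
from [483.4 228.5 101.9] yaw 23.6 to [535.3 250.9 101.5] 23.7 n 4 turn -0.0
[0.71, 0.0, 0.03]
```

step_arm:
  deltas:
    - {"translation": [0.7,0,0.04],"claw": -0.2,"turn": 0}
    - {"translation": [0.7,0,0.04],"claw": -0.2,"turn": 0}
    - {"translation": [0.7,0,0.04],"claw": -0.2,"turn": 0}

```text
time_s: 64.9
eef_pos: [522.7, 246.0, 100.6]
orientation: [0.002, 0.979, 0.204, 0.018]
ft_force: [0.2, 0.1, -0.4]
gripper_width: 49.4
```

Run:
```python
from h import *
st();plan([*b2w(-0.5,8),99],23.7,tmax=.9)
```

```text
board [-19.5   8.5] z 100.6 yaw 23.5 tilt [0.036 0.011] F 0.2 0.0 -0.4 T [ 0.   -0.1   0.01] w 49.4 t 64.9
from [522.7 246.  100.6] yaw 23.5 to [540.3 253.1  99. ] 23.7 n 2 turn -0.01
[0.47, 0.01, 0.06]
```

step_arm:
  deltas:
    - {"translation": [0.5,0.01,0.05],"claw": -0.2,"turn": -0.02}
    - {"translation": [0.3,0.01,0.08],"claw": -0.2,"turn": 0}

```text
time_s: 65.1
eef_pos: [539.8, 253.1, 98.9]
orientation: [0.001, 0.979, 0.204, 0.019]
ft_force: [0.5, -0.8, 0.4]
gripper_width: 49.6
```

Run:
```python
from h import *
st();plan([*b2w(0.0,8),97.2],23.7,tmax=.9)
```

```text
board [-1.   8.2] z 98.9 yaw 23.6 tilt [0.037 0.011] F 0.1 -1.0 0.4 T [-0.   -0.01  0.05] w 49.6 t 65.1
from [539.8 253.1  98.9] yaw 23.6 to [540.8 253.3  97.2] 23.7 n 1 turn -0.01
[0.05, 0.01, 0.09]
```

step_arm:
  deltas:
    - {"translation": [0.04,0.01,0.08],"claw": -0.2,"turn": -0.01}
    - {"translation": [0,0,0.03],"claw": -0.2,"turn": 0}

```text
time_s: 65.3
eef_pos: [540.7, 254.3, 97.3]
orientation: [0.001, 0.979, 0.205, 0.019]
ft_force: [-2.3, -0.4, 8.3]
gripper_width: 49.3
```

Run:
```python
from h import *
st();snap('wrist','wrist24')
```

```text
board [0.3 8.9] z 97.3 yaw 23.7 tilt [0.038 0.01 ] F -2.3 0.5 8.3 T [-0.1   0.59 -0.17] w 49.3 t 65.3
```

step_arm:
  deltas:
    - {"translation": [0,0,0.0],"claw": 0.0,"turn": 0}
    - {"translation": [0.0,0,0.0],"claw": 0.3,"turn": 0}
    - {"translation": [0.0,0,-0.5],"claw": 0.3,"turn": 0}
    - {"translation": [0.0,0,-0.9],"claw": 0.3,"turn": 0}
    - {"translation": [-0.4,0,-0.9],"claw": 0.0,"turn": 0}
    - {"translation": [-0.8,0,-0.9],"claw": 0,"turn": 0}
    - {"translation": [-0.8,0.3,-0.8],"claw": 0,"turn": 0}
    - {"translation": [-0.8,0.5,-0.8],"claw": 0,"turn": 0}
    - {"translation": [0,0,0],"claw": 0,"turn": 0}

```text
time_s: 66.25
eef_pos: [486.3, 214.4, 198.6]
orientation: [0.002, 0.978, 0.206, 0.019]
ft_force: [0.0, 0.1, 0.0]
gripper_width: 46.4
```

Run:
```python
from h import *
st();print(observe()['joint_positions'].round(2));snap('wrist','wrist25');c=snap('side','side25')
im=c['image'][205:330,220:330,::-1];cv2.imwrite('pics/s25c.png',cv2.resize(im,None,fx=4.7,fy=4.7,interpolation=cv2.INTER_CUBIC))
```

```text
board [-65.6  -5.7] z 198.6 yaw 23.8 tilt [0.037 0.012] F 0.1 0.1 0.0 T [-0.06 -0.09 -0.  ] w 46.4 t 66.25
[ 0.02  0.5  -0.77  2.07  0.56  0.74 -0.69]
```

Run:
```python
from h import *
c=load('side25');f=4.7
E=[onz(c,220+u/f,205+v/f,181)[:2] for u,v in((229,183),(383,218))]
for e in E: print(e,w2b(e))
d=E[1]-E[0];print('bar yaw',np.degrees(np.arctan2(d[1],d[0])),'mid',(E[0]+E[1])/2,w2b((E[0]+E[1])/2),np.linalg.norm(d))
c=load('side0')
X=cloud(c);B=np.stack([(X[...,:2]-BC)@EX,(X[...,:2]-BC)@EY],-1)
for n in('side0','side25'):
    c=load(n);X=cloud(c);bx=(X[...,:2]-BC)@EX;by=(X[...,:2]-BC)@EY;m=(X[...,2]>181)&(X[...,2]<196)&(abs(by+97)<30)&(abs(bx)<60)
    q=X[m][:,:2].astype(np.float32);print(n,len(q),cv2.minAreaRect(q),w2b(q.mean(0)))
c=load('wrist25');p=onz(c,489/1.5,274/1.5,89);print('mark',p,w2b(p))
```

```text
[553.77087951 145.09483482] [-31.61177793 -96.32246853]
[620.69893043 168.47942884] [  39.07112032 -101.81165178]
bar yaw 19.259363591766558 mid [587.23490497 156.78713183] [  3.7296712  -99.06706015] 70.89572087161508
side0 292 ((583.4456176757812, 159.62811279296875), (83.81922149658203, 18.274036407470703), 25.585954666137695) [  1.25378278 -96.42294237]
side25 296 ((586.3045654296875, 154.02957153320312), (85.06855773925781, 19.210615158081055), 15.630414009094238) [   1.73761908 -102.67627257]
mark [543.52486662 248.30742873  89.        ] [0.49240398 2.30380499]
```

Run:
```python
from h import *
plan([*b2w(1,-101),255],107,tmax=.9)
```

```text
from [487.5 215.9 197.3] yaw 23.8 to [585.5 153.9 255. ] 107 n 12 turn -0.87
[0.28, 0.4, -0.23]; [0.23, 0.43, -0.23]; [0.17, 0.46, -0.23]; [0.12, 0.48, -0.23]; [0.06, 0.49, -0.23]; [-0.0, 0.49, -0.23]; [-0.06, 0.49, -0.23]; [-0.12, 0.48, -0.23]; [-0.18, 0.46, -0.23]; [-0.23, 0.43, -0.23]; [-0.28, 0.4, -0.23]; [-0.33, 0.36, -0.23]
```

step_arm:
  deltas:
    - {"translation": [0,0,-0.9],"claw": -0.3,"turn": -0.87}
    - {"translation": [0,0,-0.9],"claw": -0.3,"turn": -0.87}
    - {"translation": [0.17,0.46,-0.6],"claw": -0.3,"turn": -0.87}
    - {"translation": [0.12,0.48,-0.4],"claw": -0.3,"turn": -0.87}
    - {"translation": [0.06,0.49,-0.1],"claw": -0.3,"turn": -0.87}
    - {"translation": [0,0.49,0],"claw": -0.3,"turn": -0.87}
    - {"translation": [-0.06,0.49,0],"claw": -0.3,"turn": -0.87}
    - {"translation": [-0.12,0.48,0],"claw": -0.3,"turn": -0.87}
    - {"translation": [-0.18,0.46,0],"claw": -0.3,"turn": -0.87}
    - {"translation": [-0.23,0.43,0],"claw": -0.3,"turn": -0.87}
    - {"translation": [-0.28,0.4,0],"claw": -0.3,"turn": -0.87}
    - {"translation": [-0.33,0.36,0],"claw": -0.3,"turn": -0.7}
    - {"translation": [0,0,0],"claw": -0.3,"turn": 0}

```text
time_s: 67.65
eef_pos: [577.1, 172.7, 253.0]
orientation: [0.008, 0.578, 0.816, 0.014]
ft_force: [-0.0, 0.5, 0.5]
gripper_width: 32.6
```

Run:
```python
from h import *
st();print(observe()['joint_positions'].round(2));snap('wrist','wrist26');c=snap('side','side26')
```

```text
board [  0.8 -80.5] z 253.0 yaw 109.4 tilt [0.004 0.032] F 0.2 0.4 0.5 T [ 0.11 -0.06 -0.04] w 32.6 t 67.65
[ 0.36  0.69 -1.2   1.85  0.74  1.1   0.79]
```

Run:
```python
from h import *
c=load('wrist26');s=1.5
a=onz(c,346/s,242/s,183);b=onz(c,352/s,370/s,183);h=onz(c,346/s,307/s,188)
for p in(a,b,h): print(p.round(1),w2b(p).round(1))
d=b-a;print(np.degrees(np.arctan2(d[1],d[0])),np.linalg.norm(d),w2b((a+b)/2))
k=onz(c,229/s,270/s,87);print('knob',w2b(k));m=onz(c,501/s,256/s,89);print('mark',w2b(m))
```

```text
[551.9 142.7 183. ] [-34.2 -97.7]
[617.5 167.4 183. ] [  35.8 -101.5]
[582.7 153.2 188. ] [  -1.9 -100.6]
20.639531270051858 70.11019826233924 [  0.76017415 -99.61509934]
knob [  -4.15633863 -194.71165132]
mark [0.08319098 3.33644435]
```

Run:
```python
from h import *
plan([*b2w(0,-100),215],110.3)
```

```text
from [575.7 173.5 253.4] yaw 109.2 to [584.2 154.4 215. ] 110.3 n 3 turn -0.04
[-0.35, 0.01, 0.64]; [-0.35, 0.01, 0.64]; [-0.35, 0.0, 0.64]
```

step_arm:
  deltas:
    - {"translation": [-0.35,0.01,0.64],"claw": -0.3,"turn": -0.04}
    - {"translation": [-0.35,0.01,0.64],"claw": -0.3,"turn": -0.04}
    - {"translation": [-0.35,0,0.6],"claw": -0.3,"turn": 0}
    - {"translation": [0,0,0],"claw": -0.3,"turn": 0}

```text
time_s: 68.15
eef_pos: [583.6, 153.5, 212.0]
orientation: [0.008, 0.575, 0.818, 0.014]
ft_force: [0.6, -0.3, -0.0]
gripper_width: 32.6
```

Run:
```python
from h import *
st();plan([*b2w(0,-100),181],110.3);snap('wrist','wrist27')
```

```text
board [  -0.9 -100.6] z 212.0 yaw 109.7 tilt [0.002 0.032] F 0.4 -0.5 -0.0 T [ 0.08 -0.05  0.03] w 32.6 t 68.15
from [583.6 153.5 212. ] yaw 109.7 to [584.2 154.4 181. ] 110.3 n 2 turn -0.03
[0.01, -0.0, 0.77]; [0.01, -0.0, 0.77]
```

step_arm:
  deltas:
    - {"translation": [0.02,0,0.7],"claw": -0.3,"turn": 0}
    - {"translation": [0.02,0,0.65],"claw": -0.3,"turn": 0}
    - {"translation": [0,0,0.1],"claw": -0.3,"turn": 0}
    - {"translation": [0,0,0],"claw": -1,"turn": 0}
    - {"translation": [0,0,0],"claw": -1,"turn": 0}
    - {"translation": [0,0,0],"claw": -1,"turn": 0}
  newtons: 40

```text
time_s: 68.8
eef_pos: [584.0, 156.1, 181.6]
orientation: [0.008, 0.575, 0.818, 0.014]
ft_force: [-0.4, -1.2, -1.8]
gripper_width: 13.7
```

Run:
```python
from h import *
st();print(observe()['joint_positions'].round(2))
```

```text
board [  0.5 -98.4] z 181.6 yaw 109.8 tilt [0.002 0.033] F -0.9 -1.0 -1.8 T [-0.42 -0.17 -0.28] w 13.7 t 68.8
[ 0.34  0.76 -1.13  1.91  0.85  1.    0.74]
```

Gripped the bar. Turn clockwise, checking in stages.

step_arm:
  deltas:
    - {"translation": [0,0,0],"claw": -1,"turn": 0.7}
    - {"translation": [0,0,0],"claw": -1,"turn": 0.8}
    - {"translation": [0,0,0],"claw": -1,"turn": 0.8}
    - {"translation": [0,0,0],"claw": -1,"turn": 0.8}
    - {"translation": [0,0,0],"claw": -1,"turn": 0.8}
    - {"translation": [0,0,0],"claw": -1,"turn": 0.8}

```text
time_s: 69.4
eef_pos: [584.0, 156.8, 181.7]
orientation: [0.003, 0.813, 0.581, 0.017]
ft_force: [1.6, 2.1, -6.3]
gripper_width: 13.5
```

Run:
```python
from h import *
st();print(observe()['joint_positions'].round(2))
```

```text
board [  0.8 -97.8] z 181.7 yaw 71.1 tilt [0.025 0.024] F 2.4 1.3 -6.3 T [-0.22 -0.43  0.32] w 13.5 t 69.4
[ 0.27  0.69 -0.97  1.92  0.74  0.9   0.17]
```

step_arm:
  deltas:
    - {"translation": [0,0,0],"claw": -1,"turn": 0.8}
    - {"translation": [0,0,0],"claw": -1,"turn": 0.8}
    - {"translation": [0,0,0],"claw": -1,"turn": 0.8}
    - {"translation": [0,0,0],"claw": -1,"turn": 0.8}
    - {"translation": [0,0,0],"claw": -1,"turn": 0.8}
    - {"translation": [0,0,0],"claw": -1,"turn": 0.8}
    - {"translation": [0,0,0],"claw": -1,"turn": 0.8}
    - {"translation": [0,0,0],"claw": -1,"turn": 0.8}
    - {"translation": [0,0,0],"claw": -1,"turn": 0.8}
    - {"translation": [0,0,0],"claw": -1,"turn": 0.8}

```text
time_s: 70.4
eef_pos: [585.0, 157.3, 181.9]
orientation: [-0.007, 0.999, 0.043, 0.018]
ft_force: [2.1, 0.4, -5.1]
gripper_width: 13.7
```

Run:
```python
from h import *
st();print(observe()['joint_positions'].round(2))
```

```text
board [  1.9 -97.7] z 181.9 yaw 5.0 tilt [ 0.037 -0.013] F 2.1 -0.5 -5.1 T [-0.41 -0.28  0.27] w 13.7 t 70.4
[ 0.09  0.59 -0.67  1.93  0.52  0.76 -0.78]
```

step_arm:
  deltas:
    - {"translation": [0,0,0],"claw": -1,"turn": 0.8}
    - {"translation": [0,0,0],"claw": -1,"turn": 0.8}
    - {"translation": [0,0,0],"claw": -1,"turn": 0.8}
    - {"translation": [0,0,0],"claw": -1,"turn": 0.8}
    - {"translation": [0,0,0],"claw": -1,"turn": 0.8}
    - {"translation": [0,0,0],"claw": -1,"turn": 0.8}
    - {"translation": [0,0,0],"claw": -1,"turn": 0.8}
    - {"translation": [0,0,0],"claw": -1,"turn": 0.8}
    - {"translation": [0,0,0],"claw": -1,"turn": 0.8}
    - {"translation": [0,0,0],"claw": -1,"turn": 0.8}

```text
time_s: 71.4
eef_pos: [585.9, 156.9, 181.9]
orientation: [-0.016, 0.861, -0.509, 0.013]
ft_force: [1.9, -1.1, -4.3]
gripper_width: 13.8
```

Run:
```python
from h import *
st();print(observe()['joint_positions'].round(2));c=snap('side','side28')
im=c['image'][205:330,220:330,::-1];cv2.imwrite('pics/s28c.png',cv2.resize(im,None,fx=4.7,fy=4.7,interpolation=cv2.INTER_CUBIC))
```

```text
board [  2.6 -98.4] z 181.9 yaw -61.2 tilt [ 0.005 -0.041] F 1.3 -1.8 -4.3 T [-0.58 -0.14  0.26] w 13.8 t 71.4
[-0.12  0.53 -0.34  1.94  0.28  0.67 -1.7 ]
```

step_arm:
  deltas:
    - {"translation": [0,0,0],"claw": -1,"turn": 0.8}
    - {"translation": [0,0,0],"claw": -1,"turn": 0.8}
    - {"translation": [0,0,0],"claw": -1,"turn": 0.8}

```text
time_s: 71.75
eef_pos: [586.0, 156.7, 181.9]
orientation: [-0.018, 0.761, -0.648, 0.01]
ft_force: [1.4, -1.4, -3.1]
gripper_width: 13.5
```

Run:
```python
from h import *
st()
```

```text
board [  2.6 -98.6] z 181.9 yaw -80.8 tilt [-0.008 -0.041] F 0.7 -1.9 -3.1 T [-0.64 -0.01  0.27] w 13.5 t 71.75
```

step_arm:
  deltas:
    - {"translation": [0,0,0],"claw": -1,"turn": 0.8}
    - {"translation": [0,0,0],"claw": -1,"turn": 0.8}
    - {"translation": [0,0,0],"claw": -1,"turn": 0.8}

```text
time_s: 72.05
eef_pos: [586.0, 156.4, 181.9]
orientation: [0.019, -0.641, 0.767, -0.007]
ft_force: [2.0, -1.7, -3.1]
gripper_width: 13.8
```

Run:
```python
from h import *
st();print(observe()['joint_positions'].round(2))
```

```text
board [  2.4 -99. ] z 181.9 yaw -100.2 tilt [-0.02  -0.036] F 1.1 -2.4 -3.1 T [-0.69 -0.    0.36] w 13.8 t 72.05
[-0.25  0.51 -0.15  1.95  0.12  0.65 -2.23]
```

step_arm:
  deltas:
    - {"translation": [0,0,0],"claw": -0.3,"turn": 0}
    - {"translation": [0,0,0],"claw": -0.3,"turn": 0}
    - {"translation": [0,0,-0.6],"claw": -0.3,"turn": 0}
    - {"translation": [0,0,-0.9],"claw": -0.3,"turn": 0}
    - {"translation": [0,0,-0.6],"claw": -0.3,"turn": -0.5}
    - {"translation": [0,0,0],"claw": -0.3,"turn": -0.9}
    - {"translation": [0,0,0],"claw": -0.3,"turn": -0.9}
    - {"translation": [0,0,0],"claw": -0.3,"turn": -0.9}
    - {"translation": [0,0,0],"claw": -0.3,"turn": -0.9}
    - {"translation": [0,0,0],"claw": -0.3,"turn": -0.9}
    - {"translation": [0,0,0],"claw": -0.3,"turn": -0.9}
    - {"translation": [0,0,0],"claw": -0.3,"turn": -0.9}
    - {"translation": [0,0,0],"claw": -0.3,"turn": -0.9}
    - {"translation": [0,0,0],"claw": -0.3,"turn": -0.9}

```text
time_s: 73.45
eef_pos: [586.2, 159.5, 240.3]
orientation: [-0.016, 0.973, -0.23, 0.024]
ft_force: [0.1, 0.3, -0.5]
gripper_width: 32.8
```

Run:
```python
from h import *
st();print(observe()['joint_positions'].round(2));snap('wrist','wrist29')
```

```text
board [  3.9 -96.2] z 240.3 yaw -26.6 tilt [ 0.039 -0.041] F 0.2 0.2 -0.5 T [-0.08  0.02  0.03] w 32.8 t 73.45
[ 0.    0.48 -0.52  1.89  0.33  0.8  -1.15]
```

step_arm:
  deltas:
    - {"translation": [0,0,0],"claw": -0.3,"turn": -0.9}
    - {"translation": [0,0,0],"claw": -0.3,"turn": -0.9}
    - {"translation": [0,0,0],"claw": -0.3,"turn": -0.9}
    - {"translation": [0,0,0],"claw": -0.3,"turn": -0.9}
    - {"translation": [0,0,0],"claw": -0.3,"turn": -0.9}
    - {"translation": [0,0,0],"claw": -0.3,"turn": -0.9}
    - {"translation": [0,0,0],"claw": -0.3,"turn": -0.9}
    - {"translation": [0,0,0],"claw": -0.3,"turn": -0.9}
    - {"translation": [0,0,0],"claw": -0.3,"turn": -0.9}
    - {"translation": [0,0,0],"claw": -0.3,"turn": -0.9}
    - {"translation": [0,0,0],"claw": -0.3,"turn": -0.9}
    - {"translation": [0,0,0],"claw": -0.3,"turn": -0.9}
    - {"translation": [0,0,0],"claw": -0.3,"turn": -0.9}
    - {"translation": [0,0,0],"claw": -0.3,"turn": -0.9}
    - {"translation": [0,0,0],"claw": -0.3,"turn": 0}

```text
time_s: 75.0
eef_pos: [589.2, 157.7, 255.0]
orientation: [0.016, 0.778, 0.628, 0.032]
ft_force: [-0.0, 0.4, -0.1]
gripper_width: 32.3
```

Run:
```python
from h import *
st();print(observe()['joint_positions'].round(2));plan([*b2w(2,-99),212],79.8)
```

```text
board [  5.9 -99. ] z 255.0 yaw 77.9 tilt [0.031 0.065] F 0.1 0.4 -0.1 T [ 0.03 -0.1  -0.02] w 32.3 t 75.0
[ 0.3   0.59 -1.01  1.86  0.65  0.97  0.37]
from [589.2 157.7 255. ] yaw 77.9 to [585.6 156.2 212. ] 79.8 n 3 turn -0.08
[-0.06, -0.1, 0.71]; [-0.06, -0.1, 0.71]; [-0.06, -0.1, 0.71]
```

step_arm:
  deltas:
    - {"translation": [-0.06,-0.11,0.71],"claw": -0.3,"turn": -0.08}
    - {"translation": [-0.06,-0.11,0.71],"claw": -0.3,"turn": -0.08}
    - {"translation": [-0.06,-0.11,0.65],"claw": -0.3,"turn": -0.08}
    - {"translation": [0,0,0],"claw": -0.3,"turn": 0}

```text
time_s: 75.4
eef_pos: [584.4, 155.3, 210.1]
orientation: [0.017, 0.77, 0.638, 0.032]
ft_force: [-0.5, -0.6, -0.2]
gripper_width: 32.3
```

Run:
```python
from h import *
st();plan([*b2w(1.5,-98.7),180.5],79.8);snap('wrist','wrist30')
```

```text
board [  0.5 -99.3] z 210.1 yaw 79.3 tilt [0.028 0.067] F -0.7 -0.3 -0.2 T [ 0.08 -0.1   0.03] w 32.3 t 75.4
from [584.4 155.3 210.1] yaw 79.3 to [585.  156.2 180.5] 79.8 n 2 turn -0.03
[0.01, -0.04, 0.74]; [0.01, -0.04, 0.74]
```

Aligned with the bar. Descend and grip.

step_arm:
  deltas:
    - {"translation": [0.01,-0.05,0.7],"claw": -0.3,"turn": 0}
    - {"translation": [0.01,-0.05,0.68],"claw": -0.3,"turn": 0}
    - {"translation": [0,0,0.05],"claw": -0.6,"turn": 0}
    - {"translation": [0,0,0],"claw": -1,"turn": 0}
    - {"translation": [0,0,0],"claw": -1,"turn": 0}
    - {"translation": [0,0,0],"claw": -1,"turn": 0}

```text
time_s: 76.05
eef_pos: [584.6, 157.2, 179.5]
orientation: [0.017, 0.77, 0.637, 0.032]
ft_force: [0.5, 1.1, -3.2]
gripper_width: 13.6
```

Run:
```python
from h import *
st()
```

```text
board [  1.5 -97.6] z 179.5 yaw 79.3 tilt [0.027 0.066] F 0.9 0.8 -3.2 T [ 0.1  -0.17  0.26] w 13.6 t 76.05
```

step_arm:
  deltas:
    - {"translation": [0,0,0],"claw": -1,"turn": 0.7}
    - {"translation": [0,0,0],"claw": -1,"turn": 0.8}
    - {"translation": [0,0,0],"claw": -1,"turn": 0.8}
    - {"translation": [0,0,0],"claw": -1,"turn": 0.8}

```text
time_s: 76.45
eef_pos: [584.7, 157.2, 179.6]
orientation: [0.009, 0.891, 0.452, 0.035]
ft_force: [1.5, 0.8, -5.3]
gripper_width: 14.0
```

Run:
```python
from h import *
st()
```

```text
board [  1.6 -97.6] z 179.6 yaw 53.9 tilt [0.054 0.048] F 1.7 0.2 -5.3 T [-0.16 -0.02  0.41] w 14.0 t 76.45
```

step_arm:
  deltas:
    - {"translation": [0,0,0],"claw": -1,"turn": 0.8}
    - {"translation": [0,0,0],"claw": -1,"turn": 0.8}
    - {"translation": [0,0,0],"claw": -1,"turn": 0.8}
    - {"translation": [0,0,0],"claw": -1,"turn": 0.8}

```text
time_s: 76.85
eef_pos: [584.8, 157.3, 179.6]
orientation: [0.001, 0.971, 0.236, 0.037]
ft_force: [0.9, 1.4, -5.1]
gripper_width: 14.1
```

Run:
```python
from h import *
st()
```

```text
board [  1.7 -97.6] z 179.6 yaw 27.4 tilt [0.071 0.019] F 1.3 0.9 -5.1 T [-0.31  0.02  0.47] w 14.1 t 76.85
```

step_arm:
  deltas:
    - {"translation": [0,0,0],"claw": -1,"turn": 0.8}
    - {"translation": [0,0,0],"claw": -1,"turn": 0.8}
    - {"translation": [0,0,0],"claw": -1,"turn": 0.6}

```text
time_s: 77.15
eef_pos: [584.9, 157.2, 179.7]
orientation: [-0.005, 0.996, 0.08, 0.037]
ft_force: [1.6, 1.2, -5.4]
gripper_width: 14.0
```

Run:
```python
from h import *
st();print(observe()['joint_positions'].round(2))
```

```text
board [  1.8 -97.7] z 179.7 yaw 9.2 tilt [ 0.074 -0.004] F 2.0 0.5 -5.4 T [-0.3  -0.01  0.47] w 14.0 t 77.15
[ 0.06  0.57 -0.62  1.96  0.53  0.7  -0.72]
```

step_arm:
  deltas:
    - {"translation": [0,0,0],"claw": -0.3,"turn": 0}
    - {"translation": [0,0,0],"claw": 0.2,"turn": 0}
    - {"translation": [-0.03,0,-0.6],"claw": 0.2,"turn": 0}
    - {"translation": [-0.06,0,-0.9],"claw": 0.2,"turn": 0}
    - {"translation": [-0.06,0,-0.9],"claw": 0.2,"turn": 0}

```text
time_s: 77.65
eef_pos: [578.0, 156.8, 229.5]
orientation: [-0.005, 0.996, 0.083, 0.036]
ft_force: [-0.1, 0.0, -0.1]
gripper_width: 49.6
```

Run:
```python
from h import *
st();plan([*b2w(0.5,-198),225],23.7);snap('wrist','wrist31');c=snap('side','side31')
im=c['image'][205:330,220:330,::-1];cv2.imwrite('pics/s31c.png',cv2.resize(im,None,fx=4.7,fy=4.7,interpolation=cv2.INTER_CUBIC))
```

```text
board [ -4.7 -95.3] z 229.5 yaw 9.5 tilt [ 0.073 -0.005] F -0.1 0.0 -0.1 T [-0.03 -0.07 -0.02] w 49.6 t 77.65
from [578.  156.8 229.5] yaw 9.5 to [624.   64.9 225. ] 23.7 n 6 turn -0.29
[0.25, 0.82, 0.05]; [0.21, 0.83, 0.05]; [0.18, 0.84, 0.05]; [0.15, 0.84, 0.05]; [0.11, 0.85, 0.05]; [0.08, 0.85, 0.05]
```

Run:
```python
from h import *
c=load('scene0');im=c['image'][125:230,190:290,::-1];cv2.imwrite('pics/sc0d.png',cv2.resize(im,None,fx=5.7,fy=5.7,interpolation=cv2.INTER_CUBIC))
for y in(105,115,125):
  print(y,np.array(proj(c,[*b2w(0,y),105])).round(1),np.array(proj(c,[*b2w(0,y),150])).round(1))
```

```text
105 [229.9 197.8] [229.1 186.7]
115 [226.4 197.2] [225.5 186.1]
125 [223.  196.7] [221.9 185.6]
```

step_arm:
  deltas:
    - {"translation": [0.25,0.82,0.0],"claw": 0.2,"turn": -0.29}
    - {"translation": [0.21,0.83,0.0],"claw": 0.2,"turn": -0.29}
    - {"translation": [0.18,0.84,0.05],"claw": 0.2,"turn": -0.29}
    - {"translation": [0.15,0.84,0.05],"claw": 0.2,"turn": -0.29}
    - {"translation": [0.11,0.85,0.05],"claw": 0.2,"turn": -0.29}
    - {"translation": [0.08,0.85,0.05],"claw": 0.2,"turn": -0.29}
    - {"translation": [0,0,0],"claw": 0.2,"turn": 0}

```text
time_s: 78.45
eef_pos: [627.4, 62.7, 231.0]
orientation: [-0.001, 0.977, 0.211, 0.041]
ft_force: [0.8, -0.1, 0.1]
gripper_width: 55.9
```

Run:
```python
from h import *
st();plan([*b2w(0.5,-198),120],23.7)
```

```text
board [   2.7 -201.4] z 231.0 yaw 24.5 tilt [0.08  0.015] F 0.7 -0.4 0.1 T [-0.02 -0.08 -0.02] w 55.9 t 78.45
from [627.4  62.7 231. ] yaw 24.5 to [624.   64.9 120. ] 23.7 n 7 turn 0.01
[-0.08, -0.04, 0.79]
```

step_arm:
  deltas:
    - {"translation": [-0.08,-0.03,0.85],"claw": 0.2,"turn": 0.01}
    - {"translation": [-0.08,-0.03,0.85],"claw": 0.2,"turn": 0.01}
    - {"translation": [-0.08,-0.03,0.85],"claw": 0.2,"turn": 0.01}
    - {"translation": [-0.08,-0.03,0.85],"claw": 0.2,"turn": 0.01}
    - {"translation": [-0.08,-0.03,0.85],"claw": 0.2,"turn": 0.01}
    - {"translation": [-0.08,-0.03,0.85],"claw": 0.2,"turn": 0.01}

```text
time_s: 79.05
eef_pos: [624.9, 69.5, 128.3]
orientation: [-0.003, 0.978, 0.205, 0.044]
ft_force: [0.4, -0.3, -0.6]
gripper_width: 55.5
```

Run:
```python
from h import *
st();plan([*b2w(0.5,-198),72],23.7);snap('side','side32')
```

```text
board [   3.2 -194.1] z 128.3 yaw 23.8 tilt [0.087 0.012] F 0.3 -0.4 -0.6 T [-0.07 -0.04 -0.01] w 55.5 t 79.05
from [624.9  69.5 128.3] yaw 23.8 to [624.   64.9  72. ] 23.7 n 4 turn 0.0
[-0.09, 0.04, 0.7]
```

step_arm:
  deltas:
    - {"translation": [-0.1,0.04,0.7],"claw": 0.2,"turn": 0}
    - {"translation": [-0.1,0.04,0.7],"claw": 0.2,"turn": 0}
    - {"translation": [-0.1,0.04,0.7],"claw": 0.2,"turn": 0}
    - {"translation": [-0.05,0.02,0.4],"claw": 0.2,"turn": 0}

```text
time_s: 79.5
eef_pos: [621.9, 68.2, 74.5]
orientation: [-0.004, 0.978, 0.206, 0.043]
ft_force: [-0.5, -0.3, 0.3]
gripper_width: 55.7
```

Run:
```python
from h import *
st();plan([*b2w(0.5,-198),74],23.7)
```

```text
board [-1.000e-01 -1.941e+02] z 74.5 yaw 23.8 tilt [0.086 0.009] F -0.6 -0.1 0.3 T [-0.02 -0.04  0.01] w 55.7 t 79.5
from [621.9  68.2  74.5] yaw 23.8 to [624.   64.9  74. ] 23.7 n 1 turn 0.01
[0.03, 0.2, 0.03]
```

step_arm:
  deltas:
    - {"translation": [0.04,0.18,0.03],"claw": 0.2,"turn": 0}
    - {"translation": [0,0,0],"claw": -0.8,"turn": 0}
    - {"translation": [0,0,0],"claw": -0.8,"turn": 0}
    - {"translation": [0,0,0],"claw": -0.8,"turn": 0}
    - {"translation": [0,0,0],"claw": -0.8,"turn": 0}
  newtons: 35

```text
time_s: 80.0
eef_pos: [624.7, 65.2, 74.2]
orientation: [-0.004, 0.978, 0.206, 0.043]
ft_force: [-0.0, 1.1, -6.6]
gripper_width: 29.2
```

Run:
```python
from h import *
st()
```

```text
board [   1.2 -198. ] z 74.2 yaw 23.8 tilt [0.086 0.009] F 0.4 1.0 -6.6 T [0.05 0.   0.03] w 29.2 t 80.0
```

step_arm:
  deltas:
    - {"translation": [0,-0.7,0],"claw": -0.8,"turn": 0}
    - {"translation": [0,-0.8,0],"claw": -0.8,"turn": 0}
    - {"translation": [0,-0.8,0],"claw": -0.8,"turn": 0}
    - {"translation": [0,-0.8,0],"claw": -0.8,"turn": 0}

```text
time_s: 80.4
eef_pos: [603.0, 114.9, 74.1]
orientation: [0.0, 0.979, 0.201, 0.044]
ft_force: [2.2, -3.2, -1.2]
gripper_width: 29.4
```

Run:
```python
from h import *
st();print(observe()['joint_positions'].round(2))
```

```text
board [   1.3 -143.8] z 74.1 yaw 23.3 tilt [0.086 0.019] F 0.7 -3.8 -1.2 T [-0.97 -0.28  0.11] w 29.4 t 80.4
[ 0.06  0.71 -0.52  2.02  0.75  0.51 -0.6 ]
```

step_arm:
  deltas:
    - {"translation": [0.05,-0.8,0],"claw": -0.8,"turn": -0.03}
    - {"translation": [0.05,-0.8,0],"claw": -0.8,"turn": -0.03}
    - {"translation": [0.05,-0.8,0],"claw": -0.8,"turn": -0.03}
    - {"translation": [0.05,-0.7,0],"claw": -0.8,"turn": 0}

```text
time_s: 80.8
eef_pos: [579.7, 168.2, 74.0]
orientation: [0.007, 0.978, 0.204, 0.042]
ft_force: [-3.0, -5.2, 5.4]
gripper_width: 29.2
```

Run:
```python
from h import *
st();c=snap('scene','scene33');snap('wrist','wrist33')
im=c['image'][125:250,190:320,::-1];cv2.imwrite('pics/sc33.png',cv2.resize(im,None,fx=4.6,fy=4.6,interpolation=cv2.INTER_CUBIC))
```

```text
board [  1.4 -85.5] z 74.0 yaw 23.7 tilt [0.079 0.03 ] F -4.8 -3.6 5.4 T [-1.13  0.35 -0.13] w 29.2 t 80.8
```

```bash
cat h.py | head -60
python3 - <<'E'
from h import *
import cv2
st()
c=snap('scene','scene40')
c=load('scene40')
im=c['image'][170:230,195:275]
cv2.imwrite('pics/z40.png',cv2.resize(im[:,:,::-1],None,fx=9,fy=9,interpolation=cv2.INTER_CUBIC))
for p in [(0,122,105),(0,122,89),(0,115,89)]:
    b=b2w(*p[:2]); print(p,proj(c,[b[0],b[1],p[2]]))
E
```

```text
import numpy as np, cv2, pickle
from workcell import *
from scipy.spatial.transform import Rotation as R
def rot(q): return R.from_quat([q[1],q[2],q[3],q[0]]).as_matrix()
def snap(name,fn,scale=1.5):
    s=observe(); c=camera(name)
    if name=='wrist':
        T=np.eye(4);T[:3,:3]=rot(s['orientation']);T[:3,3]=s['eef_pos'];c['pose']=T@np.array(c['hand_eye'])
    c['pose']=np.array(c['pose'])
    im=c['image'][:,:,::-1].copy()
    cv2.imwrite('pics/'+fn+'.png',cv2.resize(im,None,fx=scale,fy=scale,interpolation=cv2.INTER_CUBIC))
    pickle.dump(c,open('pics/'+fn+'.pkl','wb'))
    return c
def load(fn): return pickle.load(open('pics/'+fn+'.pkl','rb'))
def ray(c,u,v):
    d=np.array([(u-c['cx'])/c['fx'],(v-c['cy'])/c['fy'],1.]);P=c['pose'];return P[:3,3],P[:3,:3]@d
def onz(c,u,v,z):
    o,d=ray(c,u,v);return o+d*(z-o[2])/d[2]
def pt(c,u,v):
    o,d=ray(c,u,v);return o+d*c['depth'][int(v),int(u)]
def cloud(c):
    h,w=c['depth'].shape;v,u=np.mgrid[:h,:w]
    D=np.stack([(u-c['cx'])/c['fx'],(v-c['cy'])/c['fy'],np.ones((h,w))],-1)*c['depth'][...,None]
    P=c['pose'];X=D@P[:3,:3].T+P[:3,3]
[... 1846 characters left out ...]
abs(X[...,2]-z)<5)&(hsv[...,1]>sat)&(np.hypot(P[...,0]-ctr[0],P[...,1]-ctr[1])<rad)).astype(np.uint8)
    k,l,stt,_=cv2.connectedComponentsWithStats(m);i=1+np.argmax(stt[1:,4]);q=P[l==i][:,:2].astype(np.float32)
    r=cv2.minAreaRect(q);print('z med',np.nanmedian(X[l==i][:,2]).round(1),'rect',np.round(r[0],1),np.round(r[1],1),round(r[2],1),'n',len(q));return r
board [  1.4 -82.1] z 74.0 yaw 23.9 tilt [0.079 0.027] F -5.7 3.3 6.0 T [ 0.2   1.43 -0.11] w 29.4 t 80.9
(0, 122, 105) (np.float64(224.0131012869988), np.float64(196.8514360529362))
(0, 122, 89) (np.float64(224.35278326104324), np.float64(200.6246857472415))
(0, 115, 89) (np.float64(226.74478928596588), np.float64(201.02054828935167))
```

View pics/z40.png

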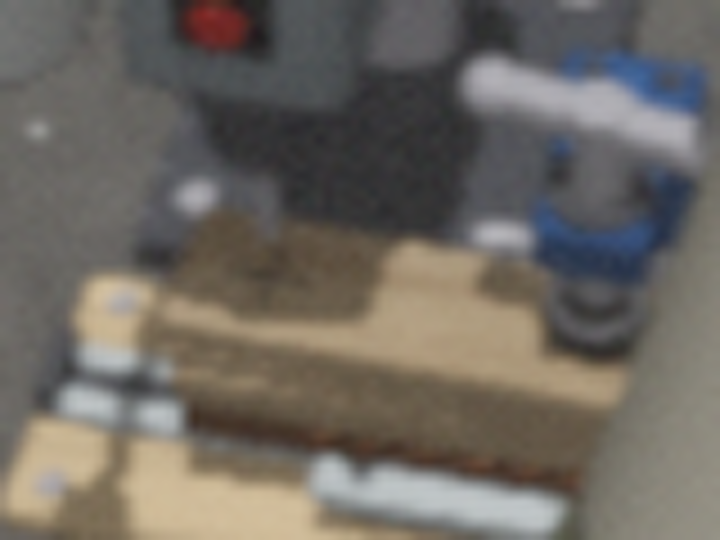

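```bash
python3 - <<'E'
from h import *
import cv2
st()
c=load('scene33')
im=c['image'][170:230,195:275]
cv2.imwrite('pics/z33.png',cv2.resize(im[:,:,::-1],None,fx=9,fy=9,interpolation=cv2.INTER_CUBIC))
E
ls pics/*.pkl | tr '\n' ' '
```

```text
board [  1.4 -82.6] z 74.0 yaw 23.9 tilt [0.079 0.027] F -5.3 3.3 5.5 T [ 0.13  1.35 -0.07] w 29.2 t 80.95
pics/scene0.pkl pics/scene2.pkl pics/scene33.pkl pics/scene40.pkl pics/scene7.pkl pics/side0.pkl pics/side10.pkl pics/side15.pkl pics/side18.pkl pics/side21.pkl pics/side25.pkl pics/side26.pkl pics/side28.pkl pics/side3.pkl pics/side31.pkl pics/side32.pkl pics/side4.pkl pics/wrist0.pkl pics/wrist1.pkl pics/wrist10.pkl pics/wrist11.pkl pics/wrist12.pkl pics/wrist13.pkl pics/wrist14.pkl pics/wrist16.pkl pics/wrist17.pkl pics/wrist18.pkl pics/wrist19.pkl pics/wrist2.pkl pics/wrist20.pkl pics/wrist21.pkl pics/wrist22.pkl pics/wrist23.pkl pics/wrist24.pkl pics/wrist25.pkl pics/wrist26.pkl pics/wrist27.pkl pics/wrist29.pkl pics/wrist3.pkl pics/wrist30.pkl pics/wrist31.pkl pics/wrist33.pkl pics/wrist5.pkl pics/wrist6.pkl pics/wrist7.pkl pics/wrist8.pkl pics/wrist9.pkl
```

Run:
```python
from h import *
import cv2
S=0
for i in range(12):
    S=S+camera('scene')['image'].astype(float)
S/=12; np.save('pics/avg41.npy',S)
im=S[185:212,208:244]
im=np.clip((im-20)*2.0,0,255).astype(np.uint8)
cv2.imwrite('pics/z41.png',cv2.resize(im[:,:,::-1],None,fx=20,fy=20,interpolation=cv2.INTER_CUBIC))
a=S.mean(2)
for r in range(186,206): print(r,a[r,216:236].round().astype(int))
st()
```

```text
186 [87 80 67 56 51 52 52 51 52 51 51 50 51 50 51 53 53 52 52 53]
187 [88 85 78 67 59 53 51 52 52 51 48 51 50 51 52 52 53 53 53 52]
188 [88 88 85 80 72 64 58 57 57 52 49 50 50 51 53 52 53 54 53 52]
189 [104 105  98  89  84  78  74  74  71  62  53  50  52  53  53  52  53  52
  53  52]
190 [140 143 127  99  87  85  84  87  87  77  60  52  53  52  53  53  53  53
  52  52]
191 [165 166 148 111  89  87  87  90  92  82  62  53  51  52  51  52  53  53
  54  52]
192 [164 162 143 103  85  85  86  90  93  84  63  52  53  54  53  53  52  53
  53  53]
193 [133 129 110  88  81  82  81  85  92  85  66  56  53  54  53  54  53  54
  52  52]
194 [98 92 83 78 78 79 82 87 92 89 74 68 65 63 62 60 57 55 54 53]
195 [85 79 76 77 77 76 79 84 90 88 81 79 79 79 79 75 71 67 63 62]
196 [83 78 77 75 76 76 77 80 85 82 78 79 80 83 83 83 81 81 81 80]
197 [78 77 77 77 77 78 76 77 77 76 73 73 77 78 80 81 82 83 85 85]
198 [79 81 80 79 81 78 78 76 75 70 66 72 77 78 78 79 79 81 81 83]
199 [84 87 86 86 84 80 75 75 72 67 65 74 79 80 80 80 79 79 79 80]
200 [88 90 89 88 87 81 72 69 66 60 67 73 77 81 84 82 81 82 81 81]
201 [89 91 90 90 89 89 84 82 73 67 73 75 74 80 87 88 87 86 85 86]
202 [93 91 90 90 89 90 89 84 76 75 85 87 87 88 90 91 89 89 89 94]
203 [116 109 107 102  91  89  88  84  79  83  88  91  90  92  91  91  90  90
  89  96]
204 [146 144 142 131 110  94  90  90  88  90  90  90  90  90  91  91  90  90
  92 106]
205 [147 149 149 148 136 118 113 113 112 112 110 110 109 108 108 107 107 108
 113 127]
board [  1.5 -83.5] z 74.0 yaw 23.8 tilt [0.079 0.027] F -5.4 2.8 5.9 T [ 0.16  1.33 -0.02] w 29.4 t 81.55
```

View pics/z41.png

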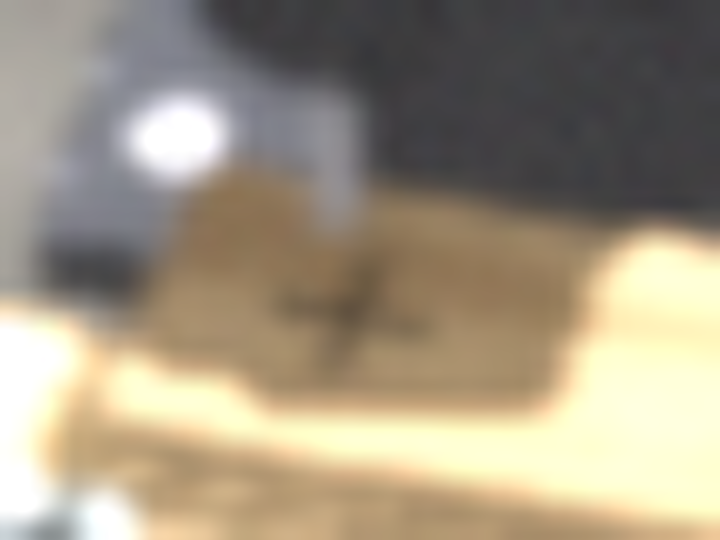

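Run:
```python
from h import *
c=load('scene40');S=np.load('pics/avg41.npy').mean(2)
print('bit',w2b(onz(c,224.5,196.2,105)),'cross',w2b(onz(c,225.0,200.1,89)))
# bit column centroid rows 190-196 vs bg
for r in range(188,197):
    a=S[r,221:228]; print(r,a.round())
```

```text
bit [  2.65432236 121.31503056] cross [  2.29865197 120.72974813]
188 [64. 58. 57. 57. 52. 49. 50.]
189 [78. 74. 74. 71. 62. 53. 50.]
190 [85. 84. 87. 87. 77. 60. 52.]
191 [87. 87. 90. 92. 82. 62. 53.]
192 [85. 86. 90. 93. 84. 63. 52.]
193 [82. 81. 85. 92. 85. 66. 56.]
194 [79. 82. 87. 92. 89. 74. 68.]
195 [76. 79. 84. 90. 88. 81. 79.]
196 [76. 77. 80. 85. 82. 78. 79.]
```

step_arm:
  deltas:
    - {"translation": [0,0,0],"claw": 0.3,"turn": 0}
    - {"translation": [0,0,0],"claw": 0.3,"turn": 0}
    - {"translation": [0,0,0],"claw": 0.3,"turn": 0}
    - {"translation": [0,0,-0.3],"claw": 0.3,"turn": 0}
    - {"translation": [0,0,-0.8],"claw": 0.3,"turn": 0}
    - {"translation": [0,0,-1],"claw": 0.3,"turn": 0}
    - {"translation": [0,0,-1],"claw": 0.3,"turn": 0}
    - {"translation": [0,0,-1],"claw": 0.3,"turn": 0}

```text
time_s: 82.35
eef_pos: [571.0, 171.0, 160.4]
orientation: [0.004, 0.978, 0.206, 0.041]
ft_force: [-0.1, -0.0, -0.2]
gripper_width: 60.6
```

```bash
cat > avg.py <<'E'
from h import *
import sys
n=sys.argv[1]; c=camera('scene'); S=c['image'].astype(float)
for i in range(7): S=S+camera('scene')['image']
S/=8; np.save(f'pics/avg{n}.npy',S)
im=np.clip((S[185:212,208:244]-20)*2.0,0,255).astype(np.uint8)
cv2.imwrite(f'pics/z{n}.png',cv2.resize(im[:,:,::-1],None,fx=20,fy=20,interpolation=cv2.INTER_CUBIC))
cv2.imwrite(f'pics/full{n}.png',cv2.resize(S.astype(np.uint8)[:,:,::-1],None,fx=1.5,fy=1.5))
st()
E
python3 avg.py 42
```

```text
board [ -5.7 -79.7] z 157.7 yaw 23.9 tilt [0.077 0.025] F -0.0 0.4 0.8 T [ 0.   -0.05  0.  ] w 60.1 t 82.75
```

View pics/z42.png

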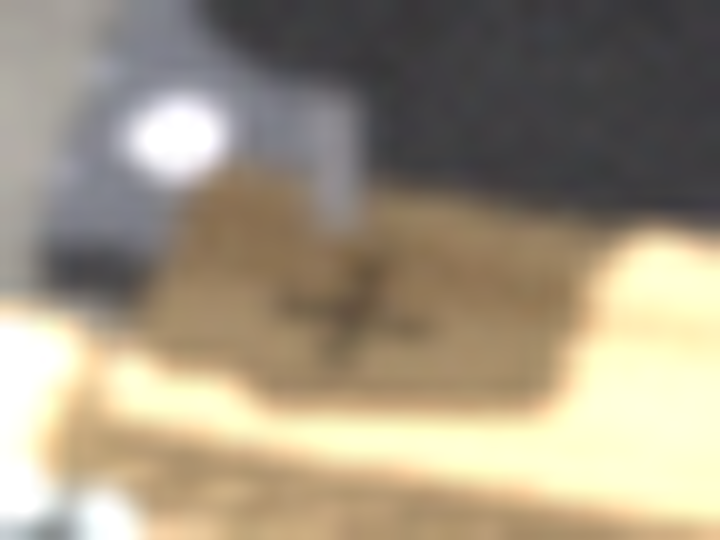

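View pics/full42.png

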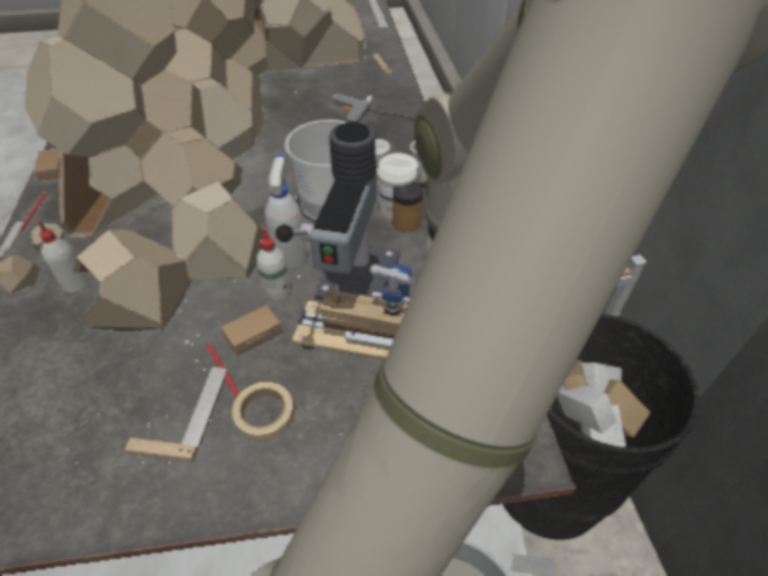

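Run:
```python
from h import *
S=np.load('pics/avg42.npy').astype(np.uint8)
c=load('scene40')
g=S.mean(2)
m=(g[140:170,175:205]<45).astype(np.uint8)
k,l,s,ce=cv2.connectedComponentsWithStats(m);
for i in range(1,k):
    if s[i,4]>20: print(s[i],ce[i]+[175,140])
i=1+np.argmax(s[1:,4]);u,v=ce[i]+[175,140]
print(u,v,'ball board',w2b(onz(c,u,v,310)))
X=cloud(c);P=X[int(v)-3:int(v)+4,int(u)-3:int(u)+4].reshape(-1,3)
print([ (w2b(p).round(1),p[2].round(1)) for p in P[::6]])
cv2.imwrite('pics/ball.png',cv2.resize(S[135:215,170:260,::-1],None,fx=7,fy=7,interpolation=cv2.INTER_CUBIC))
```

```text
[10 12 10  9 44] [189.43181818 156.40909091]
189.4318181818182 156.4090909090909 ball board [-72.82963244 170.21214419]
[(array([-74.1, 176.5]), np.float64(320.1)), (array([-71.8, 163.1]), np.float64(320.6)), (array([-73.9, 164.9]), np.float64(319.1)), (array([-78.1, 165.7]), np.float64(319.6)), (array([-78.5, 168.4]), np.float64(316.5)), (array([-81.1, 170. ]), np.float64(315.5)), (array([-81.5, 172.6]), np.float64(312.4)), (array([-80.7, 175.9]), np.float64(308.1)), (array([-78.9, 162.2]), np.float64(309.1))]
```

View pics/ball.png

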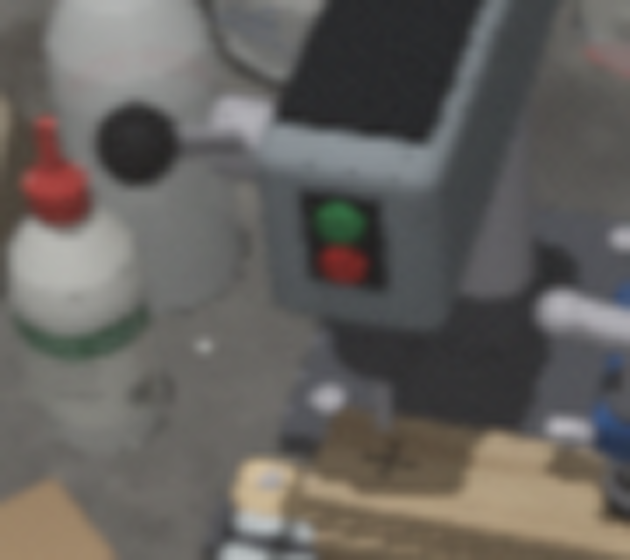

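Run:
```python
from h import *
c=load('scene40');print(w2b(onz(c,189.1,154.9,310)))
w=b2w(-115,-60);plan([w[0],w[1],300],23.7,vmax=0.95)
print(np.round(observe()['joint_positions'],2))
```

```text
[-68.12735508 172.6169675 ]
from [570.8 170.7 157.7] yaw 23.9 to [462.8 144.8 300. ] 23.7 n 10 turn 0.0
[-0.49, -0.08, -0.75]
[ 0.03  0.59 -0.63  2.    0.62  0.66 -0.58]
```

step_arm:
  deltas:
    - {"translation": [-0.49,-0.08,-0.75],"claw": -1,"turn": 0}
    - {"translation": [-0.49,-0.08,-0.75],"claw": -1,"turn": 0}
    - {"translation": [-0.49,-0.08,-0.75],"claw": -1,"turn": 0}
    - {"translation": [-0.49,-0.08,-0.75],"claw": -1,"turn": 0}
    - {"translation": [-0.49,-0.08,-0.75],"claw": -1,"turn": 0}
    - {"translation": [-0.49,-0.08,-0.75],"claw": -1,"turn": 0}
    - {"translation": [-0.49,-0.08,-0.75],"claw": -1,"turn": 0}
    - {"translation": [-0.49,-0.08,-0.75],"claw": -1,"turn": 0}
    - {"translation": [-0.49,-0.08,-0.75],"claw": -1,"turn": 0}
    - {"translation": [-0.49,-0.08,-0.75],"claw": -1,"turn": 0}

```text
time_s: 83.75
eef_pos: [449.7, 143.0, 310.7]
orientation: [0.006, 0.977, 0.208, 0.039]
ft_force: [0.3, -0.2, -0.1]
gripper_width: 0.6
```

Run:
```python
from h import *
st()
w=b2w(-110,171);plan([w[0],w[1],375],23.7,vmax=0.95)
print(np.round(observe()['joint_positions'],2))
```

```text
board [-127.8  -56.4] z 310.7 yaw 24.1 tilt [0.074 0.029] F 0.2 -0.3 -0.1 T [ 0.02 -0.09  0.01] w 0.6 t 83.75
from [449.7 143.  310.7] yaw 24.1 to [374.5 358.4 375. ] 23.7 n 13 turn 0.0
[0.09, -0.87, -0.27]
[ 0.24  0.25 -0.84  2.08  0.31  0.85 -0.35]
```

step_arm:
  deltas:
    - {"translation": [0.09,-0.87,-0.4],"claw": -1,"turn": 0}
    - {"translation": [0.09,-0.87,-0.4],"claw": -1,"turn": 0}
    - {"translation": [0.09,-0.87,-0.4],"claw": -1,"turn": 0}
    - {"translation": [0.09,-0.87,-0.4],"claw": -1,"turn": 0}
    - {"translation": [0.09,-0.87,-0.4],"claw": -1,"turn": 0}
    - {"translation": [0.09,-0.87,-0.4],"claw": -1,"turn": 0}
    - {"translation": [0.09,-0.87,-0.2],"claw": -1,"turn": 0}
    - {"translation": [0.09,-0.87,-0.2],"claw": -1,"turn": 0}
    - {"translation": [0.09,-0.87,-0.2],"claw": -1,"turn": 0}
    - {"translation": [0.09,-0.87,-0.1],"claw": -1,"turn": 0}

```text
time_s: 84.75
eef_pos: [378.0, 325.3, 377.6]
orientation: [0.007, 0.976, 0.211, 0.043]
ft_force: [-0.0, 0.0, 0.5]
gripper_width: 0.4
```

Run:
```python
from h import *
st()
w=b2w(-75,171);plan([w[0],w[1],365],23.7,vmax=0.95)
print(np.round(observe()['joint_positions'],2))
```

```text
board [-120.1  139.4] z 377.6 yaw 24.5 tilt [0.08  0.031] F -0.0 0.0 0.5 T [-0.01 -0.04  0.04] w 0.4 t 84.75
from [378.  325.3 377.6] yaw 24.5 to [406.6 372.4 365. ] 23.7 n 3 turn 0.03
[0.74, -0.52, 0.25]; [0.74, -0.53, 0.25]; [0.74, -0.53, 0.25]
[-0.11  0.24 -0.92  1.92  0.31  1.04 -0.73]
```

step_arm:
  deltas:
    - {"translation": [0.74,-0.52,0.1],"claw": -1,"turn": 0}
    - {"translation": [0.74,-0.52,0.1],"claw": -1,"turn": 0}
    - {"translation": [0.74,-0.52,0.1],"claw": -1,"turn": 0}
    - {"translation": [0,0,0],"claw": -1,"turn": 0}

```text
time_s: 85.15
eef_pos: [399.7, 382.4, 376.0]
orientation: [0.005, 0.975, 0.216, 0.043]
ft_force: [0.0, 0.9, -0.1]
gripper_width: 0.0
```

```bash
python3 - <<'E'
from h import *
st()
snap('side','side50');snap('wrist','wrist50')
w=b2w(-71,171);plan([w[0],w[1],345],23.7,vmax=0.95)
E
python3 avg.py 50
```

```text
board [-77.3 182.9] z 376.0 yaw 25.0 tilt [0.081 0.028] F 0.4 0.8 -0.1 T [-0.08  0.   -0.  ] w 0.0 t 85.15
from [398.9 380.6 376. ] yaw 25.1 to [410.3 374.  345. ] 23.7 n 2 turn 0.08
[0.12, 0.25, 0.8]; [0.13, 0.24, 0.8]
board [-77.9 179.4] z 376.3 yaw 24.9 tilt [0.082 0.031] F -0.6 0.4 0.8 T [-0.03 -0.02 -0.05] w 0.2 t 85.65
```

View pics/full50.png

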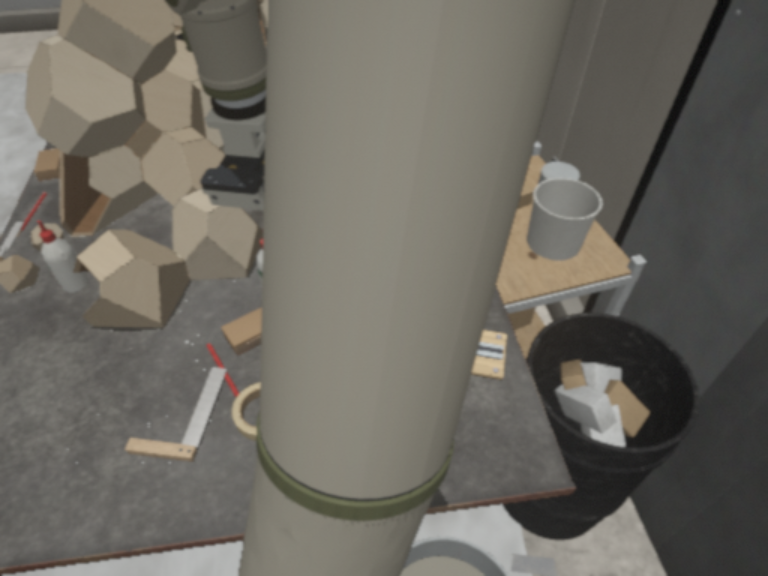

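View pics/side50.png

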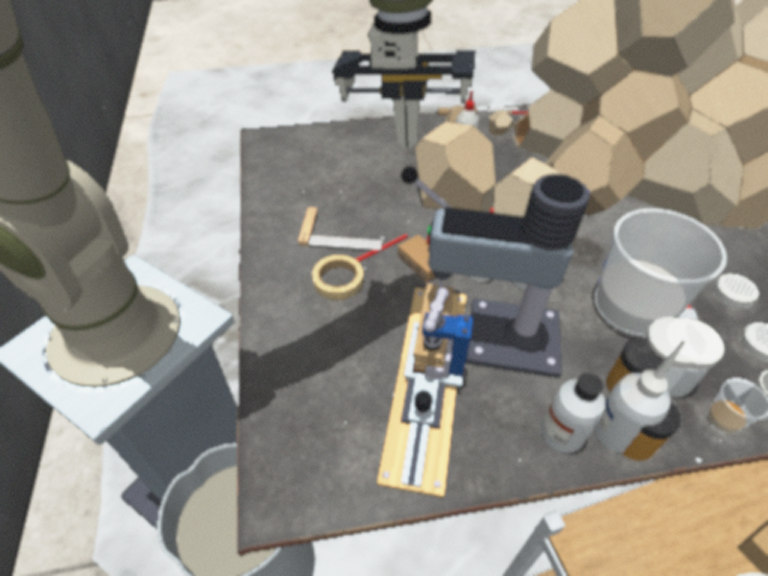

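View pics/wrist50.png

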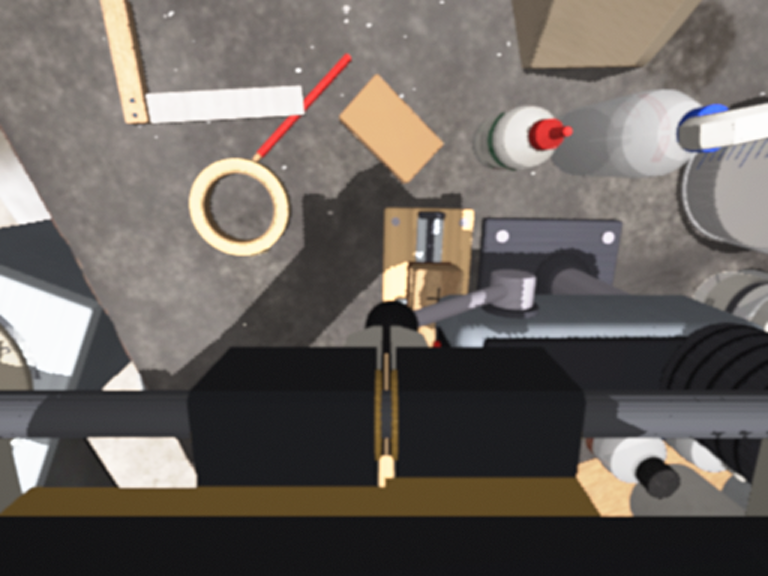

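Run:
```python
from h import *
c=load('wrist50')
p=onz(c,392/1.5,329/1.5,310);print(w2b(p),p, 28*c['fx']/( (392-366)*2/1.5))
print(proj(c,[*b2w(-70,171),310]),c['pose'][:3,3])
w=b2w(-71,171);plan([w[0],w[1],350],23.7,vmax=0.95)
```

```text
[-70.11986413 170.52409037] [411.25208438 373.95800733 310.        ] 237.1634957841773
(np.float64(261.50338367046413), np.float64(218.7588016494908)) [357.74399161 439.71315279 523.62476599]
from [400.6 379.  376.3] yaw 24.9 to [410.3 374.  350. ] 23.7 n 2 turn 0.07
[0.11, 0.19, 0.67]; [0.12, 0.19, 0.67]
```

step_arm:
  deltas:
    - {"translation": [0.14,0.22,0.5],"claw": -1,"turn": 0.07}
    - {"translation": [0.14,0.22,0.4],"claw": -1,"turn": 0.07}
    - {"translation": [0,0,0.2],"claw": -1,"turn": 0}
    - {"translation": [0,0,0],"claw": -1,"turn": 0}
    - {"translation": [0,0,0],"claw": -1,"turn": 0}

```text
time_s: 86.15
eef_pos: [412.7, 371.7, 352.5]
orientation: [0.006, 0.978, 0.203, 0.043]
ft_force: [-0.6, -0.3, 0.1]
gripper_width: 0.7
```

Run:
```python
from h import *
st()
w=b2w(-71,171);plan([w[0],w[1],342],23.7,vmax=0.95)
```

```text
board [-69.7 167.9] z 352.5 yaw 23.6 tilt [0.082 0.03 ] F -0.7 0.0 0.1 T [-0.02  0.01  0.  ] w 0.7 t 86.15
from [412.7 371.7 352.5] yaw 23.6 to [410.3 374.  342. ] 23.7 n 1 turn -0.02
[-0.11, -0.17, 0.51]
```

step_arm:
  deltas:
    - {"translation": [-0.1,-0.15,0.45],"claw": -1,"turn": 0}
    - {"translation": [-0.1,0,0.25],"claw": -1,"turn": 0}
    - {"translation": [-0.22,0,0.25],"claw": -1,"turn": 0}
    - {"translation": [-0.21,0,0.25],"claw": -1,"turn": 0}
    - {"translation": [-0.19,0,0.25],"claw": -1,"turn": 0}
    - {"translation": [0,0,0],"claw": -1,"turn": 0}

```text
time_s: 86.75
eef_pos: [394.8, 367.7, 320.6]
orientation: [0.008, 0.978, 0.204, 0.042]
ft_force: [-0.3, -1.0, 3.1]
gripper_width: 0.7
```

Run:
```python
from h import *
st()
snap('side','side51');snap('wrist','wrist51')
c=load('side51');cv2.imwrite('pics/s51.png',cv2.resize(c['image'][60:260,210:400,::-1],None,fx=3,fy=3,interpolation=cv2.INTER_CUBIC))
```

```text
board [-87.7 171.4] z 320.6 yaw 23.7 tilt [0.079 0.032] F -0.7 -0.8 3.1 T [-0.28 -0.16 -0.05] w 0.7 t 86.75
```

View pics/s51.png

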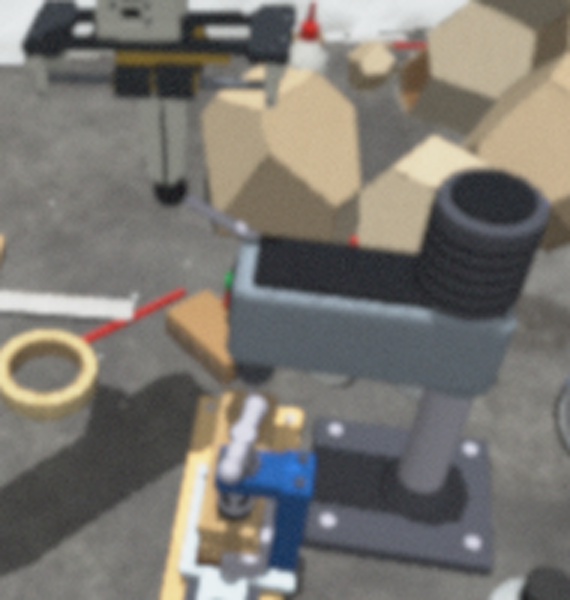

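View pics/wrist51.png

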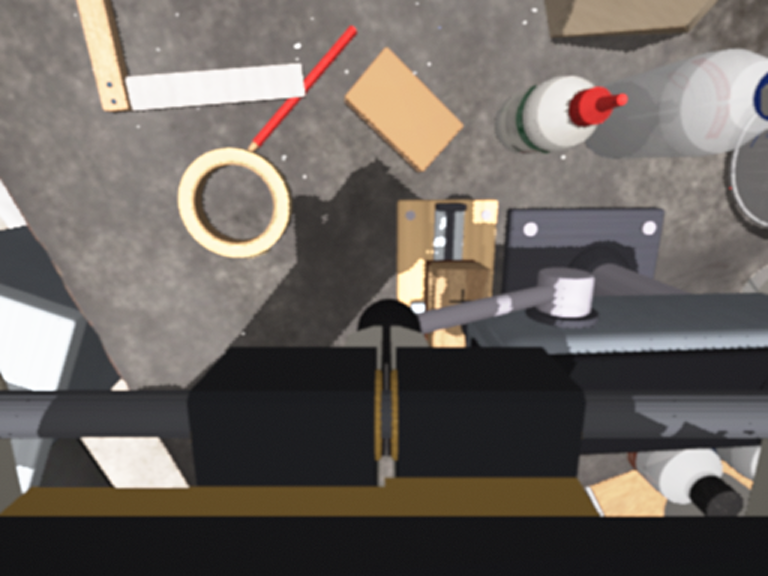

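step_arm:
  deltas:
    - {"translation": [-0.13,0,0.27],"claw": -1,"turn": 0}
    - {"translation": [-0.13,0,0.27],"claw": -1,"turn": 0}
    - {"translation": [-0.11,0,0.25],"claw": -1,"turn": 0}
    - {"translation": [0,0,0],"claw": -1,"turn": 0}

```text
time_s: 87.25
eef_pos: [387.4, 364.8, 305.1]
orientation: [0.008, 0.978, 0.204, 0.04]
ft_force: [-0.5, -1.7, 3.4]
gripper_width: 0.4
```

Run:
```python
from h import *
st()
```

```text
board [-95.6 171.8] z 305.1 yaw 23.7 tilt [0.076 0.032] F -1.2 -1.4 3.4 T [-0.39 -0.05 -0.  ] w 0.4 t 87.25
```

step_arm:
  deltas:
    - {"translation": [-0.06,0,0.15],"claw": -1,"turn": 0}
    - {"translation": [-0.06,0,0.15],"claw": -1,"turn": 0}
    - {"translation": [-0.04,0,0.12],"claw": -1,"turn": 0}
    - {"translation": [0,0,0],"claw": -1,"turn": 0}

```text
time_s: 87.65
eef_pos: [384.2, 363.5, 296.7]
orientation: [0.008, 0.978, 0.204, 0.04]
ft_force: [-2.8, -1.7, 4.3]
gripper_width: 0.8
```

Run:
```python
from h import *
st()
```

```text
board [-99.1 171.8] z 296.7 yaw 23.6 tilt [0.074 0.032] F -3.2 -0.5 4.3 T [-0.52  0.38 -0.03] w 0.8 t 87.65
```

step_arm:
  deltas:
    - {"translation": [-0.02,0,0.1],"claw": -1,"turn": 0}
    - {"translation": [0,0,0],"claw": -1,"turn": 0}

```text
time_s: 87.85
eef_pos: [383.8, 363.4, 294.7]
orientation: [0.008, 0.978, 0.204, 0.04]
ft_force: [-3.0, -2.2, 3.3]
gripper_width: 0.7
```

step_arm:
  deltas:
    - {"translation": [-0.02,0,0.1],"claw": -1,"turn": 0}
    - {"translation": [0,0,0],"claw": -1,"turn": 0}

```text
time_s: 88.05
eef_pos: [383.5, 363.5, 292.7]
orientation: [0.008, 0.978, 0.204, 0.04]
ft_force: [-3.4, -1.9, 4.5]
gripper_width: 0.4
```

Run:
```python
from h import *
st()
snap('wrist','wrist52')
st()
c=load('wrist52');cv2.imwrite('pics/w52.png',cv2.resize(c['image'][110:260,220:400,::-1],None,fx=4,fy=4,interpolation=cv2.INTER_CUBIC))
```

```text
board [-99.7 172.1] z 292.7 yaw 23.6 tilt [0.074 0.032] F -3.9 -0.3 4.5 T [-0.56  0.67 -0.01] w 0.4 t 88.05
board [-99.7 172.1] z 292.9 yaw 23.6 tilt [0.074 0.032] F -4.1 -0.2 4.4 T [-0.48  0.73 -0.  ] w 0.4 t 88.1
```

View pics/w52.png

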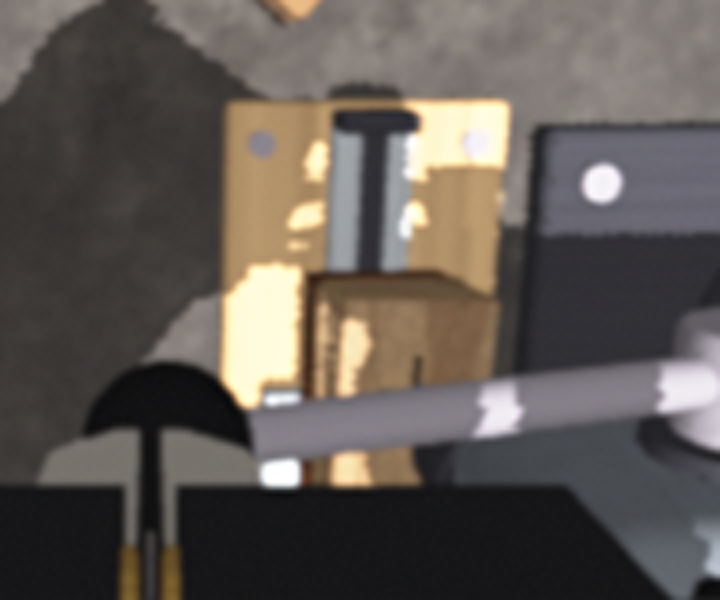

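step_arm:
  deltas:
    - {"translation": [0,0,0.06],"claw": -1,"turn": 0}
    - {"translation": [0,0,0],"claw": -1,"turn": 0}

```text
time_s: 88.3
eef_pos: [383.6, 363.7, 291.7]
orientation: [0.008, 0.978, 0.204, 0.04]
ft_force: [-3.4, -2.0, 4.1]
gripper_width: 0.7
```

step_arm:
  deltas:
    - {"translation": [0,0,0.06],"claw": -1,"turn": 0}
    - {"translation": [0,0,0],"claw": -1,"turn": 0}

```text
time_s: 88.5
eef_pos: [383.7, 363.8, 290.5]
orientation: [0.008, 0.978, 0.204, 0.04]
ft_force: [-3.1, -2.6, 5.4]
gripper_width: 0.6
```

step_arm:
  deltas:
    - {"translation": [0,0,0.06],"claw": -1,"turn": 0}
    - {"translation": [0,0,0],"claw": -1,"turn": 0}

```text
time_s: 88.7
eef_pos: [383.8, 363.9, 289.3]
orientation: [0.008, 0.978, 0.204, 0.04]
ft_force: [-3.2, -2.3, 4.5]
gripper_width: 0.4
```

step_arm:
  deltas:
    - {"translation": [0,0,0.06],"claw": -1,"turn": 0}
    - {"translation": [0,0,0],"claw": -1,"turn": 0}

```text
time_s: 88.9
eef_pos: [383.7, 364.0, 288.1]
orientation: [0.008, 0.978, 0.204, 0.04]
ft_force: [-3.5, -2.3, 4.9]
gripper_width: 0.5
```

step_arm:
  deltas:
    - {"translation": [0,0,0.06],"claw": -1,"turn": 0}
    - {"translation": [0,0,0],"claw": -1,"turn": 0}

```text
time_s: 89.1
eef_pos: [383.5, 363.9, 287.1]
orientation: [0.008, 0.978, 0.204, 0.04]
ft_force: [-3.8, -1.4, 5.5]
gripper_width: 0.2
```

step_arm:
  deltas:
    - {"translation": [0,0,0.06],"claw": -1,"turn": 0}
    - {"translation": [0,0,0],"claw": -1,"turn": 0}

```text
time_s: 89.3
eef_pos: [383.2, 363.8, 286.3]
orientation: [0.008, 0.978, 0.204, 0.039]
ft_force: [-3.6, -3.4, 6.7]
gripper_width: 0.7
```

Run:
```python
from h import *
st()
snap('side','side53');st()
c=load('side53');cv2.imwrite('pics/s53.png',cv2.resize(c['image'][60:260,210:400,::-1],None,fx=3.8,fy=3,interpolation=cv2.INTER_CUBIC))
```

```text
board [-99.9 172.5] z 286.3 yaw 23.7 tilt [0.074 0.032] F -4.6 -1.7 6.7 T [-0.67  0.75 -0.07] w 0.7 t 89.3
board [-99.8 172.5] z 286.3 yaw 23.7 tilt [0.074 0.032] F -5.7 -1.7 7.5 T [-0.71  0.89 -0.06] w 0.6 t 89.35
```

View pics/s53.png

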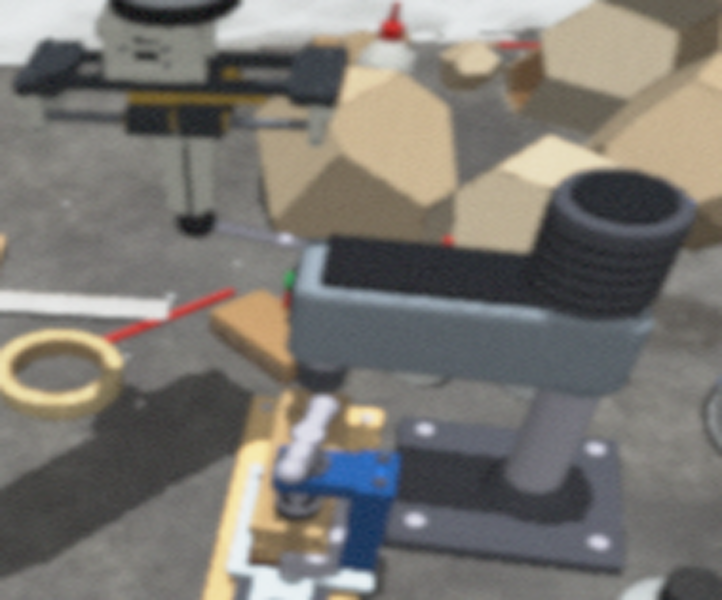

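step_arm:
  deltas:
    - {"translation": [0,0,0.06],"claw": -1,"turn": 0}
    - {"translation": [0,0,0],"claw": -1,"turn": 0}

```text
time_s: 89.55
eef_pos: [383.0, 363.8, 285.7]
orientation: [0.008, 0.978, 0.204, 0.04]
ft_force: [-3.6, -3.4, 7.0]
gripper_width: 0.6
```

step_arm:
  deltas:
    - {"translation": [0,0,0.06],"claw": -1,"turn": 0}
    - {"translation": [0,0,0],"claw": -1,"turn": 0}

```text
time_s: 89.75
eef_pos: [382.9, 363.7, 285.2]
orientation: [0.009, 0.978, 0.204, 0.04]
ft_force: [-4.6, -2.7, 7.7]
gripper_width: 0.8
```

step_arm:
  deltas:
    - {"translation": [0,0,0.06],"claw": -1,"turn": 0}
    - {"translation": [0,0,0],"claw": -1,"turn": 0}

```text
time_s: 89.95
eef_pos: [382.8, 363.7, 284.8]
orientation: [0.009, 0.978, 0.204, 0.04]
ft_force: [-4.1, -3.5, 8.0]
gripper_width: 0.2
```

step_arm:
  deltas:
    - {"translation": [0,0,0.08],"claw": -1,"turn": 0}
    - {"translation": [0,0,0.08],"claw": -1,"turn": 0}
    - {"translation": [0,0,0],"claw": -1,"turn": 0}

```text
time_s: 90.25
eef_pos: [382.4, 363.6, 283.4]
orientation: [0.01, 0.978, 0.204, 0.041]
ft_force: [-3.7, -4.0, 10.8]
gripper_width: 0.4
```

Run:
```python
from h import *
st();snap('wrist','wrist54');snap('side','side54')
c=load('wrist54');cv2.imwrite('pics/w54.png',cv2.resize(c['image'][110:260,220:400,::-1],None,fx=4,fy=4,interpolation=cv2.INTER_CUBIC))
c=load('side54');cv2.imwrite('pics/s54.png',cv2.resize(c['image'][160:210,260:340,::-1],None,fx=9,fy=9,interpolation=cv2.INTER_CUBIC))
```

```text
board [-100.7  172.6] z 283.4 yaw 23.7 tilt [0.076 0.036] F -5.0 -2.2 10.8 T [-0.91  0.7  -0.08] w 0.4 t 90.25
```

View pics/w54.png

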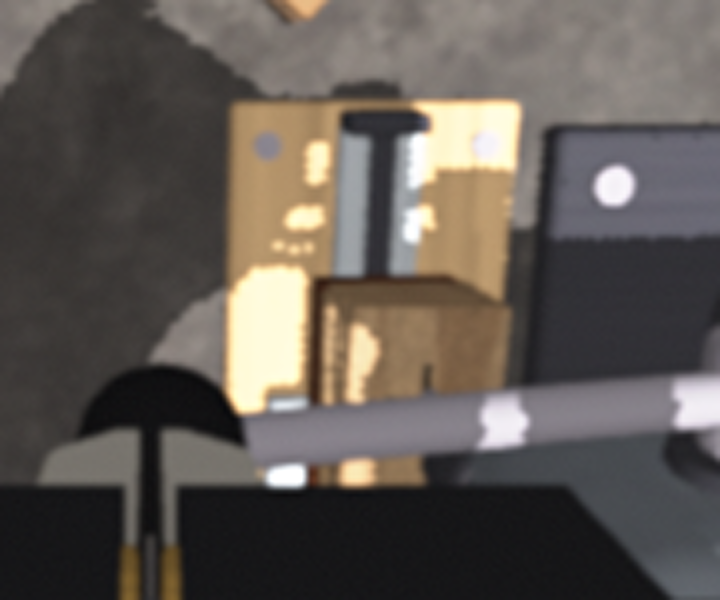

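View pics/s54.png

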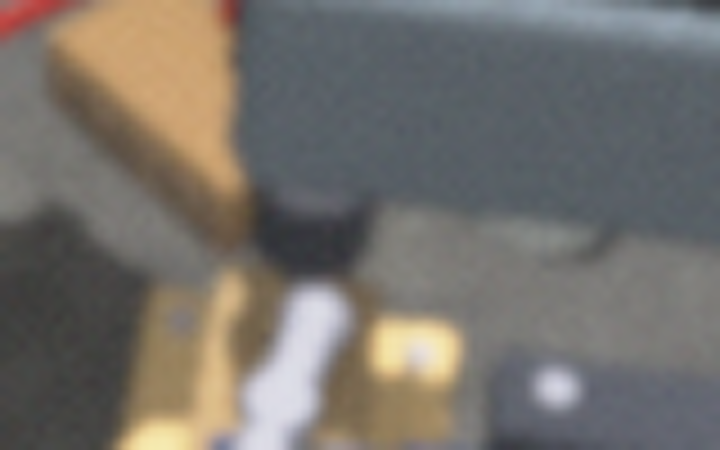

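step_arm:
  deltas:
    - {"translation": [0.02,0,-0.25],"claw": -1,"turn": 0}
    - {"translation": [0.06,0,-0.25],"claw": -1,"turn": 0}
    - {"translation": [0.08,0,-0.25],"claw": -1,"turn": 0}
    - {"translation": [0.1,0,-0.25],"claw": -1,"turn": 0}
    - {"translation": [0.12,0,-0.25],"claw": -1,"turn": 0}
    - {"translation": [0.14,0,-0.25],"claw": -1,"turn": 0}
    - {"translation": [0.16,0,-0.25],"claw": -1,"turn": 0}
    - {"translation": [0.18,0,-0.25],"claw": -1,"turn": 0}
    - {"translation": [0.2,0,-0.25],"claw": -1,"turn": 0}
    - {"translation": [0.2,0,-0.25],"claw": -1,"turn": 0}
    - {"translation": [0.1,0,-0.3],"claw": -1,"turn": 0}
    - {"translation": [0,0,-0.4],"claw": -1,"turn": 0}
    - {"translation": [0,0,-0.6],"claw": -1,"turn": 0}
    - {"translation": [0,0,-0.8],"claw": -1,"turn": 0}
    - {"translation": [0,0,-0.8],"claw": -1,"turn": 0}

```text
time_s: 91.85
eef_pos: [401.6, 375.6, 400.0]
orientation: [0.009, 0.978, 0.204, 0.041]
ft_force: [1.3, 0.4, -0.0]
gripper_width: 0.7
```

Run:
```python
from h import *
st();snap('side','side55')
w=b2w(-130,60);plan([w[0],w[1],400],23.7,vmax=0.9)
```

```text
board [-78.3 175.9] z 400.0 yaw 23.6 tilt [0.076 0.035] F 1.3 -0.1 -0.0 T [-0.01 -0.02 -0.03] w 0.7 t 91.85
from [401.7 376.7 402.7] yaw 23.7 to [400.8 248.7 400. ] 23.7 n 8 turn -0.0
[-0.33, 0.73, 0.02]
```

View pics/side55.png

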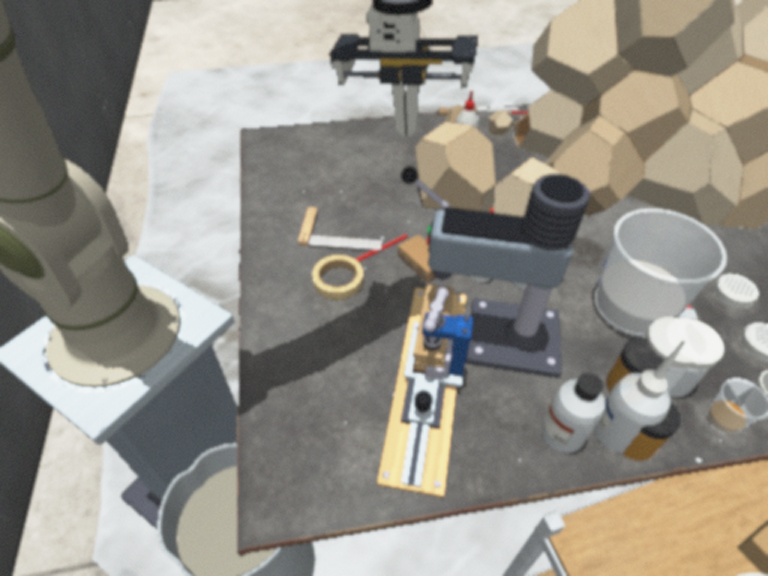

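step_arm:
  deltas:
    - {"translation": [-0.33,0.8,0],"claw": -1,"turn": 0}
    - {"translation": [-0.33,0.8,0],"claw": -1,"turn": 0}
    - {"translation": [-0.33,0.8,0],"claw": -1,"turn": 0}
    - {"translation": [-0.3,0.8,0],"claw": -1,"turn": 0}
    - {"translation": [-0.2,0.8,0],"claw": -1,"turn": 0}
    - {"translation": [0,0.85,0],"claw": -1,"turn": 0}
    - {"translation": [0,0.85,0],"claw": -1,"turn": 0}
    - {"translation": [0,0.85,0],"claw": -1,"turn": 0}
    - {"translation": [0,0.85,0],"claw": -1,"turn": 0}
    - {"translation": [0,0.85,0],"claw": -1,"turn": 0}
    - {"translation": [0,0.85,0],"claw": -1,"turn": 0}
    - {"translation": [0,0.85,0],"claw": -1,"turn": 0}
    - {"translation": [0,0.85,0],"claw": -1,"turn": 0}
    - {"translation": [0,0.85,0],"claw": -1,"turn": 0}
    - {"translation": [0,0.85,0],"claw": -1,"turn": 0}
    - {"translation": [0,0.85,0],"claw": -1,"turn": 0}
    - {"translation": [0,0.85,0],"claw": -1,"turn": 0}

```text
time_s: 93.6
eef_pos: [484.4, 97.7, 414.4]
orientation: [0.009, 0.977, 0.209, 0.044]
ft_force: [0.0, 0.8, -0.5]
gripper_width: 0.3
```

```bash
python3 avg.py 56
python3 - <<'E'
from h import *
snap('side','side56')
c=load('side56');cv2.imwrite('pics/s56.png',cv2.resize(c['image'][170:330,240:330,::-1],None,fx=4,fy=3.6,interpolation=cv2.INTER_CUBIC))
E
```

```text
board [-113.8 -110.3] z 414.3 yaw 24.3 tilt [0.082 0.035] F -0.5 -0.9 0.1 T [-0.02  0.02 -0.05] w 0.6 t 94.0
```

View pics/full56.png

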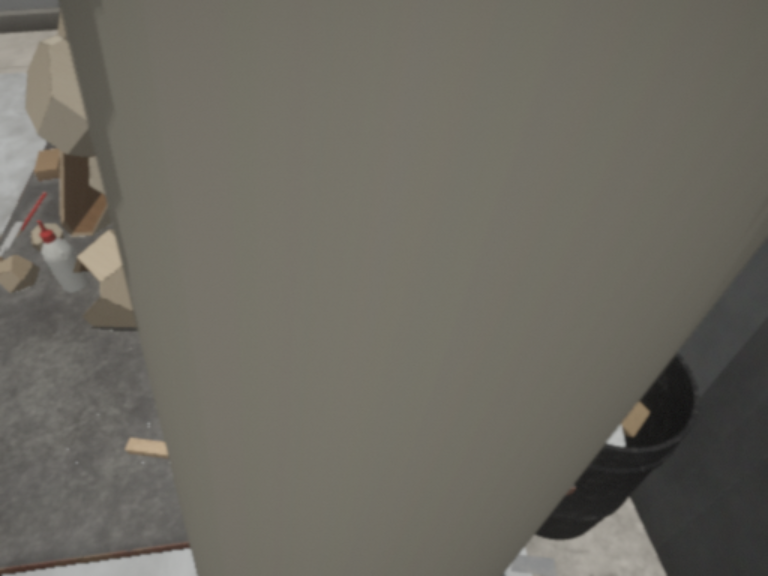

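View pics/z56.png

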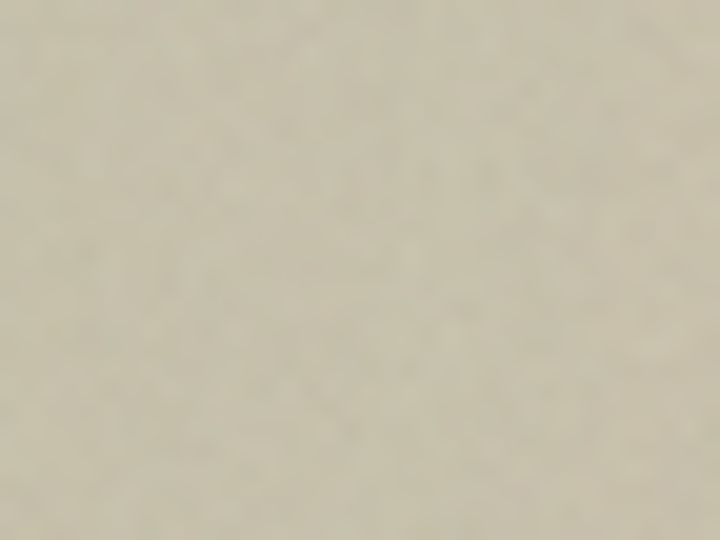

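View pics/s56.png

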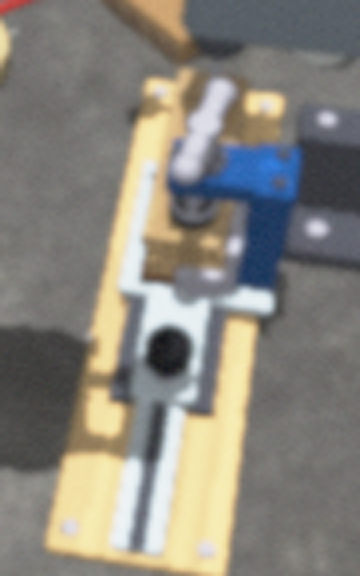

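step_arm:
  deltas:
    - {"translation": [-0.2,0.9,0],"claw": -1,"turn": 0}
    - {"translation": [-0.2,0.9,0],"claw": -1,"turn": 0}
    - {"translation": [-0.2,0.9,0],"claw": -1,"turn": 0}
    - {"translation": [-0.2,0.9,0],"claw": -1,"turn": 0}
    - {"translation": [-0.2,0.9,0],"claw": -1,"turn": 0}
    - {"translation": [-0.1,0.9,0.1],"claw": -1,"turn": 0}
    - {"translation": [-0.1,0.9,0.1],"claw": -1,"turn": 0}
    - {"translation": [-0.1,0.9,0.1],"claw": -1,"turn": 0}
    - {"translation": [-0.1,0.9,0.1],"claw": -1,"turn": 0}
    - {"translation": [-0.1,0.9,0.1],"claw": -1,"turn": 0}
    - {"translation": [-0.1,0.9,0.1],"claw": -1,"turn": 0}
    - {"translation": [-0.1,0.9,0.1],"claw": -1,"turn": 0}
    - {"translation": [0,0.9,0.1],"claw": -1,"turn": 0}
    - {"translation": [0,0.9,0.1],"claw": -1,"turn": 0}
    - {"translation": [0,0.9,0.1],"claw": -1,"turn": 0}
    - {"translation": [0,0.9,0.1],"claw": -1,"turn": 0}

```text
time_s: 95.65
eef_pos: [579.3, -183.4, 399.7]
orientation: [0.008, 0.975, 0.216, 0.045]
ft_force: [-0.4, 0.5, -0.0]
gripper_width: 0.7
```

```bash
python3 avg.py 57
```

```text
board [-140.1 -404.6] z 400.3 yaw 25.2 tilt [0.084 0.036] F 0.1 0.6 -0.0 T [ 0.03 -0.    0.02] w 0.1 t 96.05
```

View pics/full57.png

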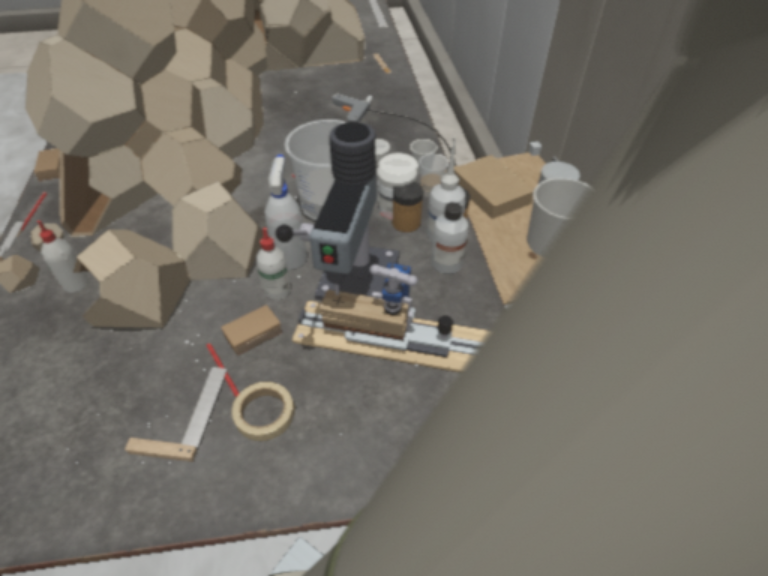

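View pics/z57.png

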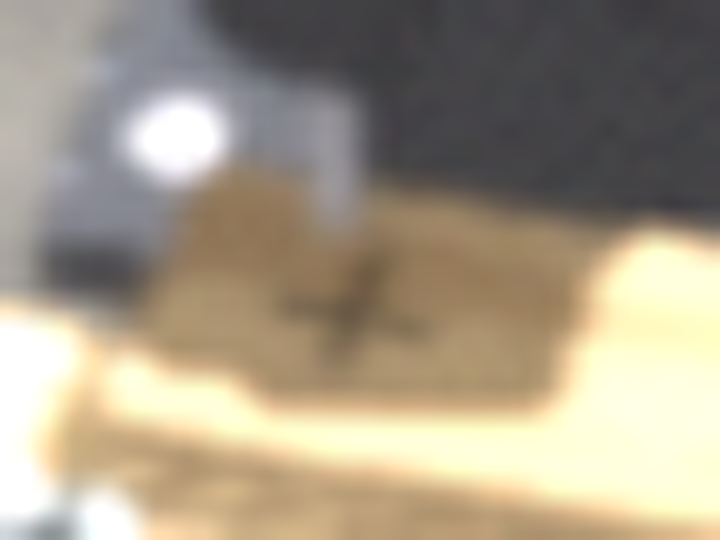

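```bash
python3 -c "
from workcell import *
print(close_job())"
```

```text
the job is handed in; nothing more can be done
None
```

The job is done and handed in at about 96 s of the 210 s allowed. The stack has the backer at the bottom, then three plain strips, then the marked strip on top with its cross up and towards the drill. It sits in the corner under the clamp.

- **Clamping:** I turned the T-handle clockwise about 4.9 rad, roughly 1.7 rad past first touch. Wrist torque rose from 0.27 to 0.47 N m, which I read as about 50 N. That is above the 25 N needed to be firm and below the 100 N that dents the wood.
- **Cross under the bit:** After sliding the carriage, the last camera views put the cross within about 0.6 mm of the bit. The strip ends line up to within about 1–2 mm.
- **Feed check:** I pressed the lever once. Force at the ball rose from about 4 to 11 N and its travel stalled, which I took as the bit on the wood. I couldn't see the contact itself, because the arm and drill head blocked the view. By my rough geometry the lever went a little further than the touch needed, equal to about 2 mm at the bit.
- **End state:** The lever is back up, and the cross and carriage haven't moved. The tape roll and sanding block look to be where they were.

Things that went less well:
- Early on, the gripper's body bumped the T-handle and slid the carriage about 165 mm. I slid it back. I did not measure the force of that bump against the 40 N limit.
- Setting down the backer caused one 103 N fingertip press, under the 120 N wrist limit.
- The marked strip had been knocked aside during the run, and I measured its position again before picking it up.
- The tool stayed tilted by about 4–5°.

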